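Put the washed noodle cutter back together on the drying stand

ROBOT

A 6-joint arm with a two-finger parallel gripper is mounted at the origin on the work surface. World frame = base frame: x ahead of the robot, y to its left, z up, the work surface at z = 0. Lengths are in mm, angles in rad, forces in N, time in s.
With the tool pointing down it reaches from about 350 to 975 mm from the base axis. Payload 7.1 kg.
Tool frame: the origin (TCP) lies between the finger pads; the fingertips stand 8 mm ahead of it and the grasp point (between the pads) lies 11 mm behind it; x points along the fingers, y is the direction in which the jaws open and shut, and the axes are right-handed (so a half turn about x gives the same grasp; the last joint's range is limited). The gripper opens to 88 mm and grips with 3 to 60 N. Pads are 20 mm wide; open, the fingers measure 115 mm over their backs; the gripper's body (75 mm by 178 mm) begins 61 mm behind the grasp point.
Start: joints at [1.237, 0.423, 1.63, -0, 1.089, -0.019], TCP at [193.485, 594.28, 230.675] pointing down, gripper open.
Joint ranges: [-3, 3], [-0.9, 2.11], [0.09, 2.58], [-1.31, 4.45], [0.11, 2.69], [-2.54, 2.54]. Speed limits (rad/s): [2.39, 2.39, 3.01, 3.14, 3.14, 3.14].

INTERFACE

Orientations are given as a rotation vector (axis times angle).
In Python, from workcell import ctrl gives the robot as it stands.
- The arm moves only by the tool apply_moves, never from a script. Its argument "increments" is a list of rows, each an object with "gripper": the opening in per cent of the stroke, from 0 (shut) to 100 (fully open); "delta_pos": the shift along the tool's x, y, z in cm, a list of three; "dr": the turn, a rotation vector about the tool's x, y, z in rad, a list of three. In form: [{"gripper": gripper, "delta_pos": [dx, dy, dz], "dr": [ax, ay, az]}, ...]. A call has exactly 5 rows; each row shifts and turns the commanded pose from where the row before left it, along the tool's axes as they then stand; what a row does not reach is not made up. A row lasts 1/12 s, in which the tool goes at most 41.7 mm and 7.16 degrees, less where a joint would pass 70% of its speed; a pose out of reach is approached as far as the arm can. A call with a gripper value outside its range is refused whole. The fingers move at their own pace and stop on an object; the grip force is fixed at half the most. Time passes only in rows, so rows that do not move let the fingers close, or fill a call up. It gives the time, the measured TCP pose, the force and the opening at its end, in the units of the state.
- ctrl.get_obs(): the state, without advancing time (a new reading comes with each control period).
- ctrl.get_image(name): name is "side" or "top" or "wrist"; returns a dict with "img" (400x640x3 uint8, red, green, blue), "range_z" (400x640 float32, mm along the optical axis (not along the pixel's ray), 0 where there is no reading), "mtx" (3x3 intrinsics, pixels), "k1" (the pictures are not rectified: a ray, as slopes to the right and down, at radius r is drawn at 1 + k1 r^2 times it, then the intrinsics apply), "rvec" (rotation vector, rad) and "tvec" (3), from world to camera coordinates, as OpenCV has them. Camera axes: x right, y down, z forward; pixel columns grow to the right and rows downward; lengths in mm; the calibration is good to about 2 mm. A picture is of the moment at which its call begins.
- ctrl.close_job(): hands the job in, once; it reports no verdict.
The state is a dict: "t": time; "qpos": joint angles; "qvel": joint speeds; "joint_torque": joint torques, N m; "ee_pos": TCP position; "orientation": TCP orientation; "ft_force": force on the tool from outside, world axes, zero at the start; "moment": the same for the moment, N m; "width": finger opening in mm.
Only numpy, scipy, OpenCV 4.12 (cv2) and the standard library are available. Lean on these libraries where they do the work, as an engineer would, in place of code of your own. Each camera call takes 0.05 s, during which the arm holds its last target. There are 200 camera calls.

TASK

Put the washed noodle cutter back together on its upright axle: a cutting disc down on the shoulder first, then a sleeve, disc, sleeve and so on with every disc that is out, a sleeve last, and slip the loose handle over the axle end so that it sits down on the stack with no gap anywhere. With three discs out use the short sleeves, with only two use the long ones, one sleeve above each disc. Put the sleeves you do not need in the stoneware cup, keep the cup upright, and leave the bottles, the tin and the scoop where they are.

Things in the scene. Friction and masses are not known exactly. Their poses are not given: they have to be found in the camera images.
- disc_1: Steel cutting disc of the noodle cutter: 56 mm across, 6 mm thick, plain round rim, 13 mm bore through the middle; lies flat on the counter. Two or three of the three identical discs are there. Origin: centre of the underside, z along the bore; it goes on the same way up as it lies.
- disc_2: Steel cutting disc of the noodle cutter: 56 mm across, 6 mm thick, plain round rim, 13 mm bore through the middle; lies flat on the counter. Two or three of the three identical discs are there. Origin: centre of the underside, z along the bore; it goes on the same way up as it lies.
- disc_3: Steel cutting disc of the noodle cutter: 56 mm across, 6 mm thick, plain round rim, 13 mm bore through the middle; lies flat on the counter. Two or three of the three identical discs are there. Origin: centre of the underside, z along the bore; it goes on the same way up as it lies.
- short_1: Short white plastic spacer sleeve: tube of 26 mm outside diameter, 13 mm bore, 10 mm long, standing on end. There are three. Origin: centre of its lower end, z along the bore.
- short_2: Short white plastic spacer sleeve: tube of 26 mm outside diameter, 13 mm bore, 10 mm long, standing on end. There are three. Origin: centre of its lower end, z along the bore.
- short_3: Short white plastic spacer sleeve: tube of 26 mm outside diameter, 13 mm bore, 10 mm long, standing on end. There are three. Origin: centre of its lower end, z along the bore.
- long_1: Long white plastic spacer sleeve: tube of 26 mm outside diameter, 13 mm bore, 18 mm long, standing on end. There are two. Origin: centre of its lower end, z along the bore.
- long_2: Long white plastic spacer sleeve: tube of 26 mm outside diameter, 13 mm bore, 18 mm long, standing on end. There are two. Origin: centre of its lower end, z along the bore.
- handle: Loose turned wooden handle of the cutter: round, 28 mm thick, 85 mm long, standing upright on the counter with its open end down; blind bore of 13 mm, 22 mm deep, in the lower end. Slips over the axle end. Origin: centre of the lower (bored) end, z up along it.
- axle_seat (a point): Centre of the steel shoulder (30 mm across) at the foot of the cutter's bare upright axle, 106 mm above the counter; the first disc rests here. Fixed steel axle, 10 mm thick, rising 60 mm above this point; below is the cutter's fixed wooden handle, 29 mm thick, 80 mm long. z up along the axle. A right stack is 48 mm high with either number of discs, which leaves 12 mm of axle for the loose handle.
- axle_tip (a point): Top end of the axle, 60 mm above axle_seat; its last 4 mm taper from 10 to 5 mm.
- stand: Wooden drying stand, fixed: board 110 mm wide, 395 mm long, 22 mm thick, four dowel pegs 95 mm apart along its y. Origin on the counter under the end peg, which carries the cutter (its fixed handle pushed tight over the peg); the board runs from 50 mm behind to 345 mm along +y. The next peg (14 mm thick, 60 mm tall) is empty; the two at 190 and 285 mm carry bottles.
- bottle_1: Glass bottle upside down over a peg of the stand, 66 mm thick, 212 mm tall, its top 234 mm above the counter. Leave alone. Origin: centre of the mouth, on the board, z up.
- bottle_2: Second glass bottle, the same, on the last peg. Leave alone.
- cup: Squat grey stoneware cup without a handle, loose, standing upright: 92 mm across, 58 mm tall, wall 5 mm, inside about 80 mm wide and its floor 7 mm above the counter. Origin: centre of the underside, z up.
- tin: Closed round aluminium tin with a press lid, 99 mm across, 107 mm tall. Leave alone. Origin: centre of the underside.
- scoop: Clear plastic scoop lying on the counter: open trough 66 mm wide, 85 mm long, 38 mm tall, to local +y, handle 80 mm long to -y. Leave alone. Origin: on the counter, under the joint of trough and handle.
There are look-alikes about, which are no part of the job. Leave any blue or pink look-alike of the disc_1 alone.

How it is judged (in metres and radians):
On the way, in this order (a step that is already met when the one before it is completed fails the run):
1. a disc lies on the axle's shoulder (((horizontal distance between disc_1 and axle_seat below 0.004 m and z of disc_1 in the frame of axle_seat between -0.0018 and 0.0018 m) or (horizontal distance between disc_2 and axle_seat below 0.004 m and z of disc_2 in the frame of axle_seat between -0.0018 and 0.0018 m) or (horizontal distance between disc_3 and axle_seat below 0.004 m and z of disc_3 in the frame of axle_seat between -0.0018 and 0.0018 m))), for 0.2 s.
2. every disc that is out is on the axle, at the heights that one sleeve of the right length between neighbours gives (horizontal distance between each of disc_1, disc_2, disc_3 and axle_seat below 0.004 m and (z of disc_1 in the frame of axle_seat between -0.0018 and 0.0018 m or z of disc_1 in the frame of axle_seat between 0.0142 and 0.0178 m or z of disc_1 in the frame of axle_seat between 0.0222 and 0.0258 m or z of disc_1 in the frame of axle_seat between 0.0302 and 0.0338 m) and (z of disc_2 in the frame of axle_seat between -0.0018 and 0.0018 m or z of disc_2 in the frame of axle_seat between 0.0142 and 0.0178 m or z of disc_2 in the frame of axle_seat between 0.0222 and 0.0258 m or z of disc_2 in the frame of axle_seat between 0.0302 and 0.0338 m) and (z of disc_3 in the frame of axle_seat between -0.0018 and 0.0018 m or z of disc_3 in the frame of axle_seat between 0.0142 and 0.0178 m or z of disc_3 in the frame of axle_seat between 0.0222 and 0.0258 m or z of disc_3 in the frame of axle_seat between 0.0302 and 0.0338 m) and distance between disc_1 and disc_2 above 0.013 m and distance between each of disc_2, disc_1 and disc_3 above 0.013 m), for 0.2 s.
3. the loose handle sits on the completed stack (all of step 2 and horizontal distance between handle and axle_seat below 0.004 m and z of handle in the frame of axle_seat between 0.046 and 0.05 m and angle between handle's own z axis and vertical below 0.1 rad), for 0.2 s.
At the end, for the whole second after the job is handed in: Discs on the axle (4 mm off-line at most), 0, 16, 32 mm (three) or 0, 24 mm (two) above the shoulder, within 1.8 mm; handle upright over the axle end, its foot 48 mm up, within 2 mm; every sleeve on the axle or in the upright cup; all at rest (all of step 3 and ((horizontal distance between short_1 and axle_seat below 0.004 m and z of short_1 in the frame of axle_seat between 0.003 and 0.042 m) or (horizontal distance between short_1 and cup below 0.04 m and z of short_1 in the frame of cup between 0 and 0.055 m)) and ((horizontal distance between short_2 and axle_seat below 0.004 m and z of short_2 in the frame of axle_seat between 0.003 and 0.042 m) or (horizontal distance between short_2 and cup below 0.04 m and z of short_2 in the frame of cup between 0 and 0.055 m)) and ((horizontal distance between short_3 and axle_seat below 0.004 m and z of short_3 in the frame of axle_seat between 0.003 and 0.042 m) or (horizontal distance between short_3 and cup below 0.04 m and z of short_3 in the frame of cup between 0 and 0.055 m)) and ((horizontal distance between long_1 and axle_seat below 0.004 m and z of long_1 in the frame of axle_seat between 0.003 and 0.042 m) or (horizontal distance between long_1 and cup below 0.04 m and z of long_1 in the frame of cup between 0 and 0.055 m)) and ((horizontal distance between long_2 and axle_seat below 0.004 m and z of long_2 in the frame of axle_seat between 0.003 and 0.042 m) or (horizontal distance between long_2 and cup below 0.04 m and z of long_2 in the frame of cup between 0 and 0.055 m)) and angle between cup's own z axis and vertical below 0.15 rad and linear speed of each of disc_1, disc_2, disc_3, handle, cup below 0.02 m/s); the robot touches nothing.
It fails at once if a bottle is pushed over or lifted off ((angle between bottle_1's own z axis and vertical above 0.3 rad or distance of bottle_1 from where it was at the start of the episode above 0.03 m) or (angle between bottle_2's own z axis and vertical above 0.3 rad or distance of bottle_2 from where it was at the start of the episode above 0.03 m)).
It fails at once if the tin or the scoop is shoved away or tipped (distance of any of tin, scoop from where it was at the start of the episode above 0.04 m or angle between tin's own z axis and vertical above 0.4 rad).
It fails at once if the cup is tipped over (angle between cup's own z axis and vertical above 0.8 rad).
Of disc_1, disc_2, disc_3 only 2 to 3 are there at a start; the rules pass over those that are not, and their reading is None.
At some moment in a run one of disc_1, disc_2, disc_3, short_1, short_2, short_3 may be knocked a few centimetres aside while the robot is not near it.
It also fails if it takes over 210 s, if anything falls off the work surface, if the arm or the gripper's body presses on something with over 40 N, if the wrist force passes 120 N, or if a joint passes its speed limit or range.

## Working session

There is one attempt and no reset: what is moved stays moved. The work goes in short steps, Python scripts to look and compute and a tool call to move; the robot and the scene stay as the last step left them, time stands still between calls to the robot, and variables do not carry over. Pictures are saved under pics/ and viewed, about 12 in all and at most 16, crops included, and the job is handed in when it is done.

Besides the shell and the picture viewer there is one more tool, called after "Call:" by a JSON object that holds its "op" and its "data", one argument or row to a line. apply_moves: Moves the arm, as the interface text tells. Its arguments: {"type":"object","properties":{"increments":{"type":"array","items":{"type":"object","properties":{"gripper":{"type":"number"},"delta_pos":{"type":"array","items":{"type":"number"}},"dr":{"type":"array","items":{"type":"number"}}}}}},"required":["increments"]}

```bash
mkdir -p pics; ls
cat > h.py <<'E'
import numpy as np, cv2
from workcell import ctrl
from scipy.spatial.transform import Rotation as R
def cap(n):
    d=ctrl.get_image(n); np.savez(f'{n}.npz',**d); return d
def load(n): return dict(np.load(f'{n}.npz'))
def slopes(d,uv):
    uv=np.atleast_2d(np.float64(uv)); K=d['mtx']
    return cv2.undistortPoints(uv[:,None],K,np.array([float(d['k1']),0,0,0,0]))[:,0]
def plane(d,uv,z):
    s=slopes(d,uv); Rm=R.from_rotvec(np.ravel(d['rvec'])).as_matrix(); t=np.ravel(d['tvec'])
    C=-Rm.T@t; r=np.c_[s,np.ones(len(s))]@Rm
    return C+r*((z-C[2])/r[:,2])[:,None]
def pts(d):
    h,w=d['range_z'].shape; v,u=np.mgrid[:h,:w]; uv=np.c_[u.ravel(),v.ravel()]
    s=slopes(d,uv); Z=d['range_z'].ravel()[:,None].astype(float)
    Rm=R.from_rotvec(np.ravel(d['rvec'])).as_matrix(); t=np.ravel(d['tvec'])
    P=(np.c_[s,np.ones(len(s))]*Z-t)@Rm; P[Z[:,0]==0]=np.nan
    return P.reshape(h,w,3)
def save(n,img): cv2.imwrite('pics/'+n,img[...,::-1])
def project(d,P):
    return cv2.projectPoints(np.float64(np.atleast_2d(P)),np.ravel(d['rvec']),np.ravel(d['tvec']),d['mtx'],np.array([float(d['k1']),0,0,0,0]))[0][:,0]
E
python3 - <<'E'
from h import *
for n in ('top','side','wrist'):
    d=cap(n); save(n+'0.png',d['img']); print(n,d['mtx'],d['k1'],d['rvec'],d['tvec'])
    Rm=R.from_rotvec(np.ravel(d['rvec'])).as_matrix();print(-Rm.T@np.ravel(d['tvec']))
print(ctrl.get_obs())
E
```

```text
pics
top [[416.88818737   0.         323.79441328]
 [  0.         416.88818737 192.16121366]
 [  0.           0.           1.        ]] -0.028601466637631887 [ 2.12366714 -2.19024038  0.09160421] [  21.51832067  572.93562205 1217.28697549]
[ 441.32168293  -20.09588316 1270.95915492]
side [[414.50733981   0.         318.3246421 ]
 [  0.         414.50733981 197.4468919 ]
 [  0.           0.           1.        ]] -0.02688790209117237 [ 2.15103896 -0.27017057  0.16939198] [-550.02610712  188.47874168 1049.58274567]
[ 321.57039409 -877.56516032  752.42857842]
wrist [[331.65735264   0.         320.62011474]
 [  0.         331.65735264 197.96594168]
 [  0.           0.           1.        ]] -0.051139692373338826 [-2.33777104 -1.69822616 -0.25276699] [-624.53670539  -35.35956105  390.90340602]
[116.5938215  619.36169732 383.27384004]
{'t': 0.15, 'qpos': array([ 1.23697943e+00,  4.23699766e-01,  1.63051767e+00, -1.71320305e-05,
        1.08863326e+00, -1.89879619e-02]), 'qvel': array([-0.00088743, -0.00089143, -0.00137736,  0.00209383, -0.00115825,
        0.0015884 ]), 'joint_torque': array([ 3.17855520e-04, -5.44982207e+01, -2.73923385e+01,  6.44303416e-02,
        2.04883260e-02, -4.27005034e-05]), 'ee_pos': array([193.3611563 , 593.87096079, 230.05748833]), 'orientation': array([ 0.24610403,  1.55684412, -0.24806034]), 'ft_force': array([ 0.08996104,  0.98679019, -0.57634251]), 'moment': array([-0.00367967, -0.02372001, -0.02572175]), 'width': 87.97703464964054}
```

View pics/top0.png

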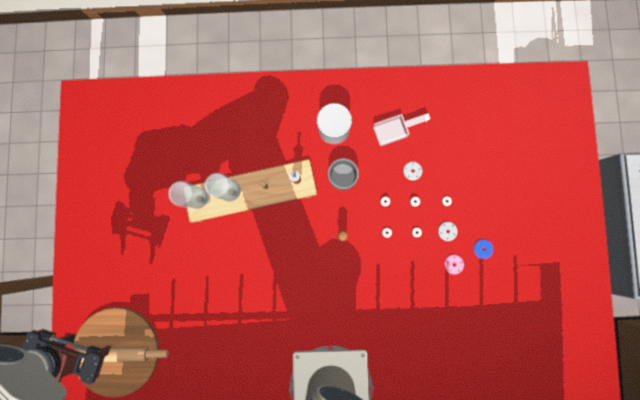

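View pics/side0.png

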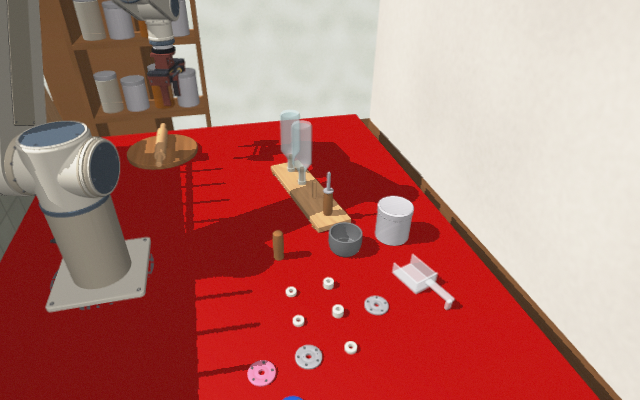

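Two grey steel discs are in view in the top picture, at (413,171) and (448,231). The pink one (455,264) and the blue one (484,249) are look-alikes. There are five sleeves around (385–447, 201–232), the handle is at (343,236), the cup at (343,174), and the axle at (295,177). With two discs I need the long sleeves. Next I measure them.

Run:
```python
from h import *
for n in ('top','side'):
    d=load(n); P=pts(d); hsv=cv2.cvtColor(d['img'],cv2.COLOR_RGB2HSV)
    H,S,V=cv2.split(hsv)
    nr=~(((H<8)|(H>172))&(S>140))  # not counter red
    nr=(nr&(P[...,0]>200)&(P[...,0]<800)&(P[...,1]<380)&(P[...,1]>-500)).astype(np.uint8)
    k,lab,st,ce=cv2.connectedComponentsWithStats(nr)
    for i in range(1,k):
        if st[i,4]<12: continue
        m=lab==i; q=P[m]; z=q[:,2]; hi=q[z>np.nanpercentile(z,70)]
        print(n,i,ce[i].round(1),st[i,4],'z50/75/98',np.nanpercentile(z,[50,75,98]).round(1),'ctr',np.nanmean(q,0).round(1),'ctr@z10',plane(d,ce[i],10)[0].round(1),'rgb',d['img'][m].mean(0).round())
d=load('top'); c=d['img'][150:280,320:500]; save('crop1.png',cv2.resize(c,None,fx=4.4,fy=4.4,interpolation=cv2.INTER_CUBIC))
```

```text
top 1 [333.8 125.8] 968 z50/75/98 [103.  105.  108.3] ctr [758.9 -31.9  90.9] ctr@z10 [781.  -32.7  10. ] rgb [225. 218. 220.]
top 2 [395.5 128.2] 948 z50/75/98 [ 3.8 29.6 37.4] ctr [ 766.3 -222.4   11.9] ctr@z10 [ 766.8 -223.    10. ] rgb [232. 205. 205.]
top 3 [246.6 189.6] 5014 z50/75/98 [ 22.6 165.7 235.2] ctr [582.7 220.3  80.1] ctr@z10 [591.  240.2  10. ] rgb [206. 179. 146.]
top 4 [342.8 173.5] 798 z50/75/98 [ 8.2 40.2 59. ] ctr [629.5 -55.1  19.8] ctr@z10 [630.9 -55.4  10. ] rgb [139. 132. 132.]
top 5 [412.3 170.5] 308 z50/75/98 [3.5 5.6 9.3] ctr [ 634.2 -268.9    3.3] ctr@z10 [ 633.2 -267.6   10. ] rgb [223. 203. 204.]
top 6 [384.9 201. ] 92 z50/75/98 [ 9.1 16.9 20.2] ctr [ 542.7 -180.3    7.9] ctr@z10 [ 542.5 -180.1   10. ] rgb [230. 198. 196.]
top 7 [414.9 201. ] 95 z50/75/98 [ 8.8 16.  19.9] ctr [ 540.  -270.9    7.6] ctr@z10 [ 539.8 -270.4   10. ] rgb [228. 197. 194.]
top 8 [446.5 200.6] 89 z50/75/98 [ 4.8  8.  12.3] ctr [ 538.4 -367.6    3.7] ctr@z10 [ 537.9 -365.9   10. ] rgb [231. 201. 198.]
top 9 [447.4 231. ] 323 z50/75/98 [3.6 5.4 9.1] ctr [ 446.6 -365.1    3.1] ct
[... 1669 characters left out ...]
5] ctr@z10 [ 541.6 -273.2   10. ] rgb [211. 195. 186.]
side 9 [298.1 320.5] 124 z50/75/98 [5.9 7.8 9.9] ctr [ 449.2 -274.3    4.5] ctr@z10 [ 448.2 -278.8   10. ] rgb [212. 194. 186.]
side 10 [350.2 347.1] 144 z50/75/98 [ 8.   9.5 11. ] ctr [ 540.2 -370.7    6.1] ctr@z10 [ 539.1 -373.4   10. ] rgb [217. 200. 192.]
side 11 [308.1 356.5] 531 z50/75/98 [4.7 5.7 7.5] ctr [ 449.1 -369.8    4.5] ctr@z10 [ 448.1 -373.8   10. ] rgb [188. 180. 182.]
side 12 [261.1 372.7] 562 z50/75/98 [4.2 5.1 6.8] ctr [ 349.8 -382.8    4.1] ctr@z10 [ 349.5 -386.9   10. ] rgb [226. 142. 175.]
side 13 [292.6 397.6] 70 z50/75/98 [3.2 4.2 6.2] ctr [ 399.7 -448.2    2.3] ctr@z10 [ 398.9 -452.6   10. ] rgb [ 79.  88. 178.]
```

View pics/crop1.png

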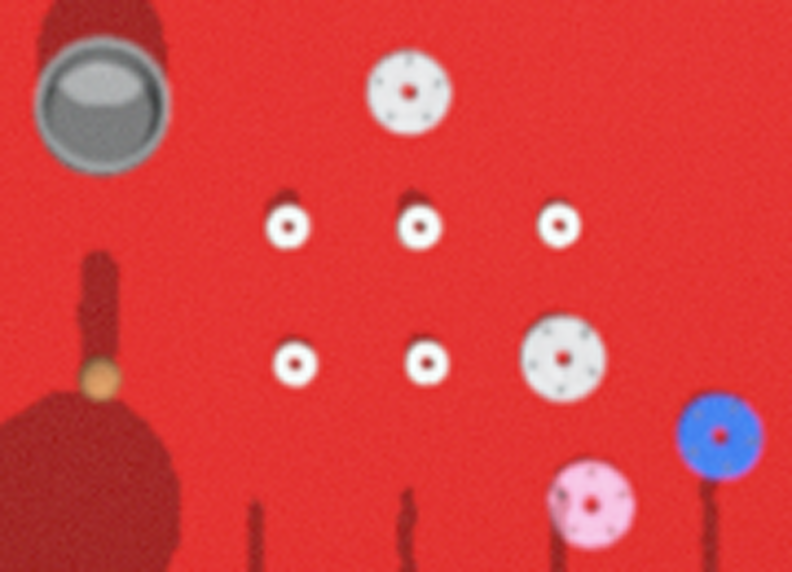

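The crop confirms two steel discs, at (408,92) and (563,358) in the crop. The blue one (720,436) and pink one (592,504) stay untouched. The sleeves at (288,226) and (420,226) measure about 18 mm tall in both views, so they are the long ones. The other three, at (559,225), (295,364) and (427,362), are about 10 mm, so they are short.

```bash
cat >> h.py <<'E'
def tool():
    o=ctrl.get_obs(); return o,R.from_rotvec(o['orientation']).as_matrix()
def go(p):
    o,M=tool(); d=M.T@(np.float64(p)-o['ee_pos'])/10
    # turn to x down, y=world y, z=world x
    T=np.array([[0,0,1],[0,1,0],[-1,0,0]]).astype(float)
    print('t',round(o['t'],2),'p',o['ee_pos'].round(2),'w',round(o['width'],2),'f',o['ft_force'].round(1),'delta cm',d.round(3),'dr',R.from_matrix(M.T@T).as_rotvec().round(4))
E
python3 - <<'E'
from h import *
o,M=tool(); print(M.round(4)); go([540,-270,230])
d=load('wrist');C=-R.from_rotvec(np.ravel(d['rvec'])).as_matrix().T@np.ravel(d['tvec']); print('cam in tool',M.T@(C-o['ee_pos']),'cam axes in tool\n',(M.T@R.from_rotvec(np.ravel(d['rvec'])).as_matrix().T).round(3))
for n in('top','side'):
    P=pts(load(n)); q=P[(P[...,0]>540)&(P[...,0]<700)&(P[...,1]>20)&(P[...,1]<150)]
    for a,b in((100,108),(110,135),(135,170)):
        s=q[(q[:,2]>a)&(q[:,2]<b)]; print(n,a,b,len(s),s.mean(0).round(1) if len(s) else '')
P=pts(load('top')); q=P[(P[...,0]>480)&(P[...,0]<700)&(P[...,1]>150)&(P[...,1]<400)&(P[...,2]>225)]
print('bottles',np.percentile(q,[2,98],axis=0).round())
E
```

```text
[[-4.000e-04  3.096e-01  9.509e-01]
 [-1.200e-03  9.509e-01 -3.096e-01]
 [-1.000e+00 -1.300e-03 -0.000e+00]]
t 0.15 p [193.36 593.87 230.06] w 87.98 f [ 0.1  1.  -0.6] delta cm [  0.095 -71.408  59.71 ] dr [-3.148e-01 -2.000e-04  1.200e-03]
cam in tool [-153.21611288    0.2744337   -80.8888077 ] cam axes in tool
 [[ 0.    -0.293  0.956]
 [ 1.     0.     0.   ]
 [-0.     0.956  0.293]]
top 100 108 60 [611.8  85.4 104.4]
top 110 135 6 [611.1  83.8 121.6]
top 135 170 16 [612.7  85.6 156.7]
side 100 108 48 [617.9  79.3 103.7]
side 110 135 28 [617.8  79.6 123.3]
side 135 170 36 [617.2  80.4 150. ]
bottles [[533. 245. 226.]
 [605. 390. 237.]]
```

Call:
{"op": "apply_moves", "data": {
  "increments": [
    {"gripper": 100, "delta_pos": [-2.33, 0, 0], "dr": [-0.105, 0, 0]},
    {"gripper": 100, "delta_pos": [-2.33, 0, 0], "dr": [-0.105, 0, 0]},
    {"gripper": 100, "delta_pos": [-2.33, 0, 0], "dr": [-0.105, 0, 0]},
    {"gripper": 100, "delta_pos": [0, -3.0, 2.33], "dr": [0, 0, 0]},
    {"gripper": 100, "delta_pos": [0, -3.0, 2.33], "dr": [0, 0, 0]}
  ]
}}

```text
t: 0.57
ee_pos: [240.0, 535.2, 301.9]
orientation: [-0.001, 1.569, 0.005]
ft_force: [0.7, 0.6, -0.8]
width: 87.9
```

Call:
{"op": "apply_moves", "data": {
  "increments": [
    {"gripper": 100, "delta_pos": [0, -3.0, 2.33], "dr": [0, 0, 0]},
    {"gripper": 100, "delta_pos": [0, -3.0, 2.33], "dr": [0, 0, 0]},
    {"gripper": 100, "delta_pos": [0, -3.0, 2.33], "dr": [0, 0, 0]},
    {"gripper": 100, "delta_pos": [0, -3.0, 2.33], "dr": [0, 0, 0]},
    {"gripper": 100, "delta_pos": [0, -3.0, 2.33], "dr": [0, 0, 0]}
  ]
}}

```text
t: 0.98
ee_pos: [357.3, 382.6, 300.5]
orientation: [-0.001, 1.571, 0.0]
ft_force: [0.3, 0.4, -0.7]
width: 87.8
```

Call:
{"op": "apply_moves", "data": {
  "increments": [
    {"gripper": 100, "delta_pos": [0, -3.0, 2.33], "dr": [0, 0, 0]},
    {"gripper": 100, "delta_pos": [0, -3.0, 2.33], "dr": [0, 0, 0]},
    {"gripper": 100, "delta_pos": [0, -3.0, 2.33], "dr": [0, 0, 0]},
    {"gripper": 100, "delta_pos": [0, -3.0, 2.33], "dr": [0, 0, 0]},
    {"gripper": 100, "delta_pos": [0, -3.0, 2.33], "dr": [0, 0, 0]}
  ]
}}

```text
t: 1.4
ee_pos: [473.9, 232.6, 300.5]
orientation: [-0.0, 1.571, 0.0]
ft_force: [0.3, -0.0, 0.7]
width: 88.1
```

Call:
{"op": "apply_moves", "data": {
  "increments": [
    {"gripper": 100, "delta_pos": [0, -3.0, 2.33], "dr": [0, 0, 0]},
    {"gripper": 100, "delta_pos": [0, -3.0, 2.33], "dr": [0, 0, 0]},
    {"gripper": 100, "delta_pos": [0, -3.0, 2.33], "dr": [0, 0, 0]},
    {"gripper": 100, "delta_pos": [0, -3.0, 2.33], "dr": [0, 0, 0]},
    {"gripper": 100, "delta_pos": [0, -3.0, 2.33], "dr": [0, 0, 0]}
  ]
}}

```text
t: 1.82
ee_pos: [590.4, 82.6, 300.4]
orientation: [0.0, 1.571, -0.0]
ft_force: [1.1, -0.1, 0.2]
width: 87.9
```

Run:
```python
from h import *
go([590,83,300]); d=cap('wrist'); save('w1.png',d['img']); np.savez('w_axle.npz',**d)
print(project(d,[[615,83,166],[615,83,106]]))
```

```text
t 1.82 p [590.4   82.56 300.39] w 87.95 f [ 1.1 -0.1  0.2] delta cm [ 0.039  0.044 -0.04 ] dr [-0.     -0.0004 -0.    ]
[[320.67751684 215.85065703]
 [320.65819629 196.99686134]]
```

View pics/w1.png

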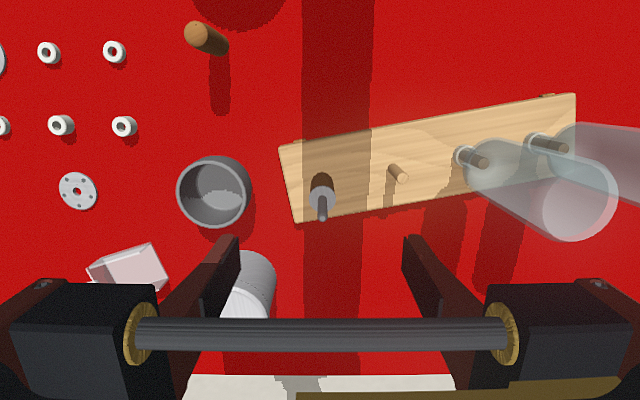

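The wrist view shows the axle tip near (323,218), its shoulder near (323,198), the cup at (212,191) and a disc at (77,190).

Run:
```python
from h import *
d=load('w_axle'); c=d['img'][160:240,280:370]
save('w1c.png',cv2.resize(c,None,fx=7,fy=7,interpolation=cv2.INTER_NEAREST))
P=pts(d); q=P[170:235,300:350].reshape(-1,3)
for a,b in((100,108),(112,130),(130,150),(150,162),(162,170)):
    s=q[(q[:,2]>a)&(q[:,2]<b)]; print(a,b,len(s),s.mean(0).round(1),np.median(s,0).round(1))
```

```text
100 108 440 [614.4  84.3 104.9] [613.3  84.5 105. ]
112 130 44 [613.1  84.5 121.4] [612.8  84.4 121.6]
130 150 58 [613.3  84.1 140.8] [612.9  84.3 140.5]
150 162 56 [614.1  84.3 157.6] [613.4  84.2 158.5]
162 170 64 [616.3  84.3 164. ] [616.2  84.2 163.9]
```

View pics/w1c.png

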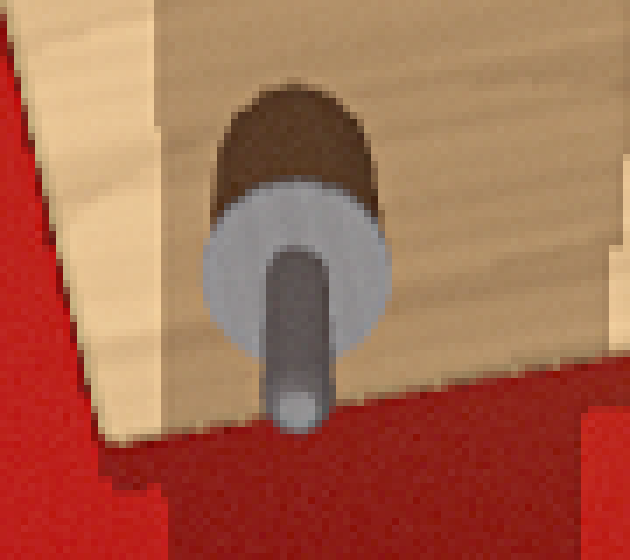

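Run:
```python
from h import *
d=load('w_axle')
print(plane(d,[321.9,218.4],166),plane(d,[321.9,198.2],106))
# other objects, wrist vs. top: cup rim ellipse and disc
hsv=cv2.cvtColor(d['img'],cv2.COLOR_RGB2HSV);H,S,V=cv2.split(hsv)
nr=(~(((H<8)|(H>172))&(S>140))).astype(np.uint8); nr[240:]=0
cs,_=cv2.findContours(nr,cv2.RETR_EXTERNAL,cv2.CHAIN_APPROX_NONE)
for c in cs:
    if 60<len(c)*2 and cv2.contourArea(c)<1500 and cv2.contourArea(c)>100: 
        e=cv2.fitEllipse(c); print(e[0],e[1],plane(d,e[0],6)[0].round(1),plane(d,e[0],10)[0].round(1),plane(d,e[0],18)[0].round(1))
```

```text
[[617.50762754  84.13144464 166.        ]] [[616.37828066  84.36225632 106.        ]]
(77.8607177734375, 190.467529296875) (34.010040283203125, 41.119163513183594) [ 635.5 -267.4    6. ] [ 634.4 -264.3   10. ] [ 632.1 -258.1   18. ]
(123.87552642822266, 125.67261505126953) (20.53333282470703, 25.237714767456055) [ 544.7 -182.7    6. ] [ 544.4 -180.3   10. ] [ 543.8 -175.6   18. ]
(4.059343338012695, 125.6392593383789) (10.244159698486328, 20.021120071411133) [ 541.3 -358.6    6. ] [ 541.  -354.7   10. ] [ 540.5 -346.8   18. ]
(60.550376892089844, 124.44477081298828) (20.15321922302246, 26.731143951416016) [ 541.6 -273.     6. ] [ 541.3 -269.8   10. ] [ 540.7 -263.5   18. ]
(2.26263427734375, 60.380008697509766) (5.559623718261719, 34.21709442138672) [ 455.8 -339.7    6. ] [ 456.3 -335.9   10. ] [ 457.2 -328.4   18. ]
(48.27134323120117, 52.521087646484375) (20.35071563720703, 24.22633171081543) [ 449.  -271.3    6. ] [ 449.5 -268.1   10. ] [ 450.6 -261.8   18. ]
(113.86479187011719, 51.45741653442383) (20.43939971923828, 23.973634719848633) [ 450.8 -181.6    6. ] [ 451.3 -179.2   10. ] [ 452.3 -174.5   18. ]
(205.36558532714844, 38.13405990600586) (25.55038070678711, 50.35873031616211) [437.7 -61.2   6. ] [438.4 -59.9  10. ] [439.6 -57.4  18. ]
```

Call:
{"op": "apply_moves", "data": {
  "increments": [
    {"gripper": 100, "delta_pos": [1.0, -3.52, 0.18], "dr": [0, 0, 0]},
    {"gripper": 100, "delta_pos": [1.0, -3.52, 0.18], "dr": [0, 0, 0]},
    {"gripper": 100, "delta_pos": [1.0, -3.52, 0.18], "dr": [0, 0, 0]},
    {"gripper": 100, "delta_pos": [1.0, -3.52, 0.18], "dr": [0, 0, 0]},
    {"gripper": 100, "delta_pos": [1.0, -3.52, 0.18], "dr": [0, 0, 0]}
  ]
}}

```text
t: 2.28
ee_pos: [598.3, -93.0, 249.9]
orientation: [-0.0, 1.571, 0.0]
ft_force: [0.9, -0.1, 0.7]
width: 87.9
```

Call:
{"op": "apply_moves", "data": {
  "increments": [
    {"gripper": 100, "delta_pos": [1.0, -3.52, 0.18], "dr": [0, 0, 0]},
    {"gripper": 100, "delta_pos": [1.0, -3.52, 0.18], "dr": [0, 0, 0]},
    {"gripper": 100, "delta_pos": [1.0, -3.52, 0.18], "dr": [0, 0, 0]},
    {"gripper": 100, "delta_pos": [1.0, -3.52, 0.18], "dr": [0, 0, 0]},
    {"gripper": 100, "delta_pos": [1.0, -3.52, 0.18], "dr": [0, 0, 0]}
  ]
}}

```text
t: 2.7
ee_pos: [607.4, -269.0, 199.8]
orientation: [0.0, 1.571, 0.0]
ft_force: [0.1, -0.1, 0.4]
width: 87.7
```

```bash
cat >> h.py <<'E'
def find(d,near,z,area=(100,6000)):
    """ellipse centre of the top face: non-red blob nearest to projected point"""
    hsv=cv2.cvtColor(d['img'],cv2.COLOR_RGB2HSV);H,S,V=cv2.split(hsv)
    P=pts(d)
    nr=((S<60)&(V>80)&(np.abs(P[...,2]-z)<4.5)).astype(np.uint8)
    nr=cv2.morphologyEx(nr,cv2.MORPH_CLOSE,np.ones((3,3),np.uint8))
    cs,_=cv2.findContours(nr,cv2.RETR_EXTERNAL,cv2.CHAIN_APPROX_NONE); out=[]
    uv=project(d,[[*near,z]])[0]
    for c in cs:
        if area[0]<cv2.contourArea(c)<area[1]:
            e=cv2.fitEllipse(c); out.append((np.hypot(*(np.array(e[0])-uv)),e))
    for r,e in sorted(out,key=lambda a:a[0])[:1]:
        p=plane(d,e[0],z)[0]; print('px',np.round(e[0],1),np.round(e[1],1),'dist px',round(r,1),'pos',p.round(2)); return p
E
python3 - <<'E'
from h import *
d=cap('wrist'); save('w2.png',d['img'])
for z in (3,6): p=find(d,(635,-270),z)
find(d,(543,-181),18);find(d,(541,-272),18)
go([p[0],p[1],60]); go([p[0],p[1],10])
E
```

```text
px [318.9 199.9] [48.3 49.6] dist px 1.0 pos [ 636.06 -270.47    3.  ]
px [318.9 199.6] [47.6 49.7] dist px 0.5 pos [ 634.78 -270.5     6.  ]
px [408.7 115.9] [24.6 26.5] dist px 1.6 pos [ 544.4  -181.62   18.  ]
px [318.5 112.6] [25.3 25.6] dist px 1.4 pos [ 541.51 -270.73   18.  ]
t 2.75 p [ 606.79 -274.63  197.83] w 87.9 f [ 0.  -3.2 -0.8] delta cm [13.778  0.446  2.819] dr [-0.0024 -0.0016  0.0019]
t 2.75 p [ 606.79 -274.63  197.83] w 87.9 f [ 0.  -3.2 -0.8] delta cm [18.778  0.456  2.827] dr [-0.0024 -0.0016  0.0019]
```

Call:
{"op": "apply_moves", "data": {
  "increments": [
    {"gripper": 100, "delta_pos": [0, 0, 0], "dr": [0, 0, 0]},
    {"gripper": 100, "delta_pos": [0, 0, 0], "dr": [0, 0, 0]},
    {"gripper": 100, "delta_pos": [0, 0, 0], "dr": [0, 0, 0]},
    {"gripper": 100, "delta_pos": [0, 0, 0], "dr": [0, 0, 0]},
    {"gripper": 100, "delta_pos": [0, 0, 0], "dr": [0, 0, 0]}
  ]
}}

```text
t: 3.17
ee_pos: [608.1, -266.3, 201.2]
orientation: [-0.002, 1.57, 0.001]
ft_force: [-0.4, 0.1, -0.2]
width: 88.0
```

Run:
```python
from h import *
go([635,-270,60])
d=cap('wrist')
p=find(d,(635,-270),6);find(d,(543,-181),18);find(d,(541,-272),18)
go([p[0],p[1],10])
```

```text
t 3.17 p [ 608.15 -266.3   201.19] w 88.02 f [-0.4  0.1 -0.2] delta cm [14.121 -0.372  2.675] dr [0.0019 0.0006 0.0002]
px [316.5 198.4] [47.6 49.4] dist px 0.4 pos [ 634.83 -270.45    6.  ]
px [405.8 115. ] [24.4 26.5] dist px 1.6 pos [ 544.4  -181.63   18.  ]
px [315.8 111.5] [25.1 25.7] dist px 1.3 pos [ 541.48 -270.82   18.  ]
t 3.22 p [ 608.13 -266.45  201.18] w 87.91 f [ 0.8  0.6 -0.3] delta cm [19.12  -0.401  2.657] dr [0.0018 0.0006 0.0002]
```

Call:
{"op": "apply_moves", "data": {
  "increments": [
    {"gripper": 100, "delta_pos": [3.5, -0.1, 0.66], "dr": [-0.0, 0, 0]},
    {"gripper": 100, "delta_pos": [3.5, -0.1, 0.67], "dr": [0, 0, 0]},
    {"gripper": 100, "delta_pos": [3.5, -0.1, 0.67], "dr": [0, 0, 0]},
    {"gripper": 100, "delta_pos": [3.0, -0.1, 0.66], "dr": [0, 0, 0]},
    {"gripper": 100, "delta_pos": [0, 0, 0], "dr": [0, 0, 0]}
  ]
}}

```text
t: 3.63
ee_pos: [631.6, -269.3, 59.4]
orientation: [0.002, 1.579, 0.004]
ft_force: [-0.3, 1.2, 0.3]
width: 87.6
```

Call:
{"op": "apply_moves", "data": {
  "increments": [
    {"gripper": 100, "delta_pos": [0, 0, 0], "dr": [0, 0, 0]},
    {"gripper": 100, "delta_pos": [0, 0, 0], "dr": [0, 0, 0]},
    {"gripper": 100, "delta_pos": [0, 0, 0], "dr": [0, 0, 0]},
    {"gripper": 100, "delta_pos": [0, 0, 0], "dr": [0, 0, 0]},
    {"gripper": 100, "delta_pos": [0, 0, 0], "dr": [0, 0, 0]}
  ]
}}

```text
t: 4.05
ee_pos: [635.2, -272.1, 67.8]
orientation: [-0.001, 1.568, -0.001]
ft_force: [0.0, 0.1, 0.7]
width: 88.0
```

Run:
```python
from h import *
go([634.8,-270.45,10])
```

```text
t 4.05 p [ 635.19 -272.07   67.76] w 87.96 f [0.  0.1 0.7] delta cm [ 5.776  0.169 -0.055] dr [0.0001 0.0027 0.0013]
```

Call:
{"op": "apply_moves", "data": {
  "increments": [
    {"gripper": 100, "delta_pos": [1.0, 0.03, 0], "dr": [0, 0, 0]},
    {"gripper": 100, "delta_pos": [1.0, 0.03, 0], "dr": [0, 0, 0]},
    {"gripper": 100, "delta_pos": [1.0, 0.03, 0], "dr": [0, 0, 0]},
    {"gripper": 100, "delta_pos": [0.6, 0.03, 0], "dr": [0, 0, 0]},
    {"gripper": 100, "delta_pos": [0.4, 0, 0], "dr": [0, 0, 0]}
  ]
}}

```text
t: 4.47
ee_pos: [633.3, -269.9, 23.5]
orientation: [0.001, 1.573, 0.001]
ft_force: [-0.5, -0.4, -1.1]
width: 87.9
```

Call:
{"op": "apply_moves", "data": {
  "increments": [
    {"gripper": 100, "delta_pos": [0.4, 0, 0], "dr": [0, 0, 0]},
    {"gripper": 100, "delta_pos": [0.4, 0, 0], "dr": [0, 0, 0]},
    {"gripper": 100, "delta_pos": [0, 0, 0], "dr": [0, 0, 0]},
    {"gripper": 100, "delta_pos": [0, 0, 0], "dr": [0, 0, 0]},
    {"gripper": 100, "delta_pos": [0, 0, 0], "dr": [0, 0, 0]}
  ]
}}

```text
t: 4.88
ee_pos: [634.6, -270.6, 17.9]
orientation: [-0.0, 1.57, -0.0]
ft_force: [-0.0, 1.2, -0.3]
width: 87.7
```

Run:
```python
from h import *
go([634.8,-270.45,10])
```

```text
t 4.88 p [ 634.61 -270.57   17.86] w 87.69 f [-0.   1.2 -0.3] delta cm [0.786 0.012 0.019] dr [0.0002 0.0005 0.0002]
```

Call:
{"op": "apply_moves", "data": {
  "increments": [
    {"gripper": 100, "delta_pos": [0.4, 0, 0], "dr": [0, 0, 0]},
    {"gripper": 100, "delta_pos": [0.35, 0, 0], "dr": [0, 0, 0]},
    {"gripper": 100, "delta_pos": [0, 0, 0], "dr": [0, 0, 0]},
    {"gripper": 100, "delta_pos": [0, 0, 0], "dr": [0, 0, 0]},
    {"gripper": 70, "delta_pos": [0, 0, 0], "dr": [0, 0, 0]}
  ]
}}

```text
t: 5.3
ee_pos: [634.3, -270.4, 10.0]
orientation: [-0.0, 1.571, 0.0]
ft_force: [-0.4, 0.3, -0.5]
width: 84.3
```

Call:
{"op": "apply_moves", "data": {
  "increments": [
    {"gripper": 50, "delta_pos": [0, 0, 0], "dr": [0, 0, 0]},
    {"gripper": 50, "delta_pos": [0, 0, 0], "dr": [0, 0, 0]},
    {"gripper": 50, "delta_pos": [0, 0, 0], "dr": [0, 0, 0]},
    {"gripper": 50, "delta_pos": [0, 0, 0], "dr": [0, 0, 0]},
    {"gripper": 50, "delta_pos": [0, 0, 0], "dr": [0, 0, 0]}
  ]
}}

```text
t: 5.72
ee_pos: [634.4, -270.5, 10.2]
orientation: [-0.0, 1.571, 0.0]
ft_force: [-0.5, 0.4, 0.7]
width: 54.8
```

Run:
```python
from h import *
go([634.8,-270.45,10]); go([617.2,84.2,200])
```

```text
t 5.72 p [ 634.42 -270.47   10.18] w 54.85 f [-0.5  0.4  0.7] delta cm [0.018 0.002 0.038] dr [0.0002 0.0001 0.0001]
t 5.72 p [ 634.42 -270.47   10.18] w 54.85 f [-0.5  0.4  0.7] delta cm [-18.986  35.466  -1.711] dr [0.0002 0.0001 0.0001]
```

Call:
{"op": "apply_moves", "data": {
  "increments": [
    {"gripper": 40, "delta_pos": [-0.5, 0, 0], "dr": [0, 0, 0]},
    {"gripper": 40, "delta_pos": [-2.0, 0, 0], "dr": [0, 0, 0]},
    {"gripper": 40, "delta_pos": [-3.5, 0, 0], "dr": [0, 0, 0]},
    {"gripper": 40, "delta_pos": [-3.5, 0, 0], "dr": [0, 0, 0]},
    {"gripper": 40, "delta_pos": [-3.0, 1.0, 0], "dr": [0, 0, 0]}
  ]
}}

```text
t: 6.13
ee_pos: [634.6, -261.8, 137.3]
orientation: [-0.0, 1.57, -0.001]
ft_force: [0.9, -0.7, -0.8]
width: 54.8
```

Call:
{"op": "apply_moves", "data": {
  "increments": [
    {"gripper": 40, "delta_pos": [-2.5, 2.5, -0.1], "dr": [0, 0, 0]},
    {"gripper": 40, "delta_pos": [-2.0, 3.4, -0.2], "dr": [0, 0, 0]},
    {"gripper": 40, "delta_pos": [-1.0, 3.5, -0.2], "dr": [0, 0, 0]},
    {"gripper": 40, "delta_pos": [-1.0, 3.5, -0.2], "dr": [0, 0, 0]},
    {"gripper": 40, "delta_pos": [0, 3.5, -0.2], "dr": [0, 0, 0]}
  ]
}}

```text
t: 6.55
ee_pos: [626.2, -95.3, 203.0]
orientation: [-0.0, 1.567, -0.001]
ft_force: [0.6, 0.1, -0.6]
width: 55.0
```

Call:
{"op": "apply_moves", "data": {
  "increments": [
    {"gripper": 40, "delta_pos": [0, 3.5, -0.2], "dr": [0, 0, 0]},
    {"gripper": 40, "delta_pos": [0, 3.5, -0.2], "dr": [0, 0, 0]},
    {"gripper": 40, "delta_pos": [0, 3.5, -0.2], "dr": [0, 0, 0]},
    {"gripper": 40, "delta_pos": [0, 3.0, -0.2], "dr": [0, 0, 0]},
    {"gripper": 40, "delta_pos": [0, 2.0, 0], "dr": [0, 0, 0]}
  ]
}}

```text
t: 6.97
ee_pos: [616.6, 61.3, 200.5]
orientation: [-0.001, 1.571, 0.002]
ft_force: [0.5, -0.0, -0.7]
width: 54.6
```

Call:
{"op": "apply_moves", "data": {
  "increments": [
    {"gripper": 40, "delta_pos": [0, 1.5, 0], "dr": [0, 0, 0]},
    {"gripper": 40, "delta_pos": [0, 1.0, 0], "dr": [0, 0, 0]},
    {"gripper": 40, "delta_pos": [0, 0, 0], "dr": [0, 0, 0]},
    {"gripper": 40, "delta_pos": [0, 0, 0], "dr": [0, 0, 0]},
    {"gripper": 40, "delta_pos": [0, 0, 0], "dr": [0, 0, 0]}
  ]
}}

```text
t: 7.38
ee_pos: [617.4, 82.5, 200.0]
orientation: [0.0, 1.571, -0.001]
ft_force: [-0.6, -0.7, -0.2]
width: 54.9
```

Call:
{"op": "apply_moves", "data": {
  "increments": [
    {"gripper": 40, "delta_pos": [0, 0, 0], "dr": [0, 0, 0]},
    {"gripper": 40, "delta_pos": [0, 0, 0], "dr": [0, 0, 0]},
    {"gripper": 40, "delta_pos": [0, 0, 0], "dr": [0, 0, 0]},
    {"gripper": 40, "delta_pos": [0, 0, 0], "dr": [0, 0, 0]},
    {"gripper": 40, "delta_pos": [0, 0, 0], "dr": [0, 0, 0]}
  ]
}}

```text
t: 7.8
ee_pos: [617.3, 83.2, 200.1]
orientation: [0.0, 1.571, -0.0]
ft_force: [0.4, 0.4, -0.2]
width: 54.8
```

Run:
```python
from h import *
go([617.2,84.2,184]); d=cap('wrist'); save('w3.png',d['img'][150:350,200:440].repeat(3,0).repeat(3,1))
```

```text
t 7.8 p [617.3   83.24 200.05] w 54.77 f [ 0.4  0.4 -0.2] delta cm [ 1.605  0.096 -0.01 ] dr [-0.0002 -0.0001  0.    ]
```

View pics/w3.png

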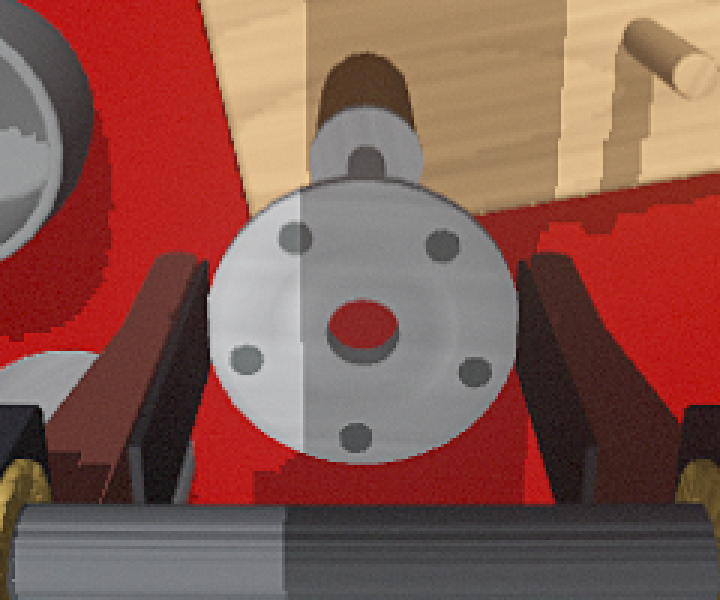

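The disc is held level, with its bore at about (321,260) in the full frame. The axle shoulder shows behind it at (322,198).

Run:
```python
from h import *
d=load('wrist'); print(plane(d,[320.8,256.4],195.9), plane(d,[320.8,259.6],195.9))
```

```text
[[616.93290666  83.66535422 195.9       ]] [[618.805589   83.6656974 195.9      ]]
```

Call:
{"op": "apply_moves", "data": {
  "increments": [
    {"gripper": 40, "delta_pos": [0.6, 0.04, -0.12], "dr": [0, 0, 0]},
    {"gripper": 40, "delta_pos": [0.6, 0, 0], "dr": [0, 0, 0]},
    {"gripper": 40, "delta_pos": [0.6, 0, 0], "dr": [0, 0, 0]},
    {"gripper": 40, "delta_pos": [0.4, 0, 0], "dr": [0, 0, 0]},
    {"gripper": 40, "delta_pos": [0.3, 0, 0], "dr": [0, 0, 0]}
  ]
}}

```text
t: 8.27
ee_pos: [615.6, 84.0, 174.0]
orientation: [-0.0, 1.572, 0.0]
ft_force: [0.0, -0.2, -0.2]
width: 54.7
```

Call:
{"op": "apply_moves", "data": {
  "increments": [
    {"gripper": 40, "delta_pos": [0.3, 0, 0], "dr": [0, 0, 0]},
    {"gripper": 40, "delta_pos": [0.2, 0, 0], "dr": [0, 0, 0]},
    {"gripper": 40, "delta_pos": [0, 0, 0], "dr": [0, 0, 0]},
    {"gripper": 40, "delta_pos": [0, 0, 0], "dr": [0, 0, 0]},
    {"gripper": 40, "delta_pos": [0, 0, 0], "dr": [0, 0, 0]}
  ]
}}

```text
t: 8.68
ee_pos: [616.2, 84.0, 170.3]
orientation: [-0.0, 1.57, 0.0]
ft_force: [-0.5, 0.1, -0.1]
width: 54.7
```

Run:
```python
from h import *
go([616.1,83.7,117])
```

```text
t 8.68 p [616.24  83.99 170.29] w 54.72 f [-0.5  0.1 -0.1] delta cm [ 5.329 -0.029 -0.016] dr [ 0.0002  0.0004 -0.    ]
```

Call:
{"op": "apply_moves", "data": {
  "increments": [
    {"gripper": 40, "delta_pos": [0.8, 0, 0], "dr": [0, 0, 0]},
    {"gripper": 40, "delta_pos": [0.8, 0, 0], "dr": [0, 0, 0]},
    {"gripper": 40, "delta_pos": [0.8, 0, 0], "dr": [0, 0, 0]},
    {"gripper": 40, "delta_pos": [0.8, 0, 0], "dr": [0, 0, 0]},
    {"gripper": 40, "delta_pos": [0.6, 0, 0], "dr": [0, 0, 0]}
  ]
}}

```text
t: 9.1
ee_pos: [615.6, 83.9, 130.6]
orientation: [-0.0, 1.572, 0.0]
ft_force: [0.3, 0.1, -1.3]
width: 54.7
```

Call:
{"op": "apply_moves", "data": {
  "increments": [
    {"gripper": 40, "delta_pos": [0.5, 0, 0], "dr": [0, 0, 0]},
    {"gripper": 40, "delta_pos": [0.4, 0, 0], "dr": [0, 0, 0]},
    {"gripper": 40, "delta_pos": [0.3, 0, 0], "dr": [0, 0, 0]},
    {"gripper": 40, "delta_pos": [0.1, 0, 0], "dr": [0, 0, 0]},
    {"gripper": 40, "delta_pos": [0, 0, 0], "dr": [0, 0, 0]}
  ]
}}

```text
t: 9.52
ee_pos: [616.1, 84.0, 118.9]
orientation: [-0.0, 1.571, 0.0]
ft_force: [0.4, -0.2, -1.8]
width: 54.8
```

Call:
{"op": "apply_moves", "data": {
  "increments": [
    {"gripper": 40, "delta_pos": [0, 0, 0], "dr": [0, 0, 0]},
    {"gripper": 40, "delta_pos": [0, 0, 0], "dr": [0, 0, 0]},
    {"gripper": 40, "delta_pos": [0.1, 0, 0], "dr": [0, 0, 0]},
    {"gripper": 40, "delta_pos": [0, 0, 0], "dr": [0, 0, 0]},
    {"gripper": 40, "delta_pos": [0, 0, 0], "dr": [0, 0, 0]}
  ]
}}

```text
t: 9.93
ee_pos: [616.1, 84.0, 118.2]
orientation: [-0.0, 1.571, 0.0]
ft_force: [0.3, -0.2, -0.7]
width: 54.7
```

Call:
{"op": "apply_moves", "data": {
  "increments": [
    {"gripper": 40, "delta_pos": [0.1, 0, 0], "dr": [0, 0, 0]},
    {"gripper": 40, "delta_pos": [0.07, 0, 0], "dr": [0, 0, 0]},
    {"gripper": 40, "delta_pos": [0, 0, 0], "dr": [0, 0, 0]},
    {"gripper": 40, "delta_pos": [0, 0, 0], "dr": [0, 0, 0]},
    {"gripper": 66, "delta_pos": [0, 0, 0], "dr": [0, 0, 0]}
  ]
}}

```text
t: 10.35
ee_pos: [616.1, 84.0, 116.4]
orientation: [-0.0, 1.571, 0.0]
ft_force: [-0.1, -0.8, 0.1]
width: 56.9
```

Call:
{"op": "apply_moves", "data": {
  "increments": [
    {"gripper": 72, "delta_pos": [0, 0, 0], "dr": [0, 0, 0]},
    {"gripper": 80, "delta_pos": [0, 0, 0], "dr": [0, 0, 0]},
    {"gripper": 80, "delta_pos": [0, 0, 0], "dr": [0, 0, 0]},
    {"gripper": 80, "delta_pos": [0, 0, 0], "dr": [0, 0, 0]},
    {"gripper": 80, "delta_pos": [0, 0, 0], "dr": [0, 0, 0]}
  ]
}}

```text
t: 10.77
ee_pos: [616.1, 84.0, 116.4]
orientation: [-0.0, 1.571, 0.0]
ft_force: [0.6, 0.4, 0.1]
width: 70.4
```

Call:
{"op": "apply_moves", "data": {
  "increments": [
    {"gripper": 80, "delta_pos": [-1.0, 0, 0], "dr": [0, 0, 0]},
    {"gripper": 80, "delta_pos": [-2.0, 0, 0], "dr": [0, 0, 0]},
    {"gripper": 80, "delta_pos": [-3.0, 0, 0], "dr": [0, 0, 0]},
    {"gripper": 80, "delta_pos": [-3.0, 0, 0], "dr": [0, 0, 0]},
    {"gripper": 80, "delta_pos": [-2.0, -1.0, 0], "dr": [0, 0, 0]}
  ]
}}

```text
t: 11.18
ee_pos: [617.0, 75.1, 230.0]
orientation: [-0.0, 1.568, 0.002]
ft_force: [0.5, 1.2, 0.2]
width: 70.4
```

Run:
```python
from h import *
d=cap('wrist'); save('w4.png',d['img'][150:350,200:440].repeat(3,0).repeat(3,1))
P=pts(d); m=(abs(P[...,0]-617)<24)&(abs(P[...,1]-84)<24)&(P[...,2]>100)&(P[...,2]<125); print(m.sum(),np.median(P[m],0))
go([544.4,-181.6,150])
```

```text
2477 [613.52275395  82.63779636 110.92028949]
t 11.23 p [618.89  73.14 233.57] w 70.13 f [ 0.8 -1.6  4.1] delta cm [  8.288 -25.471  -7.538] dr [ 0.0007  0.0086 -0.0002]
```

View pics/w4.png

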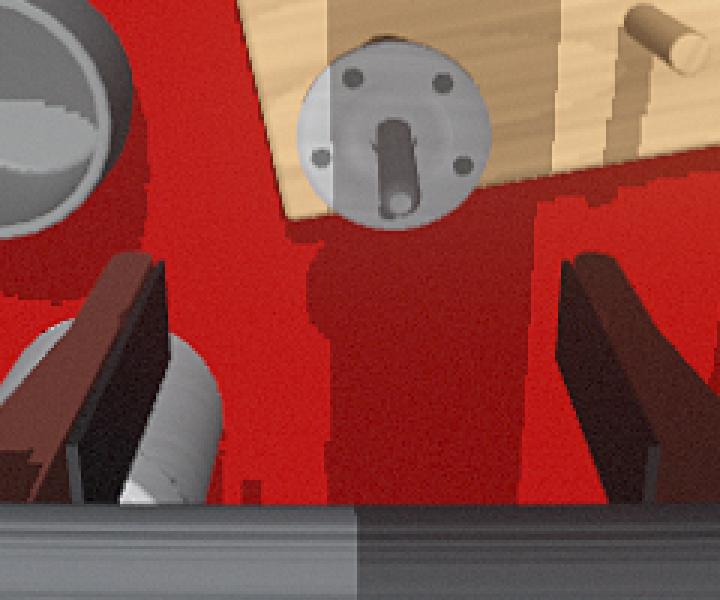

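The disc lies flat on the shoulder with its top at about z 111, centred on the axle at crop (396,140). Next is the first long sleeve.

Call:
{"op": "apply_moves", "data": {
  "increments": [
    {"gripper": 80, "delta_pos": [0, -2.5, -1.0], "dr": [0, 0, 0]},
    {"gripper": 50, "delta_pos": [0.6, -3.5, -1.4], "dr": [0, 0, 0]},
    {"gripper": 50, "delta_pos": [0.8, -3.5, -1.4], "dr": [0, 0, 0]},
    {"gripper": 50, "delta_pos": [0.8, -3.5, -1.4], "dr": [0, 0, 0]},
    {"gripper": 50, "delta_pos": [0.8, -3.5, -1.4], "dr": [0, 0, 0]}
  ]
}}

```text
t: 11.65
ee_pos: [549.3, -92.3, 196.7]
orientation: [-0.001, 1.57, 0.0]
ft_force: [1.6, -0.5, 0.4]
width: 47.3
```

Call:
{"op": "apply_moves", "data": {
  "increments": [
    {"gripper": 50, "delta_pos": [0.8, -3.5, -1.4], "dr": [0, 0, 0]},
    {"gripper": 50, "delta_pos": [0.8, -3.0, -1.0], "dr": [0, 0, 0]},
    {"gripper": 50, "delta_pos": [0.4, -1.6, -0.6], "dr": [0, 0, 0]},
    {"gripper": 50, "delta_pos": [0, -0.9, -0.3], "dr": [0, 0, 0]},
    {"gripper": 50, "delta_pos": [0, 0, 0], "dr": [0, 0, 0]}
  ]
}}

```text
t: 12.07
ee_pos: [516.6, -182.5, 176.6]
orientation: [0.002, 1.571, -0.002]
ft_force: [0.9, -0.2, -0.8]
width: 44.0
```

Call:
{"op": "apply_moves", "data": {
  "increments": [
    {"gripper": 50, "delta_pos": [0, 0, 0], "dr": [0, 0, 0]},
    {"gripper": 50, "delta_pos": [0, 0, 0], "dr": [0, 0, 0]},
    {"gripper": 50, "delta_pos": [0, 0, 0], "dr": [0, 0, 0]},
    {"gripper": 50, "delta_pos": [0, 0, 0], "dr": [0, 0, 0]},
    {"gripper": 50, "delta_pos": [0, 0, 0], "dr": [0, 0, 0]}
  ]
}}

```text
t: 12.48
ee_pos: [517.5, -180.3, 176.5]
orientation: [-0.001, 1.571, 0.001]
ft_force: [-0.7, -0.1, -0.8]
width: 44.1
```

Run:
```python
from h import *
d=cap('wrist')
p=find(d,(544,-181),18);find(d,(541,-271),18);find(d,(540,-368),10);find(d,(450,-182),10);find(d,(448,-272),10);find(d,(448,-367),6)
go([p[0],p[1],60]); go([p[0],p[1],12])
```

```text
px [319.6 208.3] [24.2 25.2] dist px 0.9 pos [ 543.07 -180.85   18.  ]
px [230.1 205.2] [23.7 25. ] dist px 1.4 pos [ 540.06 -269.81   18.  ]
px [139.5 201.8] [22.4 24.9] dist px 1.7 pos [ 539.33 -366.17   10.  ]
px [318.  111.9] [26.5 27. ] dist px 0.7 pos [ 450.41 -182.45   10.  ]
px [223.4 109.8] [26.5 28.4] dist px 0.8 pos [ 448.37 -271.38   10.  ]
px [129.2 110.7] [53.3 60.8] dist px 2.5 pos [ 448.39 -364.59    6.  ]
t 12.53 p [ 517.45 -180.41  176.5 ] w 43.88 f [ 0.3 -0.8  0.8] delta cm [11.65  -0.048  2.56 ] dr [0.0013 0.0002 0.0001]
t 12.53 p [ 517.45 -180.41  176.5 ] w 43.88 f [ 0.3 -0.8  0.8] delta cm [16.45  -0.047  2.559] dr [0.0013 0.0002 0.0001]
```

Call:
{"op": "apply_moves", "data": {
  "increments": [
    {"gripper": 50, "delta_pos": [2.0, -0.01, 0.5], "dr": [0, 0, 0]},
    {"gripper": 50, "delta_pos": [3.0, -0.01, 0.8], "dr": [0, 0, 0]},
    {"gripper": 50, "delta_pos": [3.0, -0.01, 0.8], "dr": [0, 0, 0]},
    {"gripper": 50, "delta_pos": [2.5, -0.01, 0.5], "dr": [0, 0, 0]},
    {"gripper": 50, "delta_pos": [1.5, 0, 0], "dr": [0, 0, 0]}
  ]
}}

```text
t: 12.95
ee_pos: [543.1, -180.8, 53.9]
orientation: [-0.0, 1.573, 0.001]
ft_force: [-0.9, 0.1, 0.1]
width: 44.1
```

Call:
{"op": "apply_moves", "data": {
  "increments": [
    {"gripper": 50, "delta_pos": [1.0, 0, 0], "dr": [0, 0, 0]},
    {"gripper": 50, "delta_pos": [0.8, 0, 0], "dr": [0, 0, 0]},
    {"gripper": 50, "delta_pos": [0.5, 0, 0], "dr": [0, 0, 0]},
    {"gripper": 50, "delta_pos": [0.3, 0, 0], "dr": [0, 0, 0]},
    {"gripper": 50, "delta_pos": [0, 0, 0], "dr": [0, 0, 0]}
  ]
}}

```text
t: 13.37
ee_pos: [543.3, -181.5, 30.6]
orientation: [-0.0, 1.57, 0.0]
ft_force: [-0.6, -0.9, 0.2]
width: 43.6
```

Call:
{"op": "apply_moves", "data": {
  "increments": [
    {"gripper": 50, "delta_pos": [0, 0, 0], "dr": [0, 0, 0]},
    {"gripper": 50, "delta_pos": [0, 0, 0], "dr": [0, 0, 0]},
    {"gripper": 50, "delta_pos": [0, 0, 0], "dr": [0, 0, 0]},
    {"gripper": 50, "delta_pos": [0, 0, 0], "dr": [0, 0, 0]},
    {"gripper": 50, "delta_pos": [0, 0, 0], "dr": [0, 0, 0]}
  ]
}}

```text
t: 13.78
ee_pos: [543.4, -181.5, 30.8]
orientation: [-0.0, 1.57, -0.0]
ft_force: [-0.5, 0.2, -0.3]
width: 43.8
```

Call:
{"op": "apply_moves", "data": {
  "increments": [
    {"gripper": 50, "delta_pos": [0.7, 0, 0], "dr": [0, 0, 0]},
    {"gripper": 50, "delta_pos": [0.6, 0, 0], "dr": [0, 0, 0]},
    {"gripper": 50, "delta_pos": [0.4, 0, 0], "dr": [0, 0, 0]},
    {"gripper": 50, "delta_pos": [0.15, 0, 0], "dr": [0, 0, 0]},
    {"gripper": 50, "delta_pos": [0, 0, 0], "dr": [0, 0, 0]}
  ]
}}

```text
t: 14.2
ee_pos: [542.6, -181.3, 11.0]
orientation: [0.0, 1.572, 0.001]
ft_force: [-0.2, 0.1, 0.2]
width: 44.0
```

Call:
{"op": "apply_moves", "data": {
  "increments": [
    {"gripper": 50, "delta_pos": [0, 0, 0], "dr": [0, 0, 0]},
    {"gripper": 30, "delta_pos": [0, 0, 0], "dr": [0, 0, 0]},
    {"gripper": 15, "delta_pos": [0, 0, 0], "dr": [0, 0, 0]},
    {"gripper": 15, "delta_pos": [0, 0, 0], "dr": [0, 0, 0]},
    {"gripper": 15, "delta_pos": [0, 0, 0], "dr": [0, 0, 0]}
  ]
}}

```text
t: 14.62
ee_pos: [543.3, -181.5, 12.1]
orientation: [-0.0, 1.57, 0.0]
ft_force: [-0.1, 0.0, 0.4]
width: 25.6
```

Call:
{"op": "apply_moves", "data": {
  "increments": [
    {"gripper": 15, "delta_pos": [0, 0, 0], "dr": [0, 0, 0]},
    {"gripper": 15, "delta_pos": [0, 0, 0], "dr": [0, 0, 0]},
    {"gripper": 15, "delta_pos": [0, 0, 0], "dr": [0, 0, 0]},
    {"gripper": 15, "delta_pos": [0, 0, 0], "dr": [0, 0, 0]},
    {"gripper": 15, "delta_pos": [0, 0, 0], "dr": [0, 0, 0]}
  ]
}}

```text
t: 15.03
ee_pos: [543.3, -181.5, 12.0]
orientation: [-0.0, 1.571, 0.0]
ft_force: [-0.6, 0.5, 2.7]
width: 25.2
```

Run:
```python
from h import *
go([617.2,84.1,200])
```

```text
t 15.03 p [ 543.28 -181.49   12.05] w 25.17 f [-0.6  0.5  2.7] delta cm [-18.796  26.556   7.403] dr [0.0002 0.0003 0.0001]
```

Call:
{"op": "apply_moves", "data": {
  "increments": [
    {"gripper": 15, "delta_pos": [-1.5, 0, 0], "dr": [0, 0, 0]},
    {"gripper": 15, "delta_pos": [-3.5, 0, 0], "dr": [0, 0, 0]},
    {"gripper": 15, "delta_pos": [-3.5, 0, 0], "dr": [0, 0, 0]},
    {"gripper": 15, "delta_pos": [-3.0, 1.5, 0.4], "dr": [0, 0, 0]},
    {"gripper": 15, "delta_pos": [-2.5, 2.8, 0.8], "dr": [0, 0, 0]}
  ]
}}

```text
t: 15.45
ee_pos: [555.1, -139.9, 154.0]
orientation: [0.002, 1.57, -0.003]
ft_force: [1.4, 0.3, -0.1]
width: 25.3
```

Call:
{"op": "apply_moves", "data": {
  "increments": [
    {"gripper": 15, "delta_pos": [-1.5, 3.3, 1.0], "dr": [0, 0, 0]},
    {"gripper": 15, "delta_pos": [-1.0, 3.5, 1.0], "dr": [0, 0, 0]},
    {"gripper": 15, "delta_pos": [-1.0, 3.5, 1.0], "dr": [0, 0, 0]},
    {"gripper": 15, "delta_pos": [-0.8, 3.5, 1.0], "dr": [0, 0, 0]},
    {"gripper": 15, "delta_pos": [-0.5, 3.0, 0.8], "dr": [0, 0, 0]}
  ]
}}

```text
t: 15.87
ee_pos: [603.7, 31.8, 201.0]
orientation: [-0.0, 1.569, 0.001]
ft_force: [0.4, 0.2, -1.4]
width: 25.4
```

Call:
{"op": "apply_moves", "data": {
  "increments": [
    {"gripper": 15, "delta_pos": [0, 2.5, 0.7], "dr": [0, 0, 0]},
    {"gripper": 15, "delta_pos": [0, 1.7, 0.4], "dr": [0, 0, 0]},
    {"gripper": 15, "delta_pos": [0, 0.9, 0.25], "dr": [0, 0, 0]},
    {"gripper": 15, "delta_pos": [0, 0.35, 0.05], "dr": [0, 0, 0]},
    {"gripper": 15, "delta_pos": [0, 0, 0], "dr": [0, 0, 0]}
  ]
}}

```text
t: 16.28
ee_pos: [616.8, 84.3, 199.5]
orientation: [-0.001, 1.572, 0.001]
ft_force: [-0.5, 0.3, -0.4]
width: 25.0
```

Call:
{"op": "apply_moves", "data": {
  "increments": [
    {"gripper": 15, "delta_pos": [0, 0, 0], "dr": [0, 0, 0]},
    {"gripper": 15, "delta_pos": [0, 0, 0], "dr": [0, 0, 0]},
    {"gripper": 15, "delta_pos": [0, 0, 0], "dr": [0, 0, 0]},
    {"gripper": 15, "delta_pos": [0, 0, 0], "dr": [0, 0, 0]},
    {"gripper": 15, "delta_pos": [0, 0, 0], "dr": [0, 0, 0]}
  ]
}}

```text
t: 16.7
ee_pos: [617.0, 83.4, 199.9]
orientation: [0.0, 1.571, -0.001]
ft_force: [0.0, 0.5, -0.4]
width: 25.3
```

```bash
cat >> h.py <<'E'
def held(d,ztop,box=(225,280,285,360)):
    """white tube held: ellipse of its top face and bore, from wrist picture"""
    r0,r1,c0,c1=box; im=d['img'][r0:r1,c0:c1]; hsv=cv2.cvtColor(im,cv2.COLOR_RGB2HSV)
    m=((hsv[...,1]<50)&(hsv[...,2]>185)).astype(np.uint8)
    cs,hh=cv2.findContours(m,cv2.RETR_CCOMP,cv2.CHAIN_APPROX_NONE)
    for c,h in zip(cs,hh[0] if hh is not None else []):
        if cv2.contourArea(c)>40 and len(c)>5:
            e=cv2.fitEllipse(c); u=np.array(e[0])+(c0,r0); print('hole' if h[3]>=0 else 'outer',u.round(1),np.round(e[1],1),plane(d,u,ztop)[0].round(2))
E
python3 - <<'E'
from h import *
go([617.2,84.1,186]); d=cap('wrist'); o,_=tool(); held(d,o['ee_pos'][2]+6)
save('w5.png',d['img'][150:350,200:440].repeat(3,0).repeat(3,1))
E
```

```text
t 16.7 p [617.03  83.43 199.92] w 25.3 f [ 0.   0.5 -0.4] delta cm [1.392 0.067 0.017] dr [-0.0006 -0.0001  0.    ]
outer [298.  266.8] [ 4.2 22.5] [617.22  72.52 205.91]
```

View pics/w5.png

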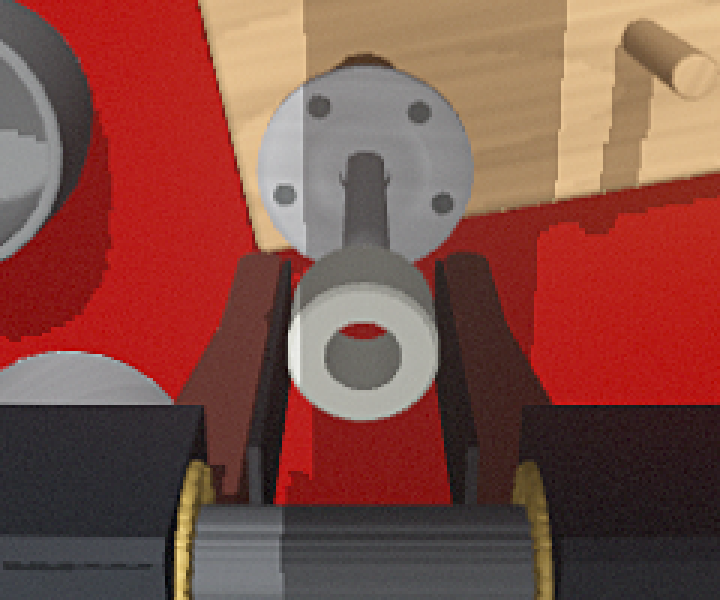

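The sleeve is held upright, with its bore at (321,268) in the full frame, or about (617.9, 83.6). It needs +0.5 mm in y.

Call:
{"op": "apply_moves", "data": {
  "increments": [
    {"gripper": 15, "delta_pos": [0.6, 0.05, 0], "dr": [0, 0, 0]},
    {"gripper": 15, "delta_pos": [0.7, 0, 0], "dr": [0, 0, 0]},
    {"gripper": 15, "delta_pos": [0.7, 0, 0], "dr": [0, 0, 0]},
    {"gripper": 15, "delta_pos": [0.4, 0, 0], "dr": [0, 0, 0]},
    {"gripper": 15, "delta_pos": [0.2, 0, 0], "dr": [0, 0, 0]}
  ]
}}

```text
t: 17.17
ee_pos: [616.4, 84.6, 172.4]
orientation: [-0.0, 1.573, 0.0]
ft_force: [-0.4, -0.2, 0.3]
width: 25.2
```

Call:
{"op": "apply_moves", "data": {
  "increments": [
    {"gripper": 15, "delta_pos": [0.1, 0, 0], "dr": [0, 0, 0]},
    {"gripper": 15, "delta_pos": [0, 0, 0], "dr": [0, 0, 0]},
    {"gripper": 15, "delta_pos": [0, 0, 0], "dr": [0, 0, 0]},
    {"gripper": 15, "delta_pos": [0, 0, 0], "dr": [0, 0, 0]},
    {"gripper": 15, "delta_pos": [0, 0, 0], "dr": [0, 0, 0]}
  ]
}}

```text
t: 17.58
ee_pos: [617.3, 84.6, 173.2]
orientation: [-0.0, 1.57, 0.0]
ft_force: [-0.1, -0.2, -0.0]
width: 25.6
```

Call:
{"op": "apply_moves", "data": {
  "increments": [
    {"gripper": 15, "delta_pos": [0.6, 0, 0], "dr": [0, 0, 0]},
    {"gripper": 15, "delta_pos": [0.8, 0, 0], "dr": [0, 0, 0]},
    {"gripper": 15, "delta_pos": [0.8, 0, 0], "dr": [0, 0, 0]},
    {"gripper": 15, "delta_pos": [0.7, 0, 0], "dr": [0, 0, 0]},
    {"gripper": 15, "delta_pos": [0.5, 0, 0], "dr": [0, 0, 0]}
  ]
}}

```text
t: 18.0
ee_pos: [616.6, 84.5, 137.3]
orientation: [-0.0, 1.572, 0.0]
ft_force: [-0.6, -0.6, 0.4]
width: 25.2
```

Call:
{"op": "apply_moves", "data": {
  "increments": [
    {"gripper": 15, "delta_pos": [0.5, 0, 0], "dr": [0, 0, 0]},
    {"gripper": 15, "delta_pos": [0.3, 0, 0], "dr": [0, 0, 0]},
    {"gripper": 15, "delta_pos": [0.2, 0, 0], "dr": [0, 0, 0]},
    {"gripper": 15, "delta_pos": [0.1, 0, 0], "dr": [0, 0, 0]},
    {"gripper": 15, "delta_pos": [0, 0, 0], "dr": [0, 0, 0]}
  ]
}}

```text
t: 18.42
ee_pos: [617.1, 84.5, 127.8]
orientation: [-0.0, 1.571, 0.0]
ft_force: [-0.9, -0.1, 0.3]
width: 25.8
```

Call:
{"op": "apply_moves", "data": {
  "increments": [
    {"gripper": 15, "delta_pos": [0, 0, 0], "dr": [0, 0, 0]},
    {"gripper": 15, "delta_pos": [0, 0, 0], "dr": [0, 0, 0]},
    {"gripper": 15, "delta_pos": [0, 0, 0], "dr": [0, 0, 0]},
    {"gripper": 15, "delta_pos": [0, 0, 0], "dr": [0, 0, 0]},
    {"gripper": 15, "delta_pos": [0, 0, 0], "dr": [0, 0, 0]}
  ]
}}

```text
t: 18.83
ee_pos: [617.2, 84.6, 128.0]
orientation: [-0.0, 1.571, 0.0]
ft_force: [-0.3, 0.3, -0.0]
width: 25.4
```

Call:
{"op": "apply_moves", "data": {
  "increments": [
    {"gripper": 15, "delta_pos": [0.2, 0, 0], "dr": [0, 0, 0]},
    {"gripper": 15, "delta_pos": [0.15, 0, 0], "dr": [0, 0, 0]},
    {"gripper": 15, "delta_pos": [0, 0, 0], "dr": [0, 0, 0]},
    {"gripper": 15, "delta_pos": [0, 0, 0], "dr": [0, 0, 0]},
    {"gripper": 15, "delta_pos": [0, 0, 0], "dr": [0, 0, 0]}
  ]
}}

```text
t: 19.25
ee_pos: [617.0, 84.6, 124.3]
orientation: [-0.0, 1.571, 0.0]
ft_force: [0.3, 0.5, -0.4]
width: 25.6
```

Call:
{"op": "apply_moves", "data": {
  "increments": [
    {"gripper": 35, "delta_pos": [0, 0, 0], "dr": [0, 0, 0]},
    {"gripper": 50, "delta_pos": [0, 0, 0], "dr": [0, 0, 0]},
    {"gripper": 50, "delta_pos": [0, 0, 0], "dr": [0, 0, 0]},
    {"gripper": 50, "delta_pos": [0, 0, 0], "dr": [0, 0, 0]},
    {"gripper": 50, "delta_pos": [0, 0, 0], "dr": [0, 0, 0]}
  ]
}}

```text
t: 19.67
ee_pos: [617.1, 84.6, 124.4]
orientation: [-0.0, 1.571, 0.0]
ft_force: [-0.2, 0.1, -0.1]
width: 43.7
```

Call:
{"op": "apply_moves", "data": {
  "increments": [
    {"gripper": 50, "delta_pos": [-1.0, 0, 0], "dr": [0, 0, 0]},
    {"gripper": 50, "delta_pos": [-2.0, 0, 0], "dr": [0, 0, 0]},
    {"gripper": 50, "delta_pos": [-3.0, 0, 0], "dr": [0, 0, 0]},
    {"gripper": 50, "delta_pos": [-2.0, 0, 0], "dr": [0, 0, 0]},
    {"gripper": 50, "delta_pos": [-1.0, 0, 0], "dr": [0, 0, 0]}
  ]
}}

```text
t: 20.08
ee_pos: [618.6, 84.7, 218.2]
orientation: [0.0, 1.566, 0.001]
ft_force: [1.0, -0.1, 0.2]
width: 44.1
```

Run:
```python
from h import *
d=cap('wrist'); P=pts(d); m=(abs(P[...,0]-616)<16)&(abs(P[...,1]-84)<16)&(P[...,2]>116)&(P[...,2]<140); print(m.sum(),np.percentile(P[m],[5,50,90],axis=0).round(1))
go([422,-366,190])
```

```text
721 [[605.6  73.9 118.9]
 [612.9  85.4 128.8]
 [623.4  94.6 130.2]]
t 20.13 p [619.03  84.79 218.88] w 43.47 f [ 1.  -0.4  1.1] delta cm [  2.736 -45.077 -19.73 ] dr [ 0.0002  0.0061 -0.0007]
```

Call:
{"op": "apply_moves", "data": {
  "increments": [
    {"gripper": 50, "delta_pos": [0, -2.5, -1.1], "dr": [0, 0, 0]},
    {"gripper": 70, "delta_pos": [0, -3.5, -1.5], "dr": [0, 0, 0]},
    {"gripper": 100, "delta_pos": [0, -3.5, -1.5], "dr": [0, 0, 0]},
    {"gripper": 100, "delta_pos": [0, -3.5, -1.5], "dr": [0, 0, 0]},
    {"gripper": 100, "delta_pos": [0, -3.5, -1.5], "dr": [0, 0, 0]}
  ]
}}

```text
t: 20.55
ee_pos: [544.6, -81.6, 213.5]
orientation: [-0.001, 1.572, 0.001]
ft_force: [0.9, -1.4, 0.6]
width: 67.3
```

Call:
{"op": "apply_moves", "data": {
  "increments": [
    {"gripper": 100, "delta_pos": [0, -3.5, -1.5], "dr": [0, 0, 0]},
    {"gripper": 100, "delta_pos": [0.2, -3.5, -1.5], "dr": [0, 0, 0]},
    {"gripper": 100, "delta_pos": [0.3, -3.5, -1.5], "dr": [0, 0, 0]},
    {"gripper": 100, "delta_pos": [0.5, -3.5, -1.5], "dr": [0, 0, 0]},
    {"gripper": 100, "delta_pos": [0.5, -3.5, -1.5], "dr": [0, 0, 0]}
  ]
}}

```text
t: 20.97
ee_pos: [469.7, -256.7, 198.6]
orientation: [0.0, 1.571, 0.001]
ft_force: [0.7, -0.8, -0.0]
width: 87.8
```

Call:
{"op": "apply_moves", "data": {
  "increments": [
    {"gripper": 100, "delta_pos": [0.5, -3.5, -1.5], "dr": [0, 0, 0]},
    {"gripper": 100, "delta_pos": [0.5, -3.2, -1.5], "dr": [0, 0, 0]},
    {"gripper": 100, "delta_pos": [0, -2.3, -1.0], "dr": [0, 0, 0]},
    {"gripper": 100, "delta_pos": [0, -1.4, -0.6], "dr": [0, 0, 0]},
    {"gripper": 100, "delta_pos": [0, -0.6, -0.4], "dr": [0, 0, 0]}
  ]
}}

```text
t: 21.38
ee_pos: [419.8, -367.1, 188.5]
orientation: [0.002, 1.572, -0.001]
ft_force: [0.5, -0.5, 0.3]
width: 87.8
```

Call:
{"op": "apply_moves", "data": {
  "increments": [
    {"gripper": 100, "delta_pos": [0, 0, 0], "dr": [0, 0, 0]},
    {"gripper": 100, "delta_pos": [0, 0, 0], "dr": [0, 0, 0]},
    {"gripper": 100, "delta_pos": [0, 0, 0], "dr": [0, 0, 0]},
    {"gripper": 100, "delta_pos": [0, 0, 0], "dr": [0, 0, 0]},
    {"gripper": 100, "delta_pos": [0, 0, 0], "dr": [0, 0, 0]}
  ]
}}

```text
t: 21.8
ee_pos: [421.7, -364.5, 189.4]
orientation: [-0.001, 1.571, 0.001]
ft_force: [0.4, -0.2, -0.4]
width: 87.7
```

Run:
```python
from h import *
d=cap('wrist')
p=find(d,(448,-366),6);find(d,(541,-271),18)
go([p[0],p[1],60])
```

```text
px [318.4 200.6] [49.2 51.1] dist px 1.0 pos [ 447.01 -366.5     6.  ]
px [400.5 283.9] [15.2 20. ] dist px 3.1 pos [ 540.93 -274.49   18.  ]
t 21.85 p [ 421.65 -364.69  189.48] w 88.01 f [ 0.1  0.5 -0.3] delta cm [12.948 -0.185  2.534] dr [0.0015 0.0001 0.    ]
```

Call:
{"op": "apply_moves", "data": {
  "increments": [
    {"gripper": 100, "delta_pos": [2.0, -0.05, 0.5], "dr": [0, 0, 0]},
    {"gripper": 100, "delta_pos": [3.0, -0.05, 0.8], "dr": [0, 0, 0]},
    {"gripper": 100, "delta_pos": [3.0, -0.05, 0.8], "dr": [0, 0, 0]},
    {"gripper": 100, "delta_pos": [2.5, -0.05, 0.5], "dr": [0, 0, 0]},
    {"gripper": 100, "delta_pos": [1.5, 0, 0], "dr": [0, 0, 0]}
  ]
}}

```text
t: 22.27
ee_pos: [447.5, -366.4, 66.9]
orientation: [-0.0, 1.572, 0.002]
ft_force: [-0.6, 0.8, 0.3]
width: 87.8
```

Call:
{"op": "apply_moves", "data": {
  "increments": [
    {"gripper": 100, "delta_pos": [1.5, 0, 0], "dr": [0, 0, 0]},
    {"gripper": 100, "delta_pos": [1.2, 0, 0], "dr": [0, 0, 0]},
    {"gripper": 100, "delta_pos": [0.9, 0, 0], "dr": [0, 0, 0]},
    {"gripper": 100, "delta_pos": [0.5, 0, 0], "dr": [0, 0, 0]},
    {"gripper": 100, "delta_pos": [0.2, 0, 0], "dr": [0, 0, 0]}
  ]
}}

```text
t: 22.68
ee_pos: [447.1, -367.2, 25.9]
orientation: [-0.0, 1.571, 0.001]
ft_force: [0.3, 0.4, 0.8]
width: 88.0
```

Call:
{"op": "apply_moves", "data": {
  "increments": [
    {"gripper": 100, "delta_pos": [0, 0, 0], "dr": [0, 0, 0]},
    {"gripper": 100, "delta_pos": [0, 0, 0], "dr": [0, 0, 0]},
    {"gripper": 100, "delta_pos": [0, 0, 0], "dr": [0, 0, 0]},
    {"gripper": 100, "delta_pos": [0, 0, 0], "dr": [0, 0, 0]},
    {"gripper": 100, "delta_pos": [0, 0, 0], "dr": [0, 0, 0]}
  ]
}}

```text
t: 23.1
ee_pos: [447.4, -367.7, 26.9]
orientation: [-0.001, 1.57, -0.0]
ft_force: [0.5, 0.8, -0.4]
width: 88.0
```

Run:
```python
from h import *
go([447.8,-366.5,10.2])
```

```text
t 23.1 p [ 447.44 -367.74   26.94] w 88.02 f [ 0.5  0.8 -0.4] delta cm [1.674 0.125 0.035] dr [0.0001 0.0008 0.0007]
```

Call:
{"op": "apply_moves", "data": {
  "increments": [
    {"gripper": 100, "delta_pos": [0.6, 0.12, 0.04], "dr": [0, 0, 0]},
    {"gripper": 100, "delta_pos": [0.5, 0, 0], "dr": [0, 0, 0]},
    {"gripper": 100, "delta_pos": [0.35, 0, 0], "dr": [0, 0, 0]},
    {"gripper": 100, "delta_pos": [0.2, 0, 0], "dr": [0, 0, 0]},
    {"gripper": 100, "delta_pos": [0, 0, 0], "dr": [0, 0, 0]}
  ]
}}

```text
t: 23.52
ee_pos: [447.2, -365.9, 9.0]
orientation: [0.001, 1.572, 0.001]
ft_force: [0.0, 0.1, -0.7]
width: 88.1
```

Call:
{"op": "apply_moves", "data": {
  "increments": [
    {"gripper": 100, "delta_pos": [0, 0, 0], "dr": [0, 0, 0]},
    {"gripper": 100, "delta_pos": [0, 0, 0], "dr": [0, 0, 0]},
    {"gripper": 70, "delta_pos": [0, 0, 0], "dr": [0, 0, 0]},
    {"gripper": 50, "delta_pos": [0, 0, 0], "dr": [0, 0, 0]},
    {"gripper": 50, "delta_pos": [0, 0, 0], "dr": [0, 0, 0]}
  ]
}}

```text
t: 23.93
ee_pos: [447.7, -366.3, 10.1]
orientation: [-0.0, 1.571, -0.0]
ft_force: [0.4, 0.2, 0.1]
width: 71.7
```

Call:
{"op": "apply_moves", "data": {
  "increments": [
    {"gripper": 40, "delta_pos": [0, 0, 0], "dr": [0, 0, 0]},
    {"gripper": 40, "delta_pos": [0, 0, 0], "dr": [0, 0, 0]},
    {"gripper": 40, "delta_pos": [0, 0, 0], "dr": [0, 0, 0]},
    {"gripper": 40, "delta_pos": [0, 0, 0], "dr": [0, 0, 0]},
    {"gripper": 40, "delta_pos": [0, 0, 0], "dr": [0, 0, 0]}
  ]
}}

```text
t: 24.35
ee_pos: [447.6, -366.3, 10.0]
orientation: [-0.0, 1.571, 0.0]
ft_force: [-0.5, 0.1, 0.3]
width: 54.6
```

Run:
```python
from h import *
go([616.5,84.1,200])
```

```text
t 24.35 p [ 447.63 -366.32    9.96] w 54.65 f [-0.5  0.1  0.3] delta cm [-19.006  45.036  16.899] dr [0.0002 0.0001 0.0001]
```

Call:
{"op": "apply_moves", "data": {
  "increments": [
    {"gripper": 40, "delta_pos": [-1.5, 0, 0], "dr": [0, 0, 0]},
    {"gripper": 40, "delta_pos": [-3.5, 0, 0], "dr": [0, 0, 0]},
    {"gripper": 40, "delta_pos": [-3.5, 0, 0], "dr": [0, 0, 0]},
    {"gripper": 40, "delta_pos": [-3.0, 1.5, 0.6], "dr": [0, 0, 0]},
    {"gripper": 40, "delta_pos": [-2.5, 2.8, 1.0], "dr": [0, 0, 0]}
  ]
}}

```text
t: 24.77
ee_pos: [463.8, -325.2, 152.2]
orientation: [0.0, 1.569, -0.004]
ft_force: [1.6, -1.0, 0.2]
width: 54.6
```

Call:
{"op": "apply_moves", "data": {
  "increments": [
    {"gripper": 40, "delta_pos": [-1.0, 3.5, 1.3], "dr": [0, 0, 0]},
    {"gripper": 40, "delta_pos": [-1.0, 3.5, 1.3], "dr": [0, 0, 0]},
    {"gripper": 40, "delta_pos": [-1.0, 3.5, 1.3], "dr": [0, 0, 0]},
    {"gripper": 40, "delta_pos": [-1.0, 3.5, 1.3], "dr": [0, 0, 0]},
    {"gripper": 40, "delta_pos": [-1.0, 3.5, 1.3], "dr": [0, 0, 0]}
  ]
}}

```text
t: 25.18
ee_pos: [528.6, -146.5, 200.4]
orientation: [-0.0, 1.571, -0.0]
ft_force: [0.7, -0.8, -0.6]
width: 54.5
```

Call:
{"op": "apply_moves", "data": {
  "increments": [
    {"gripper": 40, "delta_pos": [0, 3.5, 1.3], "dr": [0, 0, 0]},
    {"gripper": 40, "delta_pos": [0, 3.5, 1.3], "dr": [0, 0, 0]},
    {"gripper": 40, "delta_pos": [0, 3.5, 1.3], "dr": [0, 0, 0]},
    {"gripper": 40, "delta_pos": [0, 3.5, 1.3], "dr": [0, 0, 0]},
    {"gripper": 40, "delta_pos": [0, 3.5, 1.3], "dr": [0, 0, 0]}
  ]
}}

```text
t: 25.6
ee_pos: [593.6, 28.6, 199.8]
orientation: [-0.0, 1.571, 0.0]
ft_force: [-0.2, -0.1, -1.0]
width: 54.9
```

Call:
{"op": "apply_moves", "data": {
  "increments": [
    {"gripper": 40, "delta_pos": [0, 2.6, 1.0], "dr": [0, 0, 0]},
    {"gripper": 40, "delta_pos": [0, 1.7, 0.7], "dr": [0, 0, 0]},
    {"gripper": 40, "delta_pos": [0, 0.9, 0.4], "dr": [0, 0, 0]},
    {"gripper": 40, "delta_pos": [0, 0.5, 0.2], "dr": [0, 0, 0]},
    {"gripper": 40, "delta_pos": [0, 0, 0], "dr": [0, 0, 0]}
  ]
}}

```text
t: 26.02
ee_pos: [616.4, 84.1, 199.6]
orientation: [-0.001, 1.571, 0.001]
ft_force: [-0.5, -0.5, -0.2]
width: 54.2
```

Call:
{"op": "apply_moves", "data": {
  "increments": [
    {"gripper": 40, "delta_pos": [0, 0, 0], "dr": [0, 0, 0]},
    {"gripper": 40, "delta_pos": [0, 0, 0], "dr": [0, 0, 0]},
    {"gripper": 40, "delta_pos": [0, 0, 0], "dr": [0, 0, 0]},
    {"gripper": 40, "delta_pos": [0, 0, 0], "dr": [0, 0, 0]},
    {"gripper": 40, "delta_pos": [0, 0, 0], "dr": [0, 0, 0]}
  ]
}}

```text
t: 26.43
ee_pos: [616.4, 83.1, 200.0]
orientation: [0.001, 1.571, -0.001]
ft_force: [0.7, -0.0, 0.1]
width: 54.4
```

```bash
cat >> h.py <<'E'
def red_bore(d,ztop,box=(240,285,300,342)):
    """centre of the bore's dark/red opening in a held disc (top ellipse = red + dark wall)"""
    r0,r1,c0,c1=box; im=d['img'][r0:r1,c0:c1]; hsv=cv2.cvtColor(im,cv2.COLOR_RGB2HSV)
    m=((hsv[...,1]>90)|(hsv[...,2]<115)).astype(np.uint8)
    cs,_=cv2.findContours(m,cv2.RETR_EXTERNAL,cv2.CHAIN_APPROX_NONE)
    c=max((c for c in cs if len(c)>5),key=cv2.contourArea); e=cv2.fitEllipse(c); u=np.array(e[0])+(c0,r0)
    print('bore',u.round(1),np.round(e[1],1),plane(d,u,ztop)[0].round(2))
E
python3 - <<'E'
from h import *
go([616.5,84.1,186]); d=cap('wrist'); o,_=tool(); red_bore(d,o['ee_pos'][2]-4)
E
```

```text
t 26.43 p [616.37  83.07 199.95] w 54.41 f [ 0.7 -0.   0.1] delta cm [1.395 0.103 0.013] dr [-0.0007 -0.      0.0001]
bore [320.5 259. ] [20.6 23.6] [617.43  83.36 195.99]
```

Call:
{"op": "apply_moves", "data": {
  "increments": [
    {"gripper": 40, "delta_pos": [0.6, 0.08, 0.02], "dr": [0, 0, 0]},
    {"gripper": 40, "delta_pos": [0.7, 0, 0], "dr": [0, 0, 0]},
    {"gripper": 40, "delta_pos": [0.6, 0, 0], "dr": [0, 0, 0]},
    {"gripper": 40, "delta_pos": [0.5, 0, 0], "dr": [0, 0, 0]},
    {"gripper": 40, "delta_pos": [0.4, 0, 0], "dr": [0, 0, 0]}
  ]
}}

```text
t: 26.9
ee_pos: [616.2, 84.6, 170.7]
orientation: [-0.0, 1.572, 0.0]
ft_force: [0.6, 0.0, 0.0]
width: 54.7
```

Call:
{"op": "apply_moves", "data": {
  "increments": [
    {"gripper": 40, "delta_pos": [0.2, 0, 0], "dr": [0, 0, 0]},
    {"gripper": 40, "delta_pos": [0, 0, 0], "dr": [0, 0, 0]},
    {"gripper": 40, "delta_pos": [0, 0, 0], "dr": [0, 0, 0]},
    {"gripper": 40, "delta_pos": [0, 0, 0], "dr": [0, 0, 0]},
    {"gripper": 40, "delta_pos": [0, 0, 0], "dr": [0, 0, 0]}
  ]
}}

```text
t: 27.32
ee_pos: [616.9, 84.6, 170.2]
orientation: [-0.0, 1.57, 0.0]
ft_force: [0.2, 0.0, -0.4]
width: 54.4
```

Call:
{"op": "apply_moves", "data": {
  "increments": [
    {"gripper": 40, "delta_pos": [0.6, 0, 0], "dr": [0, 0, 0]},
    {"gripper": 40, "delta_pos": [0.7, 0, 0], "dr": [0, 0, 0]},
    {"gripper": 40, "delta_pos": [0.6, 0, 0], "dr": [0, 0, 0]},
    {"gripper": 40, "delta_pos": [0.4, 0, 0], "dr": [0, 0, 0]},
    {"gripper": 40, "delta_pos": [0.2, 0, 0], "dr": [0, 0, 0]}
  ]
}}

```text
t: 27.73
ee_pos: [616.1, 84.5, 143.6]
orientation: [-0.0, 1.572, -0.0]
ft_force: [0.1, 0.2, -0.4]
width: 54.5
```

Call:
{"op": "apply_moves", "data": {
  "increments": [
    {"gripper": 40, "delta_pos": [0, 0, 0], "dr": [0, 0, 0]},
    {"gripper": 40, "delta_pos": [0, 0, 0], "dr": [0, 0, 0]},
    {"gripper": 40, "delta_pos": [0, 0, 0], "dr": [0, 0, 0]},
    {"gripper": 40, "delta_pos": [0, 0, 0], "dr": [0, 0, 0]},
    {"gripper": 40, "delta_pos": [0, 0, 0], "dr": [0, 0, 0]}
  ]
}}

```text
t: 28.15
ee_pos: [616.9, 84.6, 145.2]
orientation: [-0.0, 1.57, 0.0]
ft_force: [-0.2, -0.6, 0.2]
width: 54.3
```

Free and no force so far. I lower the last 4.7 mm and release.

Call:
{"op": "apply_moves", "data": {
  "increments": [
    {"gripper": 40, "delta_pos": [0.2, 0, 0], "dr": [0, 0, 0]},
    {"gripper": 40, "delta_pos": [0.17, 0, 0], "dr": [0, 0, 0]},
    {"gripper": 40, "delta_pos": [0.1, 0, 0], "dr": [0, 0, 0]},
    {"gripper": 40, "delta_pos": [0, 0, 0], "dr": [0, 0, 0]},
    {"gripper": 40, "delta_pos": [0, 0, 0], "dr": [0, 0, 0]}
  ]
}}

```text
t: 28.57
ee_pos: [616.6, 84.6, 140.1]
orientation: [-0.0, 1.571, 0.0]
ft_force: [0.2, -0.2, -0.9]
width: 54.5
```

Call:
{"op": "apply_moves", "data": {
  "increments": [
    {"gripper": 70, "delta_pos": [0, 0, 0], "dr": [0, 0, 0]},
    {"gripper": 80, "delta_pos": [0, 0, 0], "dr": [0, 0, 0]},
    {"gripper": 80, "delta_pos": [0, 0, 0], "dr": [0, 0, 0]},
    {"gripper": 80, "delta_pos": [0, 0, 0], "dr": [0, 0, 0]},
    {"gripper": 80, "delta_pos": [0, 0, 0], "dr": [0, 0, 0]}
  ]
}}

```text
t: 28.98
ee_pos: [616.7, 84.6, 140.2]
orientation: [-0.0, 1.571, 0.0]
ft_force: [-0.6, 0.4, 0.1]
width: 70.1
```

Call:
{"op": "apply_moves", "data": {
  "increments": [
    {"gripper": 80, "delta_pos": [-1.0, 0, 0], "dr": [0, 0, 0]},
    {"gripper": 80, "delta_pos": [-2.0, 0, 0], "dr": [0, 0, 0]},
    {"gripper": 80, "delta_pos": [-2.0, 0, 0], "dr": [0, 0, 0]},
    {"gripper": 80, "delta_pos": [-1.0, 0, 0], "dr": [0, 0, 0]},
    {"gripper": 80, "delta_pos": [0, 0, 0], "dr": [0, 0, 0]}
  ]
}}

```text
t: 29.4
ee_pos: [618.4, 84.8, 203.4]
orientation: [0.0, 1.566, 0.001]
ft_force: [-0.6, 0.5, 0.0]
width: 70.3
```

Run:
```python
from h import *
d=cap('wrist'); P=pts(d); m=(abs(P[...,0]-615)<24)&(abs(P[...,1]-84)<24)&(P[...,2]>125)&(P[...,2]<145); print(m.sum(),np.percentile(P[m],[5,50,95],axis=0).round(1))
go([514,-270,180])
```

```text
3709 [[594.2  63.2 133.5]
 [612.8  84.1 134.9]
 [636.1 105.1 136.2]]
t 29.45 p [617.49  84.66 201.68] w 70.01 f [-0.6  0.4 -1.1] delta cm [  2.127 -35.464 -10.364] dr [ 0.0002  0.003  -0.0003]
```

Call:
{"op": "apply_moves", "data": {
  "increments": [
    {"gripper": 80, "delta_pos": [0, -2.5, -0.7], "dr": [0, 0, 0]},
    {"gripper": 50, "delta_pos": [0, -3.5, -1.0], "dr": [0, 0, 0]},
    {"gripper": 50, "delta_pos": [0, -3.5, -1.0], "dr": [0, 0, 0]},
    {"gripper": 50, "delta_pos": [0, -3.5, -1.0], "dr": [0, 0, 0]},
    {"gripper": 50, "delta_pos": [0, -3.5, -1.0], "dr": [0, 0, 0]}
  ]
}}

```text
t: 29.87
ee_pos: [568.3, -81.6, 198.9]
orientation: [-0.0, 1.573, 0.001]
ft_force: [0.5, -0.3, 0.5]
width: 47.1
```

Call:
{"op": "apply_moves", "data": {
  "increments": [
    {"gripper": 50, "delta_pos": [0.4, -3.5, -1.0], "dr": [0, 0, 0]},
    {"gripper": 50, "delta_pos": [0.4, -3.5, -1.0], "dr": [0, 0, 0]},
    {"gripper": 50, "delta_pos": [0.4, -3.5, -1.0], "dr": [0, 0, 0]},
    {"gripper": 50, "delta_pos": [0.4, -3.5, -1.0], "dr": [0, 0, 0]},
    {"gripper": 50, "delta_pos": [0.4, -2.4, -0.8], "dr": [0, 0, 0]}
  ]
}}

```text
t: 30.28
ee_pos: [520.1, -246.8, 178.8]
orientation: [0.001, 1.572, -0.0]
ft_force: [0.6, -1.0, -0.3]
width: 44.1
```

Call:
{"op": "apply_moves", "data": {
  "increments": [
    {"gripper": 50, "delta_pos": [0, -1.5, -0.4], "dr": [0, 0, 0]},
    {"gripper": 50, "delta_pos": [0, -0.7, -0.3], "dr": [0, 0, 0]},
    {"gripper": 50, "delta_pos": [0, -0.3, 0], "dr": [0, 0, 0]},
    {"gripper": 50, "delta_pos": [0, 0, 0], "dr": [0, 0, 0]},
    {"gripper": 50, "delta_pos": [0, 0, 0], "dr": [0, 0, 0]}
  ]
}}

```text
t: 30.7
ee_pos: [514.9, -268.6, 179.9]
orientation: [-0.0, 1.571, 0.001]
ft_force: [0.7, 0.1, 1.3]
width: 43.6
```

Call:
{"op": "apply_moves", "data": {
  "increments": [
    {"gripper": 50, "delta_pos": [0, 0, 0], "dr": [0, 0, 0]},
    {"gripper": 50, "delta_pos": [0, 0, 0], "dr": [0, 0, 0]},
    {"gripper": 50, "delta_pos": [0, 0, 0], "dr": [0, 0, 0]},
    {"gripper": 50, "delta_pos": [0, 0, 0], "dr": [0, 0, 0]},
    {"gripper": 50, "delta_pos": [0, 0, 0], "dr": [0, 0, 0]}
  ]
}}

```text
t: 31.12
ee_pos: [514.9, -269.1, 180.3]
orientation: [-0.001, 1.571, 0.001]
ft_force: [-0.5, 0.2, -0.5]
width: 43.8
```

Run:
```python
from h import *
d=cap('wrist')
p=find(d,(541,-270.5),18)
go([p[0],p[1],12.2])
```

```text
px [318.6 206.6] [24.3 24.8] dist px 1.0 pos [ 539.98 -270.79   18.  ]
t 31.17 p [ 514.88 -269.24  180.25] w 43.89 f [-0.6  0.7  1.1] delta cm [16.806 -0.155  2.508] dr [0.0006 0.0001 0.0001]
```

Call:
{"op": "apply_moves", "data": {
  "increments": [
    {"gripper": 50, "delta_pos": [2.0, -0.05, 0.5], "dr": [0, 0, 0]},
    {"gripper": 50, "delta_pos": [3.0, -0.05, 0.8], "dr": [0, 0, 0]},
    {"gripper": 50, "delta_pos": [3.0, -0.04, 0.8], "dr": [0, 0, 0]},
    {"gripper": 50, "delta_pos": [2.5, 0, 0.5], "dr": [0, 0, 0]},
    {"gripper": 50, "delta_pos": [1.5, 0, 0], "dr": [0, 0, 0]}
  ]
}}

```text
t: 31.58
ee_pos: [540.6, -270.3, 57.5]
orientation: [0.0, 1.573, 0.001]
ft_force: [-0.7, -0.2, 0.7]
width: 43.8
```

Call:
{"op": "apply_moves", "data": {
  "increments": [
    {"gripper": 50, "delta_pos": [1.2, 0, 0], "dr": [0, 0, 0]},
    {"gripper": 50, "delta_pos": [0.9, 0, 0], "dr": [0, 0, 0]},
    {"gripper": 50, "delta_pos": [0.6, 0, 0], "dr": [0, 0, 0]},
    {"gripper": 50, "delta_pos": [0.3, 0, 0], "dr": [0, 0, 0]},
    {"gripper": 50, "delta_pos": [0, 0, 0], "dr": [0, 0, 0]}
  ]
}}

```text
t: 32.0
ee_pos: [540.8, -270.9, 30.2]
orientation: [-0.0, 1.571, 0.0]
ft_force: [-0.0, 0.5, -0.3]
width: 44.4
```

Call:
{"op": "apply_moves", "data": {
  "increments": [
    {"gripper": 50, "delta_pos": [0, 0, 0], "dr": [0, 0, 0]},
    {"gripper": 50, "delta_pos": [0, 0, 0], "dr": [0, 0, 0]},
    {"gripper": 50, "delta_pos": [0, 0, 0], "dr": [0, 0, 0]},
    {"gripper": 50, "delta_pos": [0, 0, 0], "dr": [0, 0, 0]},
    {"gripper": 50, "delta_pos": [0, 0, 0], "dr": [0, 0, 0]}
  ]
}}

```text
t: 32.42
ee_pos: [540.9, -271.0, 30.6]
orientation: [-0.0, 1.57, -0.0]
ft_force: [-0.8, -0.3, 1.0]
width: 44.1
```

Run:
```python
from h import *
go([540.9,-270.8,12.2])
```

```text
t 32.42 p [ 540.95 -270.97   30.61] w 44.13 f [-0.8 -0.3  1. ] delta cm [ 1.841  0.018 -0.006] dr [0.0002 0.0006 0.0003]
```

Call:
{"op": "apply_moves", "data": {
  "increments": [
    {"gripper": 50, "delta_pos": [0.7, 0, 0], "dr": [0, 0, 0]},
    {"gripper": 50, "delta_pos": [0.6, 0, 0], "dr": [0, 0, 0]},
    {"gripper": 50, "delta_pos": [0.4, 0, 0], "dr": [0, 0, 0]},
    {"gripper": 50, "delta_pos": [0.15, 0, 0], "dr": [0, 0, 0]},
    {"gripper": 50, "delta_pos": [0, 0, 0], "dr": [0, 0, 0]}
  ]
}}

```text
t: 32.83
ee_pos: [540.2, -270.6, 10.7]
orientation: [0.0, 1.572, 0.001]
ft_force: [-0.9, 0.9, 0.4]
width: 43.7
```

Call:
{"op": "apply_moves", "data": {
  "increments": [
    {"gripper": 50, "delta_pos": [0, 0, 0], "dr": [0, 0, 0]},
    {"gripper": 30, "delta_pos": [0, 0, 0], "dr": [0, 0, 0]},
    {"gripper": 15, "delta_pos": [0, 0, 0], "dr": [0, 0, 0]},
    {"gripper": 15, "delta_pos": [0, 0, 0], "dr": [0, 0, 0]},
    {"gripper": 15, "delta_pos": [0, 0, 0], "dr": [0, 0, 0]}
  ]
}}

```text
t: 33.25
ee_pos: [540.9, -270.9, 11.9]
orientation: [-0.0, 1.57, 0.0]
ft_force: [0.6, 0.2, 0.4]
width: 24.6
```

Call:
{"op": "apply_moves", "data": {
  "increments": [
    {"gripper": 15, "delta_pos": [0, 0, 0], "dr": [0, 0, 0]},
    {"gripper": 15, "delta_pos": [0, 0, 0], "dr": [0, 0, 0]},
    {"gripper": 15, "delta_pos": [0, 0, 0], "dr": [0, 0, 0]},
    {"gripper": 15, "delta_pos": [0, 0, 0], "dr": [0, 0, 0]},
    {"gripper": 15, "delta_pos": [0, 0, 0], "dr": [0, 0, 0]}
  ]
}}

```text
t: 33.67
ee_pos: [540.9, -270.9, 11.9]
orientation: [-0.0, 1.57, 0.0]
ft_force: [-0.2, 0.1, 2.9]
width: 24.6
```

Call:
{"op": "apply_moves", "data": {
  "increments": [
    {"gripper": 15, "delta_pos": [-1.5, 0, 0], "dr": [0, 0, 0]},
    {"gripper": 15, "delta_pos": [-3.5, 0, 0], "dr": [0, 0, 0]},
    {"gripper": 15, "delta_pos": [-3.5, 0, 0], "dr": [0, 0, 0]},
    {"gripper": 15, "delta_pos": [-3.0, 1.5, 0.3], "dr": [0, 0, 0]},
    {"gripper": 15, "delta_pos": [-2.5, 2.8, 0.6], "dr": [0, 0, 0]}
  ]
}}

```text
t: 34.08
ee_pos: [550.0, -229.6, 153.9]
orientation: [0.001, 1.569, -0.003]
ft_force: [0.7, -0.3, -0.4]
width: 24.7
```

Call:
{"op": "apply_moves", "data": {
  "increments": [
    {"gripper": 15, "delta_pos": [-1.0, 3.5, 0.75], "dr": [0, 0, 0]},
    {"gripper": 15, "delta_pos": [-1.0, 3.5, 0.75], "dr": [0, 0, 0]},
    {"gripper": 15, "delta_pos": [-1.0, 3.5, 0.75], "dr": [0, 0, 0]},
    {"gripper": 15, "delta_pos": [-1.0, 3.5, 0.75], "dr": [0, 0, 0]},
    {"gripper": 15, "delta_pos": [-0.8, 3.5, 0.75], "dr": [0, 0, 0]}
  ]
}}

```text
t: 34.5
ee_pos: [587.3, -51.2, 200.4]
orientation: [-0.0, 1.57, -0.0]
ft_force: [0.4, -0.4, 0.2]
width: 25.1
```

Call:
{"op": "apply_moves", "data": {
  "increments": [
    {"gripper": 15, "delta_pos": [0, 3.5, 0.75], "dr": [0, 0, 0]},
    {"gripper": 15, "delta_pos": [0, 3.5, 0.75], "dr": [0, 0, 0]},
    {"gripper": 15, "delta_pos": [0, 3.5, 0.75], "dr": [0, 0, 0]},
    {"gripper": 15, "delta_pos": [0, 1.8, 0.4], "dr": [0, 0, 0]},
    {"gripper": 15, "delta_pos": [0, 0.9, 0.2], "dr": [0, 0, 0]}
  ]
}}

```text
t: 34.92
ee_pos: [615.8, 81.9, 199.4]
orientation: [-0.002, 1.571, 0.003]
ft_force: [-0.4, -0.0, 0.3]
width: 24.7
```

Call:
{"op": "apply_moves", "data": {
  "increments": [
    {"gripper": 15, "delta_pos": [0, 0.6, 0.1], "dr": [0, 0, 0]},
    {"gripper": 15, "delta_pos": [0, 0, 0], "dr": [0, 0, 0]},
    {"gripper": 15, "delta_pos": [0, 0, 0], "dr": [0, 0, 0]},
    {"gripper": 15, "delta_pos": [0, 0, 0], "dr": [0, 0, 0]},
    {"gripper": 15, "delta_pos": [0, 0, 0], "dr": [0, 0, 0]}
  ]
}}

```text
t: 35.33
ee_pos: [616.5, 83.9, 199.7]
orientation: [0.001, 1.571, -0.001]
ft_force: [-0.9, -1.0, -0.0]
width: 24.7
```

Call:
{"op": "apply_moves", "data": {
  "increments": [
    {"gripper": 15, "delta_pos": [0, 0, 0], "dr": [0, 0, 0]},
    {"gripper": 15, "delta_pos": [0, 0, 0], "dr": [0, 0, 0]},
    {"gripper": 15, "delta_pos": [0, 0, 0], "dr": [0, 0, 0]},
    {"gripper": 15, "delta_pos": [0, 0, 0], "dr": [0, 0, 0]},
    {"gripper": 15, "delta_pos": [0, 0, 0], "dr": [0, 0, 0]}
  ]
}}

```text
t: 35.75
ee_pos: [616.7, 85.1, 199.7]
orientation: [-0.0, 1.571, 0.0]
ft_force: [1.5, 0.2, -0.1]
width: 24.4
```

```bash
cat >> h.py <<'E'
def bore_tube(d,ztop,near,V=(150,)):
    """held tube: dark/red hole inside bright ring nearest the expected pixel"""
    u0=project(d,[[*near,ztop]])[0]; r0,c0=int(u0[1])-32,int(u0[0])-32
    im=d['img'][r0:r0+64,c0:c0+64]; hsv=cv2.cvtColor(im,cv2.COLOR_RGB2HSV)
    for v in V:
        m=((hsv[...,1]<60)&(hsv[...,2]>v)).astype(np.uint8)
        cs,hh=cv2.findContours(m,cv2.RETR_CCOMP,cv2.CHAIN_APPROX_NONE)
        for c,h in zip(cs,hh[0]):
            if h[3]>=0 and cv2.contourArea(c)>150:
                e=cv2.fitEllipse(c); u=np.array(e[0])+(c0,r0); print(v,'hole',u.round(1),np.round(e[1],1),plane(d,u,ztop)[0].round(2))
E
python3 - <<'E'
from h import *
go([617,84.1,186]); d=cap('wrist'); o,_=tool(); p=o['ee_pos']; bore_tube(d,p[2]+6,p[:2],(140,150,160,170,180))
E
```

```text
t 35.75 p [616.67  85.06 199.67] w 24.44 f [ 1.5  0.2 -0.1] delta cm [ 1.367 -0.096  0.033] dr [ 0.0001 -0.      0.    ]
140 hole [320.6 267.3] [23.7 26.9] [617.12  85.4  205.68]
150 hole [320.5 267.3] [23.7 27.1] [617.12  85.35 205.68]
160 hole [320.6 267.2] [24.2 27.4] [617.06  85.38 205.68]
170 hole [320.5 267. ] [24.5 27.5] [616.99  85.36 205.68]
```

Call:
{"op": "apply_moves", "data": {
  "increments": [
    {"gripper": 15, "delta_pos": [0.6, -0.08, 0.05], "dr": [0, 0, 0]},
    {"gripper": 15, "delta_pos": [0.7, 0, 0], "dr": [0, 0, 0]},
    {"gripper": 15, "delta_pos": [0.6, 0, 0], "dr": [0, 0, 0]},
    {"gripper": 15, "delta_pos": [0.5, 0, 0], "dr": [0, 0, 0]},
    {"gripper": 15, "delta_pos": [0.3, 0, 0], "dr": [0, 0, 0]}
  ]
}}

```text
t: 36.22
ee_pos: [616.6, 84.3, 171.3]
orientation: [-0.0, 1.572, 0.0]
ft_force: [-0.5, -0.8, -0.5]
width: 24.8
```

Call:
{"op": "apply_moves", "data": {
  "increments": [
    {"gripper": 15, "delta_pos": [0, 0, 0], "dr": [0, 0, 0]},
    {"gripper": 15, "delta_pos": [0, 0, 0], "dr": [0, 0, 0]},
    {"gripper": 15, "delta_pos": [0, 0, 0], "dr": [0, 0, 0]},
    {"gripper": 15, "delta_pos": [0, 0, 0], "dr": [0, 0, 0]},
    {"gripper": 15, "delta_pos": [0, 0, 0], "dr": [0, 0, 0]}
  ]
}}

```text
t: 36.63
ee_pos: [617.4, 84.4, 173.0]
orientation: [-0.0, 1.57, 0.0]
ft_force: [0.4, 0.1, 0.3]
width: 24.8
```

Call:
{"op": "apply_moves", "data": {
  "increments": [
    {"gripper": 15, "delta_pos": [0.6, 0, 0], "dr": [0, 0, 0]},
    {"gripper": 15, "delta_pos": [0.6, 0, 0], "dr": [0, 0, 0]},
    {"gripper": 15, "delta_pos": [0.4, 0, 0], "dr": [0, 0, 0]},
    {"gripper": 15, "delta_pos": [0.2, 0, 0], "dr": [0, 0, 0]},
    {"gripper": 15, "delta_pos": [0.1, 0, 0], "dr": [0, 0, 0]}
  ]
}}

```text
t: 37.05
ee_pos: [616.8, 84.3, 152.8]
orientation: [-0.0, 1.572, 0.0]
ft_force: [-0.6, -0.7, -1.2]
width: 24.7
```

Call:
{"op": "apply_moves", "data": {
  "increments": [
    {"gripper": 15, "delta_pos": [0, 0, 0], "dr": [0, 0, 0]},
    {"gripper": 15, "delta_pos": [0, 0, 0], "dr": [0, 0, 0]},
    {"gripper": 15, "delta_pos": [0, 0, 0], "dr": [0, 0, 0]},
    {"gripper": 15, "delta_pos": [0, 0, 0], "dr": [0, 0, 0]},
    {"gripper": 15, "delta_pos": [0, 0, 0], "dr": [0, 0, 0]}
  ]
}}

```text
t: 37.47
ee_pos: [617.3, 84.4, 153.9]
orientation: [-0.0, 1.57, 0.0]
ft_force: [-0.1, 0.3, -0.6]
width: 24.6
```

Call:
{"op": "apply_moves", "data": {
  "increments": [
    {"gripper": 15, "delta_pos": [0.25, 0, 0], "dr": [0, 0, 0]},
    {"gripper": 15, "delta_pos": [0.2, 0, 0], "dr": [0, 0, 0]},
    {"gripper": 15, "delta_pos": [0.1, 0, 0], "dr": [0, 0, 0]},
    {"gripper": 15, "delta_pos": [0, 0, 0], "dr": [0, 0, 0]},
    {"gripper": 15, "delta_pos": [0, 0, 0], "dr": [0, 0, 0]}
  ]
}}

```text
t: 37.88
ee_pos: [617.1, 84.4, 148.0]
orientation: [-0.0, 1.571, 0.0]
ft_force: [0.9, -0.5, -0.4]
width: 24.6
```

Call:
{"op": "apply_moves", "data": {
  "increments": [
    {"gripper": 35, "delta_pos": [0, 0, 0], "dr": [0, 0, 0]},
    {"gripper": 50, "delta_pos": [0, 0, 0], "dr": [0, 0, 0]},
    {"gripper": 50, "delta_pos": [0, 0, 0], "dr": [0, 0, 0]},
    {"gripper": 50, "delta_pos": [0, 0, 0], "dr": [0, 0, 0]},
    {"gripper": 50, "delta_pos": [0, 0, 0], "dr": [0, 0, 0]}
  ]
}}

```text
t: 38.3
ee_pos: [617.2, 84.4, 148.2]
orientation: [-0.0, 1.571, 0.0]
ft_force: [0.8, 0.0, -1.2]
width: 43.9
```

Call:
{"op": "apply_moves", "data": {
  "increments": [
    {"gripper": 50, "delta_pos": [-1.0, 0, 0], "dr": [0, 0, 0]},
    {"gripper": 50, "delta_pos": [-2.0, 0, 0], "dr": [0, 0, 0]},
    {"gripper": 50, "delta_pos": [-2.0, 0, 0], "dr": [0, 0, 0]},
    {"gripper": 50, "delta_pos": [-2.0, 0, 0], "dr": [0, 0, 0]},
    {"gripper": 50, "delta_pos": [-1.0, 0, 0], "dr": [0, 0, 0]}
  ]
}}

```text
t: 38.72
ee_pos: [618.4, 84.5, 231.5]
orientation: [0.0, 1.567, 0.001]
ft_force: [1.1, -0.5, 0.6]
width: 44.3
```

Call:
{"op": "apply_moves", "data": {
  "increments": [
    {"gripper": 50, "delta_pos": [0, 0, 0], "dr": [0, 0, 0]},
    {"gripper": 50, "delta_pos": [0, 0, 0], "dr": [0, 0, 0]},
    {"gripper": 50, "delta_pos": [0, 0, 0], "dr": [0, 0, 0]},
    {"gripper": 50, "delta_pos": [0, 0, 0], "dr": [0, 0, 0]},
    {"gripper": 50, "delta_pos": [0, 0, 0], "dr": [0, 0, 0]}
  ]
}}

```text
t: 39.13
ee_pos: [616.5, 84.3, 226.9]
orientation: [-0.0, 1.573, -0.0]
ft_force: [-0.2, 0.0, 0.2]
width: 43.6
```

Run:
```python
from h import *
d=cap('wrist'); P=pts(d)
for a,b in((105,114),(116,129),(131,139),(147,158)):
    m=(abs(P[...,0]-615)<29)&(abs(P[...,1]-84)<29)&(P[...,2]>a)&(P[...,2]<b); print(m.sum(),np.percentile(P[m],[5,50,95],axis=0).round(1).tolist())
save('w6.png',d['img'][150:350,200:440].repeat(3,0).repeat(3,1)); go([417,-48,230])
```

```text
301 [[590.6, 61.3, 108.0], [594.2, 82.4, 110.2], [604.5, 104.9, 111.7]]
1 [[622.1, 89.8, 128.1], [622.1, 89.8, 128.1], [622.1, 89.8, 128.1]]
2728 [[593.2, 61.4, 133.5], [611.4, 84.9, 134.9], [640.1, 108.3, 136.2]]
812 [[605.6, 73.9, 149.6], [614.7, 84.9, 152.9], [627.9, 95.2, 154.3]]
t 39.18 p [616.65  84.29 227.06] w 43.78 f [-0.9  1.1  0.1] delta cm [ -0.253 -13.225 -19.969] dr [ 0.0002 -0.0019  0.0002]
```

View pics/w6.png

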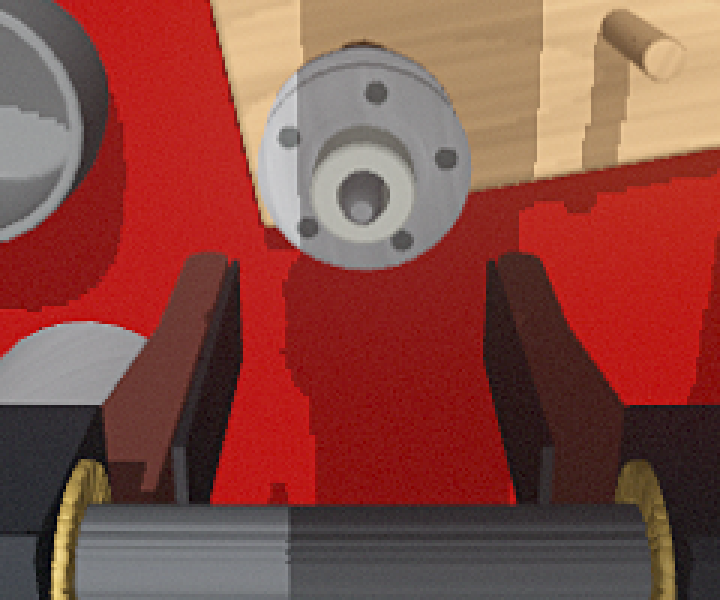

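The stack shows both discs and both sleeves seated, with tops at about 112, 136 and 154 mm and the axle end at crop (362,210). Now the handle.

Call:
{"op": "apply_moves", "data": {
  "increments": [
    {"gripper": 50, "delta_pos": [0, -1.2, -1.8], "dr": [0, 0, 0]},
    {"gripper": 50, "delta_pos": [0, -2.1, -3.2], "dr": [0, 0, 0]},
    {"gripper": 50, "delta_pos": [0, -2.1, -3.2], "dr": [0, 0, 0]},
    {"gripper": 50, "delta_pos": [0, -2.1, -3.2], "dr": [0, 0, 0]},
    {"gripper": 50, "delta_pos": [0, -2.1, -3.2], "dr": [0, 0, 0]}
  ]
}}

```text
t: 39.6
ee_pos: [469.4, -12.2, 227.5]
orientation: [-0.001, 1.572, 0.001]
ft_force: [0.2, -0.4, 0.8]
width: 43.9
```

Call:
{"op": "apply_moves", "data": {
  "increments": [
    {"gripper": 50, "delta_pos": [0, -1.7, -2.7], "dr": [0, 0, 0]},
    {"gripper": 50, "delta_pos": [0, -1.2, -1.7], "dr": [0, 0, 0]},
    {"gripper": 50, "delta_pos": [0, -0.7, -1.0], "dr": [0, 0, 0]},
    {"gripper": 50, "delta_pos": [0, 0, 0], "dr": [0, 0, 0]},
    {"gripper": 50, "delta_pos": [0, 0, 0], "dr": [0, 0, 0]}
  ]
}}

```text
t: 40.02
ee_pos: [418.0, -47.8, 228.4]
orientation: [0.001, 1.57, -0.001]
ft_force: [0.3, 0.1, 0.2]
width: 43.5
```

Call:
{"op": "apply_moves", "data": {
  "increments": [
    {"gripper": 50, "delta_pos": [0, 0, 0], "dr": [0, 0, 0]},
    {"gripper": 50, "delta_pos": [0, 0, 0], "dr": [0, 0, 0]},
    {"gripper": 50, "delta_pos": [0, 0, 0], "dr": [0, 0, 0]},
    {"gripper": 50, "delta_pos": [0, 0, 0], "dr": [0, 0, 0]},
    {"gripper": 50, "delta_pos": [0, 0, 0], "dr": [0, 0, 0]}
  ]
}}

```text
t: 40.43
ee_pos: [417.6, -47.4, 228.1]
orientation: [-0.001, 1.571, 0.001]
ft_force: [0.0, 0.5, 0.6]
width: 43.7
```

Run:
```python
from h import *
d=cap('wrist'); P=pts(d); H,S,V=cv2.split(cv2.cvtColor(d['img'],cv2.COLOR_RGB2HSV))
b=(abs(P[...,0]-443)<40)&(abs(P[...,1]+48)<40)
for lo,hi in((5,40),(40,75),(75,90)):
    m=b&(P[...,2]>lo)&(P[...,2]<hi); q=P[m]; print(lo,m.sum(),np.percentile(q,[1,50,99],axis=0).round(1).tolist())
m=(b&(P[...,2]>80)).astype(np.uint8); c=max(cv2.findContours(m,0,cv2.CHAIN_APPROX_NONE)[0],key=cv2.contourArea); e=cv2.fitEllipse(c); print(e,plane(d,e[0],85))
o,_=tool();print(o['ee_pos'])
save('w7.png',d['img'][100:300,200:440].repeat(3,0).repeat(3,1))
```

```text
5 167 [[430.2, -60.6, 5.3], [432.5, -47.6, 23.1], [442.1, -34.7, 39.9]]
40 288 [[430.2, -60.7, 41.2], [432.5, -47.6, 61.7], [443.5, -33.6, 74.9]]
75 566 [[432.0, -59.1, 75.8], [442.4, -47.6, 83.3], [455.9, -35.1, 85.6]]
((382.3673095703125, 281.0501708984375), (39.64291000366211, 92.23031616210938), 164.25865173339844) [[515.90767838  15.95583327  85.        ]]
[417.41040636 -47.44421956 228.06225802]
```

View pics/w7.png

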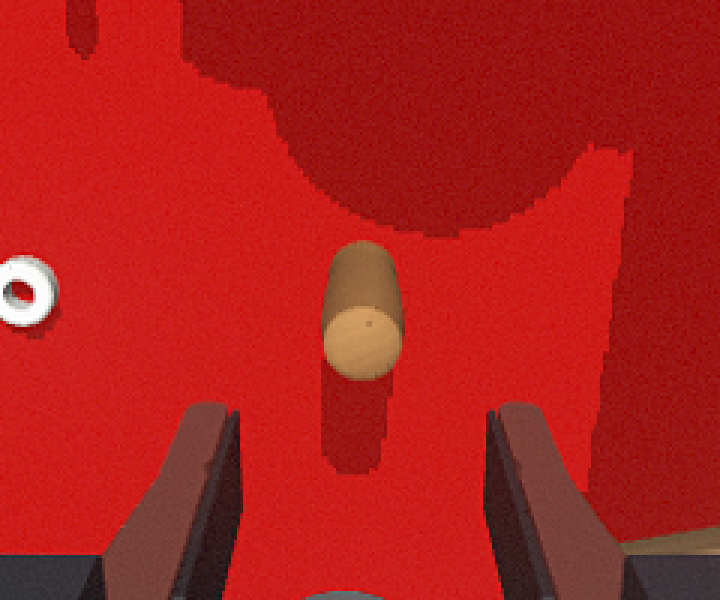

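Call:
{"op": "apply_moves", "data": {
  "increments": [
    {"gripper": 50, "delta_pos": [1.5, 0, 0.6], "dr": [0, 0, 0]},
    {"gripper": 50, "delta_pos": [3.0, 0, 0.9], "dr": [0, 0, 0]},
    {"gripper": 50, "delta_pos": [2.5, 0, 0.7], "dr": [0, 0, 0]},
    {"gripper": 50, "delta_pos": [2.0, 0, 0.45], "dr": [0, 0, 0]},
    {"gripper": 50, "delta_pos": [1.0, 0, 0], "dr": [0, 0, 0]}
  ]
}}

```text
t: 40.9
ee_pos: [443.5, -47.5, 126.1]
orientation: [-0.0, 1.573, 0.001]
ft_force: [0.0, -0.7, 0.3]
width: 43.7
```

Call:
{"op": "apply_moves", "data": {
  "increments": [
    {"gripper": 50, "delta_pos": [0, 0, 0], "dr": [0, 0, 0]},
    {"gripper": 50, "delta_pos": [0, 0, 0], "dr": [0, 0, 0]},
    {"gripper": 50, "delta_pos": [0, 0, 0], "dr": [0, 0, 0]},
    {"gripper": 50, "delta_pos": [0, 0, 0], "dr": [0, 0, 0]},
    {"gripper": 50, "delta_pos": [0, 0, 0], "dr": [0, 0, 0]}
  ]
}}

```text
t: 41.32
ee_pos: [444.3, -47.8, 129.2]
orientation: [-0.0, 1.569, -0.0]
ft_force: [-0.4, -0.3, 0.5]
width: 43.9
```

Run:
```python
from h import *
print(plane(load('wrist'),[320.7,214.3],85)); go([444,-47.5,45])
```

```text
[[443.75396647 -46.89156823  85.        ]]
t 41.32 p [444.26 -47.78 129.25] w 43.95 f [-0.4 -0.3  0.5] delta cm [ 8.425  0.03  -0.044] dr [0.0001 0.0021 0.0003]
```

Call:
{"op": "apply_moves", "data": {
  "increments": [
    {"gripper": 50, "delta_pos": [1.5, 0.05, 0], "dr": [0, 0, 0]},
    {"gripper": 50, "delta_pos": [2.3, 0, 0], "dr": [0, 0, 0]},
    {"gripper": 50, "delta_pos": [2.3, 0, 0], "dr": [0, 0, 0]},
    {"gripper": 50, "delta_pos": [1.5, 0, 0], "dr": [0, 0, 0]},
    {"gripper": 50, "delta_pos": [0.8, 0, 0], "dr": [0, 0, 0]}
  ]
}}

```text
t: 41.73
ee_pos: [443.2, -47.1, 43.3]
orientation: [0.0, 1.572, 0.0]
ft_force: [-0.1, 0.7, 0.6]
width: 44.3
```

Call:
{"op": "apply_moves", "data": {
  "increments": [
    {"gripper": 50, "delta_pos": [0, 0, 0], "dr": [0, 0, 0]},
    {"gripper": 50, "delta_pos": [0, 0, 0], "dr": [0, 0, 0]},
    {"gripper": 50, "delta_pos": [0, 0, 0], "dr": [0, 0, 0]},
    {"gripper": 50, "delta_pos": [0, 0, 0], "dr": [0, 0, 0]},
    {"gripper": 50, "delta_pos": [0, 0, 0], "dr": [0, 0, 0]}
  ]
}}

```text
t: 42.15
ee_pos: [444.4, -47.3, 45.0]
orientation: [-0.0, 1.569, -0.0]
ft_force: [-0.2, 0.5, 0.1]
width: 44.0
```

Call:
{"op": "apply_moves", "data": {
  "increments": [
    {"gripper": 42, "delta_pos": [0, 0, 0], "dr": [0, 0, 0]},
    {"gripper": 36, "delta_pos": [0, 0, 0], "dr": [0, 0, 0]},
    {"gripper": 20, "delta_pos": [0, 0, 0], "dr": [0, 0, 0]},
    {"gripper": 20, "delta_pos": [0, 0, 0], "dr": [0, 0, 0]},
    {"gripper": 20, "delta_pos": [0, 0, 0], "dr": [0, 0, 0]}
  ]
}}

```text
t: 42.57
ee_pos: [443.8, -47.2, 44.3]
orientation: [-0.0, 1.571, 0.0]
ft_force: [-0.9, 0.3, 4.8]
width: 27.8
```

Call:
{"op": "apply_moves", "data": {
  "increments": [
    {"gripper": 15, "delta_pos": [0, 0, 0], "dr": [0, 0, 0]},
    {"gripper": 15, "delta_pos": [0, 0, 0], "dr": [0, 0, 0]},
    {"gripper": 15, "delta_pos": [0, 0, 0], "dr": [0, 0, 0]},
    {"gripper": 15, "delta_pos": [0, 0, 0], "dr": [0, 0, 0]},
    {"gripper": 15, "delta_pos": [0, 0, 0], "dr": [0, 0, 0]}
  ]
}}

```text
t: 42.98
ee_pos: [443.9, -47.2, 44.4]
orientation: [-0.0, 1.571, 0.0]
ft_force: [-1.1, 0.2, 5.3]
width: 27.7
```

Run:
```python
from h import *
go([617.2,84.3,245])
```

```text
t 42.98 p [443.87 -47.18  44.35] w 27.69 f [-1.1  0.2  5.3] delta cm [-20.06   13.143  17.341] dr [0.0002 0.0003 0.    ]
```

Call:
{"op": "apply_moves", "data": {
  "increments": [
    {"gripper": 15, "delta_pos": [-1.5, 0, 0], "dr": [0, 0, 0]},
    {"gripper": 15, "delta_pos": [-3.5, 0, 0], "dr": [0, 0, 0]},
    {"gripper": 15, "delta_pos": [-3.5, 0, 0], "dr": [0, 0, 0]},
    {"gripper": 15, "delta_pos": [-3.5, 0, 0], "dr": [0, 0, 0]},
    {"gripper": 15, "delta_pos": [-3.0, 0, 0], "dr": [0, 0, 0]}
  ]
}}

```text
t: 43.4
ee_pos: [443.5, -47.1, 196.0]
orientation: [-0.0, 1.571, 0.0]
ft_force: [-0.0, -0.2, -0.1]
width: 27.8
```

Call:
{"op": "apply_moves", "data": {
  "increments": [
    {"gripper": 15, "delta_pos": [-1.9, 1.2, 1.6], "dr": [0, 0, 0]},
    {"gripper": 15, "delta_pos": [-1.9, 2.0, 2.7], "dr": [0, 0, 0]},
    {"gripper": 15, "delta_pos": [0, 2.3, 3.0], "dr": [0, 0, 0]},
    {"gripper": 15, "delta_pos": [0, 2.3, 3.0], "dr": [0, 0, 0]},
    {"gripper": 15, "delta_pos": [0, 2.0, 2.7], "dr": [0, 0, 0]}
  ]
}}

```text
t: 43.82
ee_pos: [575.2, 52.3, 232.6]
orientation: [-0.0, 1.57, 0.0]
ft_force: [0.3, -1.0, -1.3]
width: 27.6
```

Call:
{"op": "apply_moves", "data": {
  "increments": [
    {"gripper": 15, "delta_pos": [0, 1.7, 2.2], "dr": [0, 0, 0]},
    {"gripper": 15, "delta_pos": [0, 1.0, 1.3], "dr": [0, 0, 0]},
    {"gripper": 15, "delta_pos": [0, 0.5, 0.6], "dr": [0, 0, 0]},
    {"gripper": 15, "delta_pos": [0, 0.15, 0.25], "dr": [0, 0, 0]},
    {"gripper": 15, "delta_pos": [0, 0, 0], "dr": [0, 0, 0]}
  ]
}}

```text
t: 44.23
ee_pos: [616.7, 84.2, 231.6]
orientation: [-0.001, 1.572, 0.0]
ft_force: [-0.2, -0.4, 0.3]
width: 27.8
```

Call:
{"op": "apply_moves", "data": {
  "increments": [
    {"gripper": 15, "delta_pos": [0, 0, 0], "dr": [0, 0, 0]},
    {"gripper": 15, "delta_pos": [0, 0, 0], "dr": [0, 0, 0]},
    {"gripper": 15, "delta_pos": [0, 0, 0], "dr": [0, 0, 0]},
    {"gripper": 15, "delta_pos": [0, 0, 0], "dr": [0, 0, 0]},
    {"gripper": 15, "delta_pos": [0, 0, 0], "dr": [0, 0, 0]}
  ]
}}

```text
t: 44.65
ee_pos: [617.0, 84.0, 232.4]
orientation: [0.0, 1.571, -0.0]
ft_force: [0.2, 0.4, 0.2]
width: 27.8
```

Run:
```python
from h import *
go([617.2,84.3,215]); d=cap('wrist'); save('w8.png',d['img'][150:350,200:440].repeat(3,0).repeat(3,1))
s=cap('side'); u=project(s,[[617,84,190]])[0].astype(int); print(u); np.savez('side.npz',**s)
save('s8.png',cv2.resize(s['img'][u[1]-70:u[1]+70,u[0]-70:u[0]+70],None,fx=4,fy=4))
# handle surface in wrist depth: near side x at several heights
P=pts(d); o,_=tool(); p=o['ee_pos']
for lo in range(-40,41,10):
    m=(abs(P[...,0]-p[0])<25)&(abs(P[...,1]-p[1])<6)&(abs(P[...,2]-p[2]-lo)<5); q=P[m]; print(lo,m.sum(),np.percentile(q,[10,50],axis=0).round(1).tolist() if m.sum() else '')
```

```text
t 44.65 p [616.97  83.98 232.43] w 27.78 f [0.2 0.4 0.2] delta cm [1.743 0.032 0.022] dr [-0.0003  0.0002  0.    ]
[328 163]
-40 116 [[604.3, 79.3, 189.1], [604.9, 84.3, 193.1]]
-30 107 [[604.8, 79.8, 198.1], [605.2, 84.0, 201.6]]
-20 118 [[604.3, 79.3, 208.4], [604.7, 84.0, 212.5]]
-10 152 [[603.8, 79.3, 218.5], [604.4, 84.0, 222.6]]
0 190 [[603.8, 79.5, 228.6], [604.3, 84.3, 232.2]]
10 234 [[603.9, 79.3, 238.1], [604.3, 84.0, 242.4]]
20 310 [[603.9, 79.3, 248.5], [604.5, 84.1, 252.9]]
30 402 [[604.7, 79.4, 258.5], [605.5, 84.1, 262.6]]
40 1223 [[606.7, 79.6, 269.5], [612.3, 84.1, 271.9]]
```

View pics/w8.png

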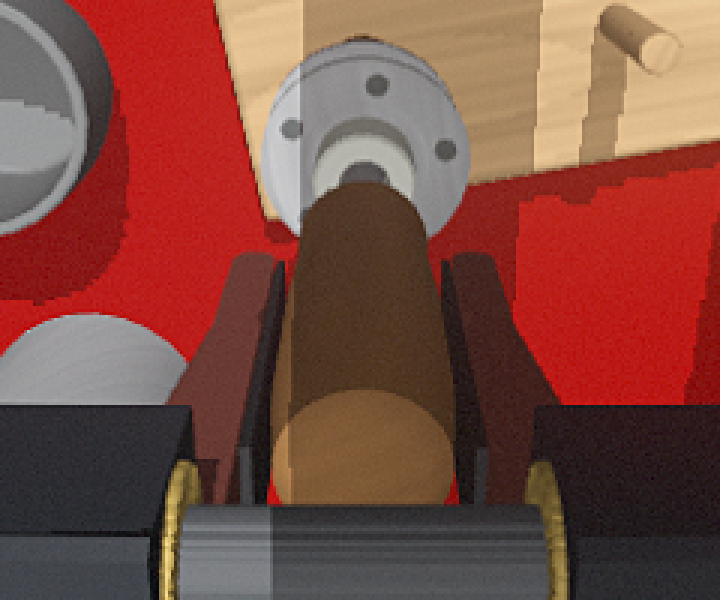

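The handle is upright in the jaws, its centre at about (617.8, 84). It lines up with the stack behind it, so I lower it.

Call:
{"op": "apply_moves", "data": {
  "increments": [
    {"gripper": 15, "delta_pos": [0.5, 0.02, 0], "dr": [0, 0, 0]},
    {"gripper": 15, "delta_pos": [0.7, 0, 0], "dr": [0, 0, 0]},
    {"gripper": 15, "delta_pos": [0.6, 0, 0], "dr": [0, 0, 0]},
    {"gripper": 15, "delta_pos": [0.4, 0, 0], "dr": [0, 0, 0]},
    {"gripper": 15, "delta_pos": [0.2, 0, 0], "dr": [0, 0, 0]}
  ]
}}

```text
t: 45.17
ee_pos: [616.6, 84.5, 206.8]
orientation: [-0.0, 1.573, 0.0]
ft_force: [0.7, -0.1, -0.2]
width: 27.5
```

Call:
{"op": "apply_moves", "data": {
  "increments": [
    {"gripper": 15, "delta_pos": [0.1, 0, 0], "dr": [0, 0, 0]},
    {"gripper": 15, "delta_pos": [0.1, 0, 0], "dr": [0, 0, 0]},
    {"gripper": 15, "delta_pos": [0.1, 0, 0], "dr": [0, 0, 0]},
    {"gripper": 15, "delta_pos": [0, 0, 0], "dr": [0, 0, 0]},
    {"gripper": 15, "delta_pos": [0, 0, 0], "dr": [0, 0, 0]}
  ]
}}

```text
t: 45.58
ee_pos: [617.3, 84.6, 205.3]
orientation: [-0.0, 1.571, 0.0]
ft_force: [-0.1, -0.3, -0.2]
width: 27.6
```

Call:
{"op": "apply_moves", "data": {
  "increments": [
    {"gripper": 15, "delta_pos": [0, 0, 0], "dr": [0, 0, 0]},
    {"gripper": 15, "delta_pos": [0, 0, 0], "dr": [0, 0, 0]},
    {"gripper": 15, "delta_pos": [0, 0, 0], "dr": [0, 0, 0]},
    {"gripper": 15, "delta_pos": [0, 0, 0], "dr": [0, 0, 0]},
    {"gripper": 15, "delta_pos": [0, 0, 0], "dr": [0, 0, 0]}
  ]
}}

```text
t: 46.0
ee_pos: [617.2, 84.6, 205.2]
orientation: [-0.0, 1.571, 0.0]
ft_force: [0.5, 0.5, -1.1]
width: 28.1
```

Call:
{"op": "apply_moves", "data": {
  "increments": [
    {"gripper": 15, "delta_pos": [0.3, 0, 0], "dr": [0, 0, 0]},
    {"gripper": 15, "delta_pos": [0.2, 0, 0], "dr": [0, 0, 0]},
    {"gripper": 15, "delta_pos": [0.14, 0, 0], "dr": [0, 0, 0]},
    {"gripper": 15, "delta_pos": [0, 0, 0], "dr": [0, 0, 0]},
    {"gripper": 15, "delta_pos": [0, 0, 0], "dr": [0, 0, 0]}
  ]
}}

```text
t: 46.42
ee_pos: [617.1, 84.6, 198.6]
orientation: [-0.0, 1.571, 0.0]
ft_force: [0.2, -0.2, -0.3]
width: 27.9
```

Call:
{"op": "apply_moves", "data": {
  "increments": [
    {"gripper": 15, "delta_pos": [0, 0, 0], "dr": [0, 0, 0]},
    {"gripper": 35, "delta_pos": [0, 0, 0], "dr": [0, 0, 0]},
    {"gripper": 50, "delta_pos": [0, 0, 0], "dr": [0, 0, 0]},
    {"gripper": 55, "delta_pos": [0, 0, 0], "dr": [0, 0, 0]},
    {"gripper": 55, "delta_pos": [0, 0, 0], "dr": [0, 0, 0]}
  ]
}}

```text
t: 46.83
ee_pos: [617.2, 84.6, 198.9]
orientation: [-0.0, 1.571, 0.0]
ft_force: [-0.4, -0.2, -1.0]
width: 46.7
```

Call:
{"op": "apply_moves", "data": {
  "increments": [
    {"gripper": 55, "delta_pos": [0, 0, 0], "dr": [0, 0, 0]},
    {"gripper": 55, "delta_pos": [0, 0, 0], "dr": [0, 0, 0]},
    {"gripper": 55, "delta_pos": [-1.0, 0, 0], "dr": [0, 0, 0]},
    {"gripper": 55, "delta_pos": [-2.0, 0, 0], "dr": [0, 0, 0]},
    {"gripper": 55, "delta_pos": [-2.0, 0, 0], "dr": [0, 0, 0]}
  ]
}}

```text
t: 47.25
ee_pos: [616.7, 84.5, 249.3]
orientation: [-0.0, 1.572, 0.0]
ft_force: [-0.2, -0.2, -0.0]
width: 48.6
```

Call:
{"op": "apply_moves", "data": {
  "increments": [
    {"gripper": 55, "delta_pos": [-2.0, 0, 0], "dr": [0, 0, 0]},
    {"gripper": 55, "delta_pos": [-2.0, 0, 0], "dr": [0, 0, 0]},
    {"gripper": 55, "delta_pos": [-1.0, 0, 0], "dr": [0, 0, 0]},
    {"gripper": 55, "delta_pos": [-0.5, 0, 0], "dr": [0, 0, 0]},
    {"gripper": 55, "delta_pos": [0, 0, 0], "dr": [0, 0, 0]}
  ]
}}

```text
t: 47.67
ee_pos: [617.6, 84.6, 305.1]
orientation: [-0.0, 1.569, 0.0]
ft_force: [0.2, 0.1, -0.5]
width: 48.2
```

Run:
```python
from h import *
d=cap('wrist'); P=pts(d); m=(abs(P[...,0]-617)<12)&(abs(P[...,1]-84)<12)&(P[...,2]>225)&(P[...,2]<260); print('handle top',m.sum(),np.percentile(P[m],[5,50,95],axis=0).round(1).tolist())
s=cap('side'); u=project(s,[[617,84,180]])[0].astype(int); print(u)
save('s9.png',cv2.resize(s['img'][u[1]-60:u[1]+60,u[0]-70:u[0]+70],None,fx=5,fy=5,interpolation=cv2.INTER_CUBIC))
go([424,-182,190])
```

```text
handle top 1039 [[605.8, 74.4, 228.5], [614.8, 84.6, 237.3], [626.4, 94.5, 238.9]]
[328 166]
t 47.77 p [616.68  84.5  302.94] w 48.34 f [-0.1  0.9 -0.7] delta cm [ 11.322 -26.644 -19.26 ] dr [ 0.0002 -0.0012  0.0002]
```

View pics/s9.png

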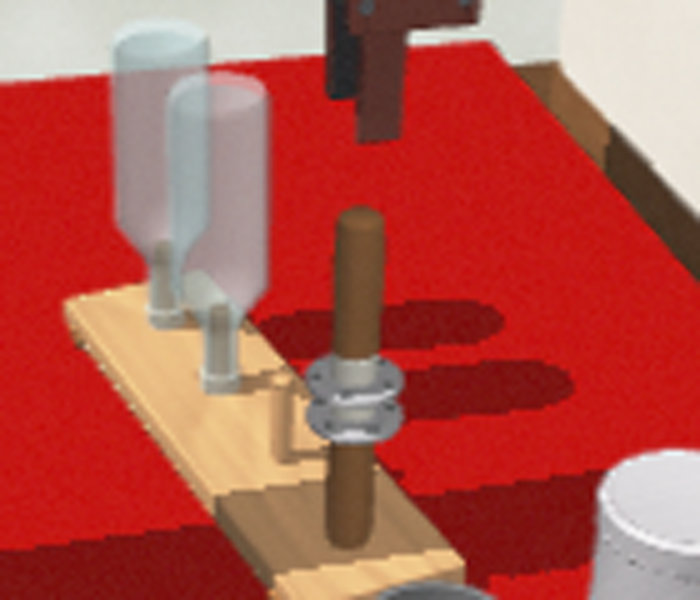

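The side view shows the cutter assembled: two discs at crop (356,415) and (356,380), the sleeves between and above them, and the handle seated with no gap. Its top reads about 239 mm. Next, the three short sleeves go to the cup.

Call:
{"op": "apply_moves", "data": {
  "increments": [
    {"gripper": 50, "delta_pos": [0, -1.8, -1.3], "dr": [0, 0, 0]},
    {"gripper": 50, "delta_pos": [0, -3.0, -2.2], "dr": [0, 0, 0]},
    {"gripper": 50, "delta_pos": [0.5, -3.0, -2.2], "dr": [0, 0, 0]},
    {"gripper": 50, "delta_pos": [1.5, -2.9, -2.1], "dr": [0, 0, 0]},
    {"gripper": 50, "delta_pos": [1.5, -2.9, -2.1], "dr": [0, 0, 0]}
  ]
}}

```text
t: 48.18
ee_pos: [516.7, -52.4, 267.5]
orientation: [-0.001, 1.572, 0.001]
ft_force: [1.3, -0.1, -0.4]
width: 43.7
```

Call:
{"op": "apply_moves", "data": {
  "increments": [
    {"gripper": 50, "delta_pos": [1.7, -2.9, -2.1], "dr": [0, 0, 0]},
    {"gripper": 50, "delta_pos": [1.7, -2.9, -2.1], "dr": [0, 0, 0]},
    {"gripper": 50, "delta_pos": [1.7, -2.9, -2.1], "dr": [0, 0, 0]},
    {"gripper": 50, "delta_pos": [1.5, -2.3, -1.6], "dr": [0, 0, 0]},
    {"gripper": 50, "delta_pos": [0.8, -1.3, -1.0], "dr": [0, 0, 0]}
  ]
}}

```text
t: 48.6
ee_pos: [425.7, -175.5, 192.1]
orientation: [0.002, 1.575, 0.0]
ft_force: [0.4, -0.1, -0.2]
width: 43.9
```

Call:
{"op": "apply_moves", "data": {
  "increments": [
    {"gripper": 50, "delta_pos": [0.4, -0.7, -0.4], "dr": [0, 0, 0]},
    {"gripper": 50, "delta_pos": [0, 0, 0], "dr": [0, 0, 0]},
    {"gripper": 50, "delta_pos": [0, 0, 0], "dr": [0, 0, 0]},
    {"gripper": 50, "delta_pos": [0, 0, 0], "dr": [0, 0, 0]},
    {"gripper": 50, "delta_pos": [0, 0, 0], "dr": [0, 0, 0]}
  ]
}}

```text
t: 49.02
ee_pos: [426.3, -180.9, 191.3]
orientation: [-0.002, 1.57, 0.001]
ft_force: [0.5, -0.5, 0.3]
width: 44.0
```

Call:
{"op": "apply_moves", "data": {
  "increments": [
    {"gripper": 50, "delta_pos": [0, 0, 0], "dr": [0, 0, 0]},
    {"gripper": 50, "delta_pos": [0, 0, 0], "dr": [0, 0, 0]},
    {"gripper": 50, "delta_pos": [0, 0, 0], "dr": [0, 0, 0]},
    {"gripper": 50, "delta_pos": [0, 0, 0], "dr": [0, 0, 0]},
    {"gripper": 50, "delta_pos": [0, 0, 0], "dr": [0, 0, 0]}
  ]
}}

```text
t: 49.43
ee_pos: [425.4, -181.4, 190.9]
orientation: [-0.0, 1.571, 0.0]
ft_force: [0.4, 0.3, 0.8]
width: 43.7
```

Run:
```python
from h import *
d=cap('wrist')
p=find(d,(450.5,-182),10);find(d,(448.4,-271.4),10);find(d,(540,-366),10)
go([p[0]+.8,p[1],11])
t=cap('top'); P=pts(t); m=(abs(P[...,0]-630)<70)&(abs(P[...,1]+55)<70)&(P[...,2]>50)&(P[...,2]<66)
print('cup rim',m.sum(),P[m].min(0).round(1),P[m].max(0).round(1))
find(t,(540,-366),10,(20,400));find(t,(450,-182),10,(20,400));find(t,(448,-271),10,(20,400))
```

```text
px [319.3 199.8] [23.3 23.3] dist px 1.4 pos [ 449.   -182.36   10.  ]
px [235.2 198.4] [22.4 23.1] dist px 0.8 pos [ 447.55 -271.29   10.  ]
px [144.1 250.2] [19.8 23. ] dist px 29.5 pos [ 508.67 -379.73   10.  ]
t 49.48 p [ 425.3  -181.39  190.84] w 44.17 f [0.2 0.5 0.4] delta cm [17.984 -0.097  2.448] dr [0.0004 0.0001 0.    ]
cup rim 164 [580.5 -96.4  50.1] [667.7 -10.3  62.2]
px [451.8 210.7] [7.1 8.3] dist px 12.0 pos [ 507.06 -380.09   10.  ]
px [451.8 210.7] [7.1 8.3] dist px 68.2 pos [ 507.06 -380.09   10.  ]
px [451.8 210.7] [7.1 8.3] dist px 40.8 pos [ 507.06 -380.09   10.  ]
```

One short sleeve, formerly at (540,−366), has been knocked to about (508,−380). I'll pick it from there later. I take the one at (449.8,−182.4) first.

Call:
{"op": "apply_moves", "data": {
  "increments": [
    {"gripper": 50, "delta_pos": [2.0, -0.05, 0.5], "dr": [0, 0, 0]},
    {"gripper": 50, "delta_pos": [3.0, -0.05, 0.8], "dr": [0, 0, 0]},
    {"gripper": 50, "delta_pos": [3.0, 0, 0.75], "dr": [0, 0, 0]},
    {"gripper": 50, "delta_pos": [2.5, 0, 0.4], "dr": [0, 0, 0]},
    {"gripper": 50, "delta_pos": [1.5, 0, 0], "dr": [0, 0, 0]}
  ]
}}

```text
t: 49.95
ee_pos: [449.6, -182.2, 68.5]
orientation: [0.0, 1.572, 0.001]
ft_force: [0.5, -0.3, 0.7]
width: 44.1
```

Call:
{"op": "apply_moves", "data": {
  "increments": [
    {"gripper": 50, "delta_pos": [1.5, 0, 0], "dr": [0, 0, 0]},
    {"gripper": 50, "delta_pos": [1.2, 0, 0], "dr": [0, 0, 0]},
    {"gripper": 50, "delta_pos": [0.8, 0, 0], "dr": [0, 0, 0]},
    {"gripper": 50, "delta_pos": [0.5, 0, 0], "dr": [0, 0, 0]},
    {"gripper": 50, "delta_pos": [0.2, 0, 0], "dr": [0, 0, 0]}
  ]
}}

```text
t: 50.37
ee_pos: [449.6, -182.4, 28.3]
orientation: [0.0, 1.571, 0.0]
ft_force: [0.0, -0.6, -0.1]
width: 43.8
```

Call:
{"op": "apply_moves", "data": {
  "increments": [
    {"gripper": 50, "delta_pos": [0, 0, 0], "dr": [0, 0, 0]},
    {"gripper": 50, "delta_pos": [0, 0, 0], "dr": [0, 0, 0]},
    {"gripper": 50, "delta_pos": [0.6, 0, 0], "dr": [0, 0, 0]},
    {"gripper": 50, "delta_pos": [0.5, 0, 0], "dr": [0, 0, 0]},
    {"gripper": 50, "delta_pos": [0.4, 0, 0], "dr": [0, 0, 0]}
  ]
}}

```text
t: 50.78
ee_pos: [449.8, -182.5, 13.6]
orientation: [-0.0, 1.57, 0.0]
ft_force: [0.2, 0.6, -0.2]
width: 44.0
```

Call:
{"op": "apply_moves", "data": {
  "increments": [
    {"gripper": 50, "delta_pos": [0.2, 0, 0], "dr": [0, 0, 0]},
    {"gripper": 50, "delta_pos": [0, 0, 0], "dr": [0, 0, 0]},
    {"gripper": 50, "delta_pos": [0, 0, 0], "dr": [0, 0, 0]},
    {"gripper": 50, "delta_pos": [0, 0, 0], "dr": [0, 0, 0]},
    {"gripper": 50, "delta_pos": [0, 0, 0], "dr": [0, 0, 0]}
  ]
}}

```text
t: 51.2
ee_pos: [449.8, -182.5, 11.9]
orientation: [-0.0, 1.571, 0.0]
ft_force: [0.2, -0.7, 0.8]
width: 44.1
```

Run:
```python
from h import *
go([449.8,-182.4,11]); go([605,-55,200])
```

```text
t 51.2 p [ 449.83 -182.5    11.89] w 44.09 f [ 0.2 -0.7  0.8] delta cm [ 0.089  0.01  -0.004] dr [0.0002 0.0002 0.0001]
t 51.2 p [ 449.83 -182.5    11.89] w 44.09 f [ 0.2 -0.7  0.8] delta cm [-18.809  12.745  15.523] dr [0.0002 0.0002 0.0001]
```

Call:
{"op": "apply_moves", "data": {
  "increments": [
    {"gripper": 30, "delta_pos": [0.05, 0, 0], "dr": [0, 0, 0]},
    {"gripper": 15, "delta_pos": [0, 0, 0], "dr": [0, 0, 0]},
    {"gripper": 15, "delta_pos": [0, 0, 0], "dr": [0, 0, 0]},
    {"gripper": 15, "delta_pos": [0, 0, 0], "dr": [0, 0, 0]},
    {"gripper": 15, "delta_pos": [0, 0, 0], "dr": [0, 0, 0]}
  ]
}}

```text
t: 51.62
ee_pos: [449.8, -182.5, 11.3]
orientation: [-0.0, 1.571, 0.0]
ft_force: [-0.1, 0.1, 0.6]
width: 24.5
```

Call:
{"op": "apply_moves", "data": {
  "increments": [
    {"gripper": 15, "delta_pos": [-1.5, 0, 0], "dr": [0, 0, 0]},
    {"gripper": 15, "delta_pos": [-3.5, 0, 0], "dr": [0, 0, 0]},
    {"gripper": 15, "delta_pos": [-3.5, 0, 0], "dr": [0, 0, 0]},
    {"gripper": 15, "delta_pos": [-3.0, 1.0, 1.2], "dr": [0, 0, 0]},
    {"gripper": 15, "delta_pos": [-2.0, 2.0, 2.4], "dr": [0, 0, 0]}
  ]
}}

```text
t: 52.03
ee_pos: [484.9, -153.4, 148.9]
orientation: [0.001, 1.57, -0.003]
ft_force: [2.3, 0.3, -1.0]
width: 24.3
```

Call:
{"op": "apply_moves", "data": {
  "increments": [
    {"gripper": 15, "delta_pos": [-1.3, 2.3, 2.8], "dr": [0, 0, 0]},
    {"gripper": 15, "delta_pos": [0, 2.4, 3.0], "dr": [0, 0, 0]},
    {"gripper": 15, "delta_pos": [0, 2.3, 2.8], "dr": [0, 0, 0]},
    {"gripper": 15, "delta_pos": [0, 1.5, 1.9], "dr": [0, 0, 0]},
    {"gripper": 15, "delta_pos": [0, 0.8, 0.9], "dr": [0, 0, 0]}
  ]
}}

```text
t: 52.45
ee_pos: [602.0, -57.4, 159.5]
orientation: [-0.002, 1.569, 0.002]
ft_force: [0.4, -1.0, -0.1]
width: 24.6
```

Call:
{"op": "apply_moves", "data": {
  "increments": [
    {"gripper": 15, "delta_pos": [0, 0.45, 0.5], "dr": [0, 0, 0]},
    {"gripper": 15, "delta_pos": [0, 0, 0], "dr": [0, 0, 0]},
    {"gripper": 15, "delta_pos": [0, 0, 0], "dr": [0, 0, 0]},
    {"gripper": 15, "delta_pos": [0, 0, 0], "dr": [0, 0, 0]},
    {"gripper": 15, "delta_pos": [0, 0, 0], "dr": [0, 0, 0]}
  ]
}}

```text
t: 52.87
ee_pos: [603.7, -55.9, 159.2]
orientation: [0.001, 1.572, -0.001]
ft_force: [0.7, -0.2, 1.1]
width: 24.3
```

Run:
```python
from h import *
d=cap('wrist'); save('w10.png',d['img'][100:350,180:460].repeat(2,0).repeat(2,1)); P=pts(d)
m=(P[...,0]>560)&(P[...,0]<700)&(abs(P[...,1]+55)<65)&(abs(P[...,2]-58)<4)
q=P[m]; (cx,cy),r=cv2.minEnclosingCircle(q[:,:2].astype(np.float32)); print(m.sum(),'cup',cx,cy,r,q.min(0),q.max(0)); go([cx,cy,100])
```

```text
1273 cup 626.70166015625 -55.50538635253906 44.96112060546875 [ 582.14619658 -100.25357056   54.0177771 ] [667.27389302 -10.87901146  59.29141445]
t 52.92 p [603.9  -55.85 159.3 ] w 24.37 f [-0.2 -1.1  0.2] delta cm [5.929 0.038 2.283] dr [-0.0011 -0.0005  0.0001]
```

View pics/w10.png

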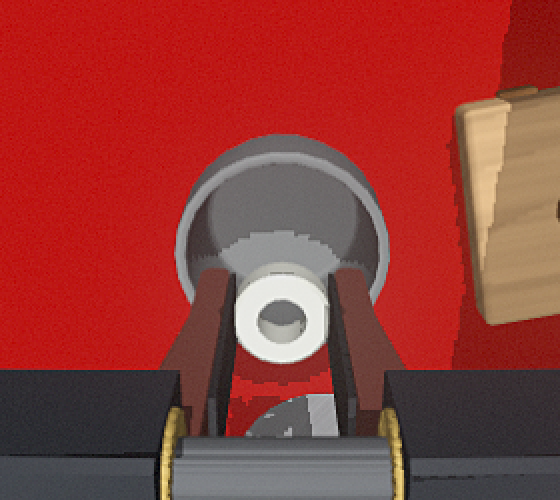

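Call:
{"op": "apply_moves", "data": {
  "increments": [
    {"gripper": 15, "delta_pos": [1.0, 0.03, 0.8], "dr": [0, 0, 0]},
    {"gripper": 15, "delta_pos": [2.5, 0, 0.9], "dr": [0, 0, 0]},
    {"gripper": 15, "delta_pos": [2.0, 0, 0], "dr": [0, 0, 0]},
    {"gripper": 15, "delta_pos": [1.0, 0, 0], "dr": [0, 0, 0]},
    {"gripper": 15, "delta_pos": [0, 0, 0], "dr": [0, 0, 0]}
  ]
}}

```text
t: 53.33
ee_pos: [619.9, -54.7, 91.2]
orientation: [0.001, 1.576, 0.0]
ft_force: [-0.7, 0.4, 0.1]
width: 24.6
```

Call:
{"op": "apply_moves", "data": {
  "increments": [
    {"gripper": 15, "delta_pos": [0, 0, 0], "dr": [0, 0, 0]},
    {"gripper": 15, "delta_pos": [0.7, 0, 0], "dr": [0, 0, 0]},
    {"gripper": 15, "delta_pos": [1.2, 0, 0], "dr": [0, 0, 0]},
    {"gripper": 15, "delta_pos": [1.2, 0, 0], "dr": [0, 0, 0]},
    {"gripper": 15, "delta_pos": [1.0, 0, 0], "dr": [0, 0, 0]}
  ]
}}

```text
t: 53.75
ee_pos: [621.5, -54.6, 52.2]
orientation: [-0.0, 1.571, 0.0]
ft_force: [-0.8, -0.6, -0.5]
width: 24.4
```

Call:
{"op": "apply_moves", "data": {
  "increments": [
    {"gripper": 15, "delta_pos": [0.8, 0, 0], "dr": [0, 0, 0]},
    {"gripper": 15, "delta_pos": [0, 0, 0], "dr": [0, 0, 0]},
    {"gripper": 15, "delta_pos": [0, 0, 0], "dr": [0, 0, 0]},
    {"gripper": 15, "delta_pos": [0, 0, 0], "dr": [0, 0, 0]},
    {"gripper": 15, "delta_pos": [0, 0, 0], "dr": [0, 0, 0]}
  ]
}}

```text
t: 54.17
ee_pos: [622.1, -54.7, 45.7]
orientation: [-0.0, 1.57, 0.0]
ft_force: [0.1, -0.2, -1.0]
width: 24.3
```

Call:
{"op": "apply_moves", "data": {
  "increments": [
    {"gripper": 36, "delta_pos": [0, 0, 0], "dr": [0, 0, 0]},
    {"gripper": 36, "delta_pos": [0, 0, 0], "dr": [0, 0, 0]},
    {"gripper": 36, "delta_pos": [0, 0, 0], "dr": [0, 0, 0]},
    {"gripper": 36, "delta_pos": [0, 0, 0], "dr": [0, 0, 0]},
    {"gripper": 36, "delta_pos": [0, 0, 0], "dr": [0, 0, 0]}
  ]
}}

```text
t: 54.58
ee_pos: [621.8, -54.6, 45.4]
orientation: [-0.0, 1.571, 0.0]
ft_force: [0.2, 0.2, 0.2]
width: 31.5
```

Call:
{"op": "apply_moves", "data": {
  "increments": [
    {"gripper": 36, "delta_pos": [-2.0, 0, 0], "dr": [0, 0, 0]},
    {"gripper": 36, "delta_pos": [-3.0, 0, 0], "dr": [0, 0, 0]},
    {"gripper": 36, "delta_pos": [-3.5, 0, 0], "dr": [0, 0, 0]},
    {"gripper": 36, "delta_pos": [-3.0, 0, 0], "dr": [0, 0, 0]},
    {"gripper": 36, "delta_pos": [-1.0, 0, 0], "dr": [0, 0, 0]}
  ]
}}

```text
t: 55.0
ee_pos: [624.1, -54.9, 175.1]
orientation: [-0.001, 1.564, -0.0]
ft_force: [0.3, -0.0, 1.2]
width: 31.7
```

Run:
```python
from h import *
go([423,-271,190])
```

```text
t 55.0 p [624.07 -54.88 175.06] w 31.74 f [ 0.3 -0.   1.2] delta cm [ -1.613 -21.608 -20.102] dr [0.0002 0.0067 0.0007]
```

Call:
{"op": "apply_moves", "data": {
  "increments": [
    {"gripper": 50, "delta_pos": [-0.4, -1.7, -1.6], "dr": [0, 0, 0]},
    {"gripper": 50, "delta_pos": [-0.5, -2.7, -2.5], "dr": [0, 0, 0]},
    {"gripper": 50, "delta_pos": [-0.5, -2.7, -2.5], "dr": [0, 0, 0]},
    {"gripper": 50, "delta_pos": [-0.5, -2.7, -2.5], "dr": [0, 0, 0]},
    {"gripper": 50, "delta_pos": [0, -2.7, -2.5], "dr": [0, 0, 0]}
  ]
}}

```text
t: 55.42
ee_pos: [504.7, -180.5, 189.5]
orientation: [-0.001, 1.57, 0.0]
ft_force: [0.8, -1.0, -0.5]
width: 43.7
```

Call:
{"op": "apply_moves", "data": {
  "increments": [
    {"gripper": 50, "delta_pos": [0, -2.7, -2.5], "dr": [0, 0, 0]},
    {"gripper": 50, "delta_pos": [0, -2.7, -2.5], "dr": [0, 0, 0]},
    {"gripper": 50, "delta_pos": [0, -2.0, -1.8], "dr": [0, 0, 0]},
    {"gripper": 50, "delta_pos": [0, -1.1, -1.0], "dr": [0, 0, 0]},
    {"gripper": 50, "delta_pos": [0, -0.6, -0.5], "dr": [0, 0, 0]}
  ]
}}

```text
t: 55.83
ee_pos: [421.0, -271.8, 188.8]
orientation: [0.002, 1.572, -0.001]
ft_force: [-0.4, -0.6, -0.3]
width: 44.2
```

Call:
{"op": "apply_moves", "data": {
  "increments": [
    {"gripper": 50, "delta_pos": [0, 0, 0], "dr": [0, 0, 0]},
    {"gripper": 50, "delta_pos": [0, 0, 0], "dr": [0, 0, 0]},
    {"gripper": 50, "delta_pos": [0, 0, 0], "dr": [0, 0, 0]},
    {"gripper": 50, "delta_pos": [0, 0, 0], "dr": [0, 0, 0]},
    {"gripper": 50, "delta_pos": [0, 0, 0], "dr": [0, 0, 0]}
  ]
}}

```text
t: 56.25
ee_pos: [423.4, -270.0, 189.2]
orientation: [-0.001, 1.571, 0.001]
ft_force: [-0.2, -0.2, 0.2]
width: 43.8
```

Call:
{"op": "apply_moves", "data": {
  "increments": [
    {"gripper": 50, "delta_pos": [0, 0, 0], "dr": [0, 0, 0]},
    {"gripper": 50, "delta_pos": [0, 0, 0], "dr": [0, 0, 0]},
    {"gripper": 50, "delta_pos": [0, 0, 0], "dr": [0, 0, 0]},
    {"gripper": 50, "delta_pos": [0, 0, 0], "dr": [0, 0, 0]},
    {"gripper": 50, "delta_pos": [0, 0, 0], "dr": [0, 0, 0]}
  ]
}}

```text
t: 56.67
ee_pos: [422.8, -270.6, 189.3]
orientation: [-0.0, 1.571, 0.0]
ft_force: [-0.9, -1.8, 0.1]
width: 43.8
```

Run:
```python
from h import *
d=cap('wrist')
p=find(d,(448.4,-271.4),10);find(d,(509,-380),10)
go([p[0]+.8,p[1],11])
```

```text
px [318.5 200.9] [23.3 23.6] dist px 1.5 pos [ 447.13 -272.45   10.  ]
px [221.3 253.5] [21. 23.] dist px 0.8 pos [ 508.63 -380.75   10.  ]
t 56.72 p [ 422.78 -270.68  189.3 ] w 44.3 f [ 0.4 -0.2 -0.1] delta cm [17.831 -0.176  2.514] dr [0.0002 0.0001 0.0001]
```

Call:
{"op": "apply_moves", "data": {
  "increments": [
    {"gripper": 50, "delta_pos": [2.0, -0.09, 0.5], "dr": [0, 0, 0]},
    {"gripper": 50, "delta_pos": [3.0, -0.08, 0.8], "dr": [0, 0, 0]},
    {"gripper": 50, "delta_pos": [3.0, 0, 0.8], "dr": [0, 0, 0]},
    {"gripper": 50, "delta_pos": [2.5, 0, 0.4], "dr": [0, 0, 0]},
    {"gripper": 50, "delta_pos": [1.5, 0, 0], "dr": [0, 0, 0]}
  ]
}}

```text
t: 57.13
ee_pos: [447.6, -271.9, 66.9]
orientation: [0.001, 1.572, 0.001]
ft_force: [-0.6, 0.3, 0.1]
width: 43.8
```

Call:
{"op": "apply_moves", "data": {
  "increments": [
    {"gripper": 50, "delta_pos": [1.5, 0, 0], "dr": [0, 0, 0]},
    {"gripper": 50, "delta_pos": [1.2, 0, 0], "dr": [0, 0, 0]},
    {"gripper": 50, "delta_pos": [0.8, 0, 0], "dr": [0, 0, 0]},
    {"gripper": 50, "delta_pos": [0.4, 0, 0], "dr": [0, 0, 0]},
    {"gripper": 50, "delta_pos": [0.2, 0, 0], "dr": [0, 0, 0]}
  ]
}}

```text
t: 57.55
ee_pos: [447.7, -272.4, 28.0]
orientation: [0.0, 1.571, 0.0]
ft_force: [0.3, 0.1, -0.5]
width: 44.2
```

Call:
{"op": "apply_moves", "data": {
  "increments": [
    {"gripper": 50, "delta_pos": [0, 0, 0], "dr": [0, 0, 0]},
    {"gripper": 50, "delta_pos": [0, 0, 0], "dr": [0, 0, 0]},
    {"gripper": 50, "delta_pos": [0.6, 0, 0], "dr": [0, 0, 0]},
    {"gripper": 50, "delta_pos": [0.5, 0, 0], "dr": [0, 0, 0]},
    {"gripper": 50, "delta_pos": [0.4, 0, 0], "dr": [0, 0, 0]}
  ]
}}

```text
t: 57.97
ee_pos: [447.9, -272.4, 13.1]
orientation: [-0.0, 1.57, -0.0]
ft_force: [-0.4, 0.3, -0.4]
width: 44.2
```

Call:
{"op": "apply_moves", "data": {
  "increments": [
    {"gripper": 50, "delta_pos": [0.2, 0, 0], "dr": [0, 0, 0]},
    {"gripper": 50, "delta_pos": [0, 0, 0], "dr": [0, 0, 0]},
    {"gripper": 50, "delta_pos": [0, 0, 0], "dr": [0, 0, 0]},
    {"gripper": 30, "delta_pos": [0, 0, 0], "dr": [0, 0, 0]},
    {"gripper": 15, "delta_pos": [0, 0, 0], "dr": [0, 0, 0]}
  ]
}}

```text
t: 58.38
ee_pos: [447.9, -272.4, 11.4]
orientation: [-0.0, 1.571, 0.0]
ft_force: [-0.1, -0.5, -0.3]
width: 33.7
```

Call:
{"op": "apply_moves", "data": {
  "increments": [
    {"gripper": 15, "delta_pos": [0, 0, 0], "dr": [0, 0, 0]},
    {"gripper": 15, "delta_pos": [0, 0, 0], "dr": [0, 0, 0]},
    {"gripper": 15, "delta_pos": [0, 0, 0], "dr": [0, 0, 0]},
    {"gripper": 15, "delta_pos": [0, 0, 0], "dr": [0, 0, 0]},
    {"gripper": 15, "delta_pos": [0, 0, 0], "dr": [0, 0, 0]}
  ]
}}

```text
t: 58.8
ee_pos: [447.9, -272.4, 11.4]
orientation: [-0.0, 1.571, 0.0]
ft_force: [0.0, 0.6, 2.0]
width: 24.1
```

Run:
```python
from h import *
go([637,-55,160])
```

```text
t 58.8 p [ 447.86 -272.42   11.41] w 24.12 f [0.  0.6 2. ] delta cm [-14.858  21.735  18.922] dr [0.0002 0.0002 0.0001]
```

Call:
{"op": "apply_moves", "data": {
  "increments": [
    {"gripper": 15, "delta_pos": [-1.5, 0, 0], "dr": [0, 0, 0]},
    {"gripper": 15, "delta_pos": [-3.5, 0, 0], "dr": [0, 0, 0]},
    {"gripper": 15, "delta_pos": [-3.5, 0, 0], "dr": [0, 0, 0]},
    {"gripper": 15, "delta_pos": [-3.0, 1.2, 1.0], "dr": [0, 0, 0]},
    {"gripper": 15, "delta_pos": [-2.0, 2.3, 2.0], "dr": [0, 0, 0]}
  ]
}}

```text
t: 59.22
ee_pos: [477.5, -238.8, 149.0]
orientation: [0.001, 1.569, -0.003]
ft_force: [0.7, 0.0, -0.8]
width: 24.6
```

Call:
{"op": "apply_moves", "data": {
  "increments": [
    {"gripper": 15, "delta_pos": [-1.3, 2.7, 2.35], "dr": [0, 0, 0]},
    {"gripper": 15, "delta_pos": [0, 2.7, 2.35], "dr": [0, 0, 0]},
    {"gripper": 15, "delta_pos": [0, 2.7, 2.35], "dr": [0, 0, 0]},
    {"gripper": 15, "delta_pos": [0, 2.7, 2.35], "dr": [0, 0, 0]},
    {"gripper": 15, "delta_pos": [0, 2.7, 2.35], "dr": [0, 0, 0]}
  ]
}}

```text
t: 59.63
ee_pos: [596.0, -100.8, 159.5]
orientation: [-0.0, 1.571, 0.0]
ft_force: [0.4, -0.5, -0.2]
width: 24.3
```

Call:
{"op": "apply_moves", "data": {
  "increments": [
    {"gripper": 15, "delta_pos": [0, 2.2, 1.9], "dr": [0, 0, 0]},
    {"gripper": 15, "delta_pos": [0, 1.4, 1.2], "dr": [0, 0, 0]},
    {"gripper": 15, "delta_pos": [0, 0.7, 0.65], "dr": [0, 0, 0]},
    {"gripper": 15, "delta_pos": [0, 0.45, 0.4], "dr": [0, 0, 0]},
    {"gripper": 15, "delta_pos": [0, 0, 0], "dr": [0, 0, 0]}
  ]
}}

```text
t: 60.05
ee_pos: [636.7, -54.8, 159.0]
orientation: [-0.0, 1.571, 0.0]
ft_force: [-0.7, 0.0, -0.0]
width: 24.4
```

Call:
{"op": "apply_moves", "data": {
  "increments": [
    {"gripper": 15, "delta_pos": [0, 0, 0], "dr": [0, 0, 0]},
    {"gripper": 15, "delta_pos": [0, 0, 0], "dr": [0, 0, 0]},
    {"gripper": 15, "delta_pos": [0, 0, 0], "dr": [0, 0, 0]},
    {"gripper": 15, "delta_pos": [0, 0, 0], "dr": [0, 0, 0]},
    {"gripper": 15, "delta_pos": [0, 0, 0], "dr": [0, 0, 0]}
  ]
}}

```text
t: 60.47
ee_pos: [636.4, -55.5, 159.4]
orientation: [0.0, 1.571, -0.001]
ft_force: [-0.4, 0.2, -0.5]
width: 24.5
```

Call:
{"op": "apply_moves", "data": {
  "increments": [
    {"gripper": 15, "delta_pos": [1.2, 0, 0], "dr": [0, 0, 0]},
    {"gripper": 15, "delta_pos": [2.3, 0, 0], "dr": [0, 0, 0]},
    {"gripper": 15, "delta_pos": [2.0, 0, 0], "dr": [0, 0, 0]},
    {"gripper": 15, "delta_pos": [1.0, 0, 0], "dr": [0, 0, 0]},
    {"gripper": 15, "delta_pos": [0, 0, 0], "dr": [0, 0, 0]}
  ]
}}

```text
t: 60.88
ee_pos: [634.7, -54.7, 91.1]
orientation: [0.0, 1.576, 0.001]
ft_force: [-0.1, -0.4, 0.7]
width: 24.4
```

Call:
{"op": "apply_moves", "data": {
  "increments": [
    {"gripper": 15, "delta_pos": [0, 0, 0], "dr": [0, 0, 0]},
    {"gripper": 15, "delta_pos": [0.7, 0, 0], "dr": [0, 0, 0]},
    {"gripper": 15, "delta_pos": [1.2, 0, 0], "dr": [0, 0, 0]},
    {"gripper": 15, "delta_pos": [1.2, 0, 0], "dr": [0, 0, 0]},
    {"gripper": 15, "delta_pos": [1.0, 0, 0], "dr": [0, 0, 0]}
  ]
}}

```text
t: 61.3
ee_pos: [636.5, -54.8, 52.2]
orientation: [-0.0, 1.571, 0.0]
ft_force: [-0.2, -0.3, -1.3]
width: 24.3
```

Call:
{"op": "apply_moves", "data": {
  "increments": [
    {"gripper": 15, "delta_pos": [0.6, 0, 0], "dr": [0, 0, 0]},
    {"gripper": 15, "delta_pos": [0, 0, 0], "dr": [0, 0, 0]},
    {"gripper": 15, "delta_pos": [0, 0, 0], "dr": [0, 0, 0]},
    {"gripper": 15, "delta_pos": [0, 0, 0], "dr": [0, 0, 0]},
    {"gripper": 15, "delta_pos": [0, 0, 0], "dr": [0, 0, 0]}
  ]
}}

```text
t: 61.72
ee_pos: [637.2, -54.9, 47.8]
orientation: [-0.0, 1.57, 0.0]
ft_force: [0.8, 0.6, 0.3]
width: 24.6
```

Call:
{"op": "apply_moves", "data": {
  "increments": [
    {"gripper": 36, "delta_pos": [0, 0, 0], "dr": [0, 0, 0]},
    {"gripper": 36, "delta_pos": [0, 0, 0], "dr": [0, 0, 0]},
    {"gripper": 36, "delta_pos": [0, 0, 0], "dr": [0, 0, 0]},
    {"gripper": 36, "delta_pos": [0, 0, 0], "dr": [0, 0, 0]},
    {"gripper": 36, "delta_pos": [0, 0, 0], "dr": [0, 0, 0]}
  ]
}}

```text
t: 62.13
ee_pos: [636.8, -54.9, 47.4]
orientation: [-0.0, 1.571, 0.0]
ft_force: [0.0, 0.6, -0.2]
width: 31.7
```

Call:
{"op": "apply_moves", "data": {
  "increments": [
    {"gripper": 36, "delta_pos": [-2.0, 0, 0], "dr": [0, 0, 0]},
    {"gripper": 36, "delta_pos": [-3.0, 0, 0], "dr": [0, 0, 0]},
    {"gripper": 36, "delta_pos": [-3.5, 0, 0], "dr": [0, 0, 0]},
    {"gripper": 36, "delta_pos": [-3.0, 0, 0], "dr": [0, 0, 0]},
    {"gripper": 36, "delta_pos": [-1.0, 0, 0], "dr": [0, 0, 0]}
  ]
}}

```text
t: 62.55
ee_pos: [639.1, -55.1, 177.2]
orientation: [-0.001, 1.564, -0.0]
ft_force: [1.7, -0.2, -0.1]
width: 31.5
```

Run:
```python
from h import *
go([484,-380.5,190])
```

```text
t 62.55 p [639.1  -55.05 177.17] w 31.46 f [ 1.7 -0.2 -0.1] delta cm [ -1.365 -32.542 -15.509] dr [0.0003 0.0068 0.0007]
```

Call:
{"op": "apply_moves", "data": {
  "increments": [
    {"gripper": 50, "delta_pos": [-0.35, -2.0, -0.9], "dr": [0, 0, 0]},
    {"gripper": 50, "delta_pos": [-0.35, -3.3, -1.55], "dr": [0, 0, 0]},
    {"gripper": 50, "delta_pos": [-0.35, -3.3, -1.55], "dr": [0, 0, 0]},
    {"gripper": 50, "delta_pos": [-0.35, -3.3, -1.55], "dr": [0, 0, 0]},
    {"gripper": 50, "delta_pos": [-0.35, -3.3, -1.55], "dr": [0, 0, 0]}
  ]
}}

```text
t: 62.97
ee_pos: [564.5, -207.8, 189.3]
orientation: [-0.001, 1.572, 0.001]
ft_force: [0.4, 0.4, 0.3]
width: 44.0
```

Call:
{"op": "apply_moves", "data": {
  "increments": [
    {"gripper": 50, "delta_pos": [0, -3.3, -1.55], "dr": [0, 0, 0]},
    {"gripper": 50, "delta_pos": [0, -3.3, -1.55], "dr": [0, 0, 0]},
    {"gripper": 50, "delta_pos": [0, -3.3, -1.55], "dr": [0, 0, 0]},
    {"gripper": 50, "delta_pos": [0, -3.3, -1.55], "dr": [0, 0, 0]},
    {"gripper": 50, "delta_pos": [0, -2.0, -1.0], "dr": [0, 0, 0]}
  ]
}}

```text
t: 63.38
ee_pos: [491.9, -361.5, 189.1]
orientation: [0.001, 1.572, -0.001]
ft_force: [-0.4, -0.8, -0.2]
width: 43.8
```

Call:
{"op": "apply_moves", "data": {
  "increments": [
    {"gripper": 50, "delta_pos": [0, -1.3, -0.6], "dr": [0, 0, 0]},
    {"gripper": 50, "delta_pos": [0, -0.6, -0.3], "dr": [0, 0, 0]},
    {"gripper": 50, "delta_pos": [0, -0.25, -0.1], "dr": [0, 0, 0]},
    {"gripper": 50, "delta_pos": [0, 0, 0], "dr": [0, 0, 0]},
    {"gripper": 50, "delta_pos": [0, 0, 0], "dr": [0, 0, 0]}
  ]
}}

```text
t: 63.8
ee_pos: [484.3, -379.3, 189.6]
orientation: [-0.001, 1.571, 0.001]
ft_force: [-0.0, 0.7, 1.0]
width: 44.0
```

Call:
{"op": "apply_moves", "data": {
  "increments": [
    {"gripper": 50, "delta_pos": [0, 0, 0], "dr": [0, 0, 0]},
    {"gripper": 50, "delta_pos": [0, 0, 0], "dr": [0, 0, 0]},
    {"gripper": 50, "delta_pos": [0, 0, 0], "dr": [0, 0, 0]},
    {"gripper": 50, "delta_pos": [0, 0, 0], "dr": [0, 0, 0]},
    {"gripper": 50, "delta_pos": [0, 0, 0], "dr": [0, 0, 0]}
  ]
}}

```text
t: 64.22
ee_pos: [484.0, -380.1, 189.8]
orientation: [-0.001, 1.571, 0.0]
ft_force: [0.9, 0.7, 0.4]
width: 43.7
```

Run:
```python
from h import *
d=cap('wrist')
p=find(d,(509,-380.5),10)
go([p[0]+.8,p[1],11])
```

```text
px [318.3 201.3] [23.3 23.5] dist px 1.6 pos [ 508.95 -382.13   10.  ]
t 64.27 p [ 483.89 -380.16  189.81] w 44.0 f [0.1 0.2 0.6] delta cm [17.881 -0.198  2.585] dr [0.0005 0.     0.    ]
```

Call:
{"op": "apply_moves", "data": {
  "increments": [
    {"gripper": 50, "delta_pos": [2.0, -0.1, 0.5], "dr": [0, 0, 0]},
    {"gripper": 50, "delta_pos": [3.0, -0.1, 0.8], "dr": [0, 0, 0]},
    {"gripper": 50, "delta_pos": [3.0, 0, 0.8], "dr": [0, 0, 0]},
    {"gripper": 50, "delta_pos": [2.5, 0, 0.5], "dr": [0, 0, 0]},
    {"gripper": 50, "delta_pos": [1.5, 0, 0], "dr": [0, 0, 0]}
  ]
}}

```text
t: 64.68
ee_pos: [509.6, -381.6, 66.9]
orientation: [0.001, 1.573, 0.002]
ft_force: [-0.4, -0.4, -0.2]
width: 44.0
```

Call:
{"op": "apply_moves", "data": {
  "increments": [
    {"gripper": 50, "delta_pos": [1.5, 0, 0], "dr": [0, 0, 0]},
    {"gripper": 50, "delta_pos": [1.2, 0, 0], "dr": [0, 0, 0]},
    {"gripper": 50, "delta_pos": [0.8, 0, 0], "dr": [0, 0, 0]},
    {"gripper": 50, "delta_pos": [0.4, 0, 0], "dr": [0, 0, 0]},
    {"gripper": 50, "delta_pos": [0.2, 0, 0], "dr": [0, 0, 0]}
  ]
}}

```text
t: 65.1
ee_pos: [509.7, -382.4, 28.5]
orientation: [0.0, 1.571, 0.0]
ft_force: [-0.4, -0.0, 0.8]
width: 44.1
```

Call:
{"op": "apply_moves", "data": {
  "increments": [
    {"gripper": 50, "delta_pos": [0, 0, 0], "dr": [0, 0, 0]},
    {"gripper": 50, "delta_pos": [0, 0, 0], "dr": [0, 0, 0]},
    {"gripper": 50, "delta_pos": [0.6, 0, 0], "dr": [0, 0, 0]},
    {"gripper": 50, "delta_pos": [0.5, 0, 0], "dr": [0, 0, 0]},
    {"gripper": 50, "delta_pos": [0.4, 0, 0], "dr": [0, 0, 0]}
  ]
}}

```text
t: 65.52
ee_pos: [509.8, -382.4, 13.6]
orientation: [-0.0, 1.571, -0.0]
ft_force: [0.1, 0.1, -0.8]
width: 43.8
```

Call:
{"op": "apply_moves", "data": {
  "increments": [
    {"gripper": 50, "delta_pos": [0.2, 0, 0], "dr": [0, 0, 0]},
    {"gripper": 50, "delta_pos": [0, 0, 0], "dr": [0, 0, 0]},
    {"gripper": 50, "delta_pos": [0, 0, 0], "dr": [0, 0, 0]},
    {"gripper": 30, "delta_pos": [0, 0, 0], "dr": [0, 0, 0]},
    {"gripper": 15, "delta_pos": [0, 0, 0], "dr": [0, 0, 0]}
  ]
}}

```text
t: 65.93
ee_pos: [509.9, -382.4, 11.9]
orientation: [-0.0, 1.571, 0.0]
ft_force: [-0.5, -0.5, -0.7]
width: 34.0
```

Call:
{"op": "apply_moves", "data": {
  "increments": [
    {"gripper": 15, "delta_pos": [0, 0, 0], "dr": [0, 0, 0]},
    {"gripper": 15, "delta_pos": [0, 0, 0], "dr": [0, 0, 0]},
    {"gripper": 15, "delta_pos": [0, 0, 0], "dr": [0, 0, 0]},
    {"gripper": 15, "delta_pos": [0, 0, 0], "dr": [0, 0, 0]},
    {"gripper": 15, "delta_pos": [0, 0, 0], "dr": [0, 0, 0]}
  ]
}}

```text
t: 66.35
ee_pos: [509.9, -382.4, 11.9]
orientation: [-0.0, 1.571, 0.0]
ft_force: [0.5, 0.5, 0.9]
width: 24.6
```

Run:
```python
from h import *
go([629,-55,160])
```

```text
t 66.35 p [ 509.9  -382.42   11.92] w 24.6 f [0.5 0.5 0.9] delta cm [-14.81   32.737  11.92 ] dr [0.0002 0.0002 0.0001]
```

Call:
{"op": "apply_moves", "data": {
  "increments": [
    {"gripper": 15, "delta_pos": [-1.5, 0, 0], "dr": [0, 0, 0]},
    {"gripper": 15, "delta_pos": [-3.5, 0, 0], "dr": [0, 0, 0]},
    {"gripper": 15, "delta_pos": [-3.5, 0, 0], "dr": [0, 0, 0]},
    {"gripper": 15, "delta_pos": [-3.0, 1.5, 0.5], "dr": [0, 0, 0]},
    {"gripper": 15, "delta_pos": [-2.0, 2.7, 1.0], "dr": [0, 0, 0]}
  ]
}}

```text
t: 66.77
ee_pos: [525.4, -342.7, 151.2]
orientation: [-0.0, 1.567, -0.005]
ft_force: [0.7, -0.7, 0.0]
width: 24.5
```

Call:
{"op": "apply_moves", "data": {
  "increments": [
    {"gripper": 15, "delta_pos": [-1.3, 3.5, 1.3], "dr": [0, 0, 0]},
    {"gripper": 15, "delta_pos": [0, 3.5, 1.3], "dr": [0, 0, 0]},
    {"gripper": 15, "delta_pos": [0, 3.5, 1.3], "dr": [0, 0, 0]},
    {"gripper": 15, "delta_pos": [0, 3.5, 1.3], "dr": [0, 0, 0]},
    {"gripper": 15, "delta_pos": [0, 3.5, 1.3], "dr": [0, 0, 0]}
  ]
}}

```text
t: 67.18
ee_pos: [590.1, -163.7, 161.2]
orientation: [-0.0, 1.57, -0.0]
ft_force: [0.5, -0.9, -0.1]
width: 24.8
```

Call:
{"op": "apply_moves", "data": {
  "increments": [
    {"gripper": 15, "delta_pos": [0, 3.5, 1.3], "dr": [0, 0, 0]},
    {"gripper": 15, "delta_pos": [0, 3.0, 1.1], "dr": [0, 0, 0]},
    {"gripper": 15, "delta_pos": [0, 2.2, 0.7], "dr": [0, 0, 0]},
    {"gripper": 15, "delta_pos": [0, 1.3, 0.5], "dr": [0, 0, 0]},
    {"gripper": 15, "delta_pos": [0, 0.7, 0.2], "dr": [0, 0, 0]}
  ]
}}

```text
t: 67.6
ee_pos: [628.3, -56.7, 160.6]
orientation: [-0.002, 1.57, 0.002]
ft_force: [0.8, 0.7, -0.2]
width: 24.9
```

Call:
{"op": "apply_moves", "data": {
  "increments": [
    {"gripper": 15, "delta_pos": [0, 0.35, 0.1], "dr": [0, 0, 0]},
    {"gripper": 15, "delta_pos": [0, 0, 0], "dr": [0, 0, 0]},
    {"gripper": 15, "delta_pos": [0, 0, 0], "dr": [0, 0, 0]},
    {"gripper": 15, "delta_pos": [0, 0, 0], "dr": [0, 0, 0]},
    {"gripper": 15, "delta_pos": [0, 0, 0], "dr": [0, 0, 0]}
  ]
}}

```text
t: 68.02
ee_pos: [628.4, -56.0, 159.8]
orientation: [0.001, 1.571, -0.001]
ft_force: [-0.2, -0.3, -0.7]
width: 24.5
```

Call:
{"op": "apply_moves", "data": {
  "increments": [
    {"gripper": 15, "delta_pos": [0, 0, 0], "dr": [0, 0, 0]},
    {"gripper": 15, "delta_pos": [0, 0, 0], "dr": [0, 0, 0]},
    {"gripper": 15, "delta_pos": [0, 0, 0], "dr": [0, 0, 0]},
    {"gripper": 15, "delta_pos": [0, 0, 0], "dr": [0, 0, 0]},
    {"gripper": 15, "delta_pos": [0, 0, 0], "dr": [0, 0, 0]}
  ]
}}

```text
t: 68.43
ee_pos: [628.7, -54.9, 159.7]
orientation: [-0.0, 1.571, 0.0]
ft_force: [0.8, -0.0, 0.1]
width: 24.4
```

Run:
```python
from h import *
go([629,-55,50]); d=cap('wrist'); save('w11.png',d['img'][100:350,180:460].repeat(2,0).repeat(2,1))
```

```text
t 68.43 p [628.71 -54.91 159.75] w 24.43 f [ 0.8 -0.   0.1] delta cm [ 1.0975e+01 -9.0000e-03  3.0000e-02] dr [ 0.0001 -0.0001  0.    ]
```

View pics/w11.png

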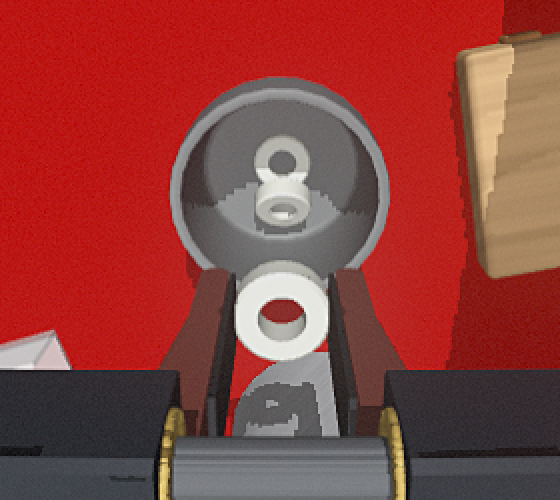

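The cup holds two sleeves, at crop (283,160) and (283,203), the second leaning on the first. I drop the third above them.

Call:
{"op": "apply_moves", "data": {
  "increments": [
    {"gripper": 15, "delta_pos": [1.2, 0, 0], "dr": [0, 0, 0]},
    {"gripper": 15, "delta_pos": [2.3, 0, 0.2], "dr": [0, 0, 0]},
    {"gripper": 15, "delta_pos": [2.0, 0, 0.2], "dr": [0, 0, 0]},
    {"gripper": 15, "delta_pos": [1.0, 0, 0.2], "dr": [0, 0, 0]},
    {"gripper": 15, "delta_pos": [0, 0, 0], "dr": [0, 0, 0]}
  ]
}}

```text
t: 68.9
ee_pos: [633.1, -54.6, 91.7]
orientation: [0.0, 1.575, 0.001]
ft_force: [0.6, 1.1, -0.2]
width: 24.6
```

Call:
{"op": "apply_moves", "data": {
  "increments": [
    {"gripper": 15, "delta_pos": [0, 0, 0], "dr": [0, 0, 0]},
    {"gripper": 15, "delta_pos": [0.8, 0, 0], "dr": [0, 0, 0]},
    {"gripper": 15, "delta_pos": [1.2, 0, 0], "dr": [0, 0, 0]},
    {"gripper": 15, "delta_pos": [1.2, 0, 0], "dr": [0, 0, 0]},
    {"gripper": 15, "delta_pos": [0.7, 0, 0], "dr": [0, 0, 0]}
  ]
}}

```text
t: 69.32
ee_pos: [634.0, -54.8, 54.2]
orientation: [-0.0, 1.572, 0.0]
ft_force: [0.2, -0.3, -0.6]
width: 24.6
```

Call:
{"op": "apply_moves", "data": {
  "increments": [
    {"gripper": 15, "delta_pos": [0.2, 0, 0], "dr": [0, 0, 0]},
    {"gripper": 15, "delta_pos": [0, 0, 0], "dr": [0, 0, 0]},
    {"gripper": 15, "delta_pos": [0, 0, 0], "dr": [0, 0, 0]},
    {"gripper": 15, "delta_pos": [0, 0, 0], "dr": [0, 0, 0]},
    {"gripper": 15, "delta_pos": [0, 0, 0], "dr": [0, 0, 0]}
  ]
}}

```text
t: 69.73
ee_pos: [635.2, -54.9, 54.3]
orientation: [-0.0, 1.57, 0.0]
ft_force: [0.2, 0.3, 0.7]
width: 24.7
```

Call:
{"op": "apply_moves", "data": {
  "increments": [
    {"gripper": 36, "delta_pos": [0, 0, 0], "dr": [0, 0, 0]},
    {"gripper": 36, "delta_pos": [0, 0, 0], "dr": [0, 0, 0]},
    {"gripper": 36, "delta_pos": [0, 0, 0], "dr": [0, 0, 0]},
    {"gripper": 36, "delta_pos": [0, 0, 0], "dr": [0, 0, 0]},
    {"gripper": 36, "delta_pos": [0, 0, 0], "dr": [0, 0, 0]}
  ]
}}

```text
t: 70.15
ee_pos: [634.7, -54.8, 53.9]
orientation: [-0.0, 1.571, 0.0]
ft_force: [0.0, -0.0, -0.8]
width: 31.6
```

Call:
{"op": "apply_moves", "data": {
  "increments": [
    {"gripper": 36, "delta_pos": [-2.0, 0, 0], "dr": [0, 0, 0]},
    {"gripper": 36, "delta_pos": [-3.0, 0, 0], "dr": [0, 0, 0]},
    {"gripper": 36, "delta_pos": [-3.5, 0, 0], "dr": [0, 0, 0]},
    {"gripper": 36, "delta_pos": [-3.0, 0, 0], "dr": [0, 0, 0]},
    {"gripper": 36, "delta_pos": [-1.0, -2.0, -2.0], "dr": [0, 0, 0]}
  ]
}}

```text
t: 70.57
ee_pos: [619.8, -73.3, 184.1]
orientation: [-0.003, 1.561, 0.002]
ft_force: [-0.5, -0.9, 0.3]
width: 31.5
```

Call:
{"op": "apply_moves", "data": {
  "increments": [
    {"gripper": 36, "delta_pos": [-1.0, -2.0, -2.0], "dr": [0, 0, 0]},
    {"gripper": 36, "delta_pos": [-1.0, -2.0, -2.0], "dr": [0, 0, 0]},
    {"gripper": 36, "delta_pos": [0, -2.0, -1.0], "dr": [0, 0, 0]},
    {"gripper": 36, "delta_pos": [0, 0, 0], "dr": [0, 0, 0]},
    {"gripper": 36, "delta_pos": [0, 0, 0], "dr": [0, 0, 0]}
  ]
}}

```text
t: 70.98
ee_pos: [564.5, -135.5, 199.1]
orientation: [0.002, 1.57, -0.001]
ft_force: [0.1, 0.3, -0.3]
width: 31.4
```

Call:
{"op": "apply_moves", "data": {
  "increments": [
    {"gripper": 36, "delta_pos": [0, 0, 0], "dr": [0, 0, 0]},
    {"gripper": 36, "delta_pos": [0, 0, 0], "dr": [0, 0, 0]},
    {"gripper": 36, "delta_pos": [0, 0, 0], "dr": [0, 0, 0]},
    {"gripper": 36, "delta_pos": [0, 0, 0], "dr": [0, 0, 0]},
    {"gripper": 36, "delta_pos": [0, 0, 0], "dr": [0, 0, 0]}
  ]
}}

```text
t: 71.4
ee_pos: [564.9, -134.2, 198.5]
orientation: [-0.001, 1.571, 0.001]
ft_force: [0.3, -0.1, -0.3]
width: 31.5
```

Run:
```python
from h import *
d=cap('wrist'); save('w12.png',d['img']); go([560,-135,190]); P=pts(d)
s=(P[...,0]>555)&(abs(P[...,0]-617)<60)&(abs(P[...,1]-84)<40)
for a,b in((105,114),(131,139),(232,245)):
    m=s&(P[...,2]>a)&(P[...,2]<b); print(a,m.sum(),np.median(P[m],0).round(1) if m.sum() else '')
m=(abs(P[...,0]-629)<35)&(abs(P[...,1]+55)<35)&(P[...,2]>2)&(P[...,2]<70); h,_,v=cv2.split(cv2.cvtColor(d['img'],cv2.COLOR_RGB2HSV)); w=m&(v>185); print('white in cup',w.sum(),P[w].min(0).round(),P[w].max(0).round())
```

```text
t 71.45 p [ 564.92 -134.36  198.54] w 31.68 f [ 0.1 -0.2 -1.6] delta cm [ 0.854 -0.064 -0.492] dr [ 0.001  -0.0003 -0.0001]
105 1518 [607.6  70.4 110.8]
131 1599 [603.5  77.4 134.9]
232 0 
white in cup 675 [594. -67.  14.] [663. -23.  34.]
```

View pics/w12.png

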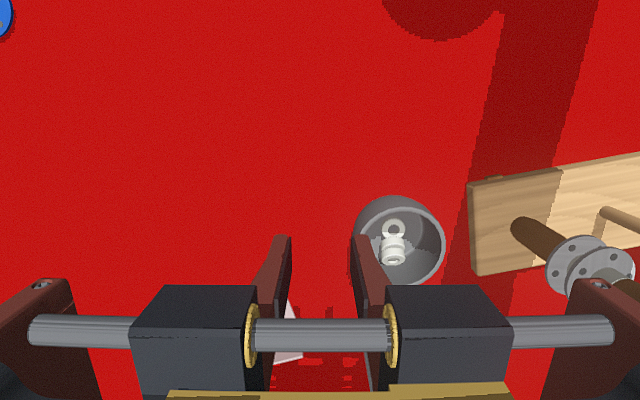

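All three short sleeves are in the upright cup at (393,240) and none is left on the counter. One last check from the fixed cameras before I hand in.

Run:
```python
from h import *
s=cap('side'); t=cap('top')
for n,d in(('side',s),('top',t)):
    P=pts(d); m=(abs(P[...,0]-617)<20)&(abs(P[...,1]-84)<20)&(P[...,2]>225)&(P[...,2]<250); print(n,'handle top',m.sum(),np.percentile(P[m],[50,95],axis=0).round(1).tolist())
save('s13.png',cv2.resize(s['img'][90:330,230:480],None,fx=2.5,fy=2.5,interpolation=cv2.INTER_CUBIC))
```

```text
Traceback (most recent call last):
IndexError: index -1 is out of bounds for axis 0 with size 0
```

Run:
```python
from h import *
s=load('side'); d=cap('top'); P=pts(d); m=(abs(P[...,0]-617)<20)&(abs(P[...,1]-84)<20)&(P[...,2]>225)&(P[...,2]<250); print(m.sum(),P[m].mean(0) if m.sum() else '')
a=cv2.resize(s['img'][90:330,230:480],None,fx=1.6,fy=1.6); b=cv2.resize(d['img'][90:290,250:510],None,fx=1.6,fy=1.6)
w=np.zeros((a.shape[0],a.shape[1]+b.shape[1]-20,3),np.uint8); w[:,:a.shape[1]]=a; w[:b.shape[0],a.shape[1]:]=b[:,:-20]; save('s13.png',w[:,:800])
```

```text
92 [613.68446939  85.74405088 235.53919533]
```

View pics/s13.png

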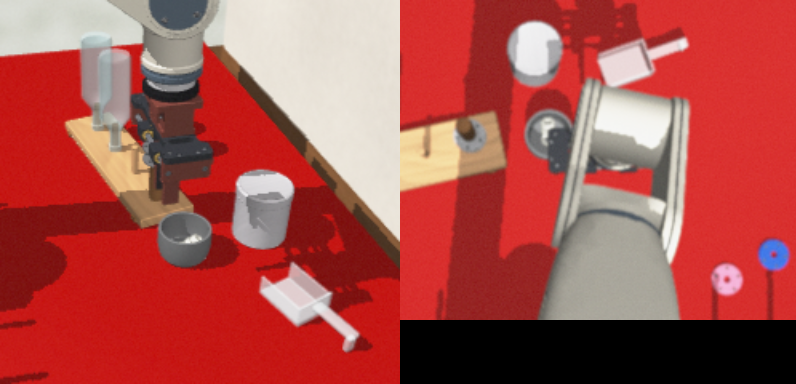

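The cup, tin, scoop and bottles all stand upright where they were. The arm hides the cutter in the side view. In the top view the handle stands upright on the stack. Nothing touches the gripper, so I hand in.

```bash
python3 -c "
from h import *
print(ctrl.close_job())"
```

```text
the job is handed in; nothing more can be done
None
```

I rebuilt the cutter on its axle and handed the job in at about 72 s on the robot's clock. No verdict came back. Only two steel discs were out, so the stack is disc, long sleeve, disc, long sleeve, handle. The three short sleeves are in the stoneware cup.

- **Stack:** by wrist depth the tops read about 111 mm (lower disc), 135 mm (upper disc), 153–154 mm (upper sleeve) and 238–239 mm (handle). The nominal values are 112, 136, 154 and 239. The side view, taken after the handle went on, showed no gap.
- **Cup:** the pictures show all three short sleeves inside, lying partly on top of each other, with the cup upright. One of them had been knocked from (540, −366) to about (509, −381) during the run, and I found and picked it up there.
- **Other things:** the bottles, tin and scoop look unmoved, and the gripper was clear of everything at the end.

**Checks that failed or disagreed:** in the last side view the arm hid the cutter, so that handle-height check gave no reading. The last top-view reading of the handle top was noisy, at about 235.5 mm. The wrist view at (565, −134) did not see the handle top, though both disc heights read the same as before.

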